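Scatter granite chips over a mould tray

TASK

Turn the clamp knob a quarter turn clockwise to free the mould tray, take the drag hook, hook it over the tray's front wall and slide the tray (do not lift it) forward out of the low rack against the front stops, stand the hook on the desk clear of the tray and turn the knob back to lock the tray there. Only then shake all the granite chips out of the shaker evenly over the tray's three bays, so that every bay gets at least two and none is left in the shaker or on the desk (put strays into the tray), and stand the empty shaker upright on the desk clear of the tray.

Things in the scene. Friction and masses are not known exactly. Their poses are not given: they have to be found in the camera images.
- rack: Fixed low drying rack on the desk. Two steel side guides (14 mm high, 268 mm apart) run forward from it to two small stops (20 mm high) that halt the tray. Origin on the desk under the centre of the tray's drawn-out place (tray against the stops: its origin at x = -3 mm here); x points straight into the rack, away from the robot, turned up to 6 degrees; y to the left.
- knob (a joint): Angle of the clamp knob on the rack's right guide, in rad, limits 0 and 1.62, seen from above growing clockwise; stays where left (about 0.06 N m). At 0 its steel stop bar (under the grip, 30 mm long from the axis, 10 mm wide, 18 to 27 mm above the desk) points left across the tray's way: ahead of the tray when it is in, behind it when it is out. At 1.57 the bar lies along the guide.
- knob_grip (a point): Centre of the knob's upright black grip bar: on the turning axis, 61 mm above the desk, 64 mm behind and 146 mm right of the rack's origin. The bar is 44 mm long, 13 mm thick, 28 mm high (47 to 75 mm above the desk). Its y runs along the grip bar and the stop bar; at joint 0 its axes are the rack's.
- roof_edge (a point): Middle of the lower front edge of the rack's wooden roof board, 92 mm above the desk, 113 mm behind the rack's origin. The roof is 304 mm wide and 140 mm deep; stones lie on it, up to 155 mm above the desk.
- tray: Loose steel mould tray, 120 mm (x) by 260 mm (y), 31 mm high, walls 5 mm, floor top 7 mm above its underside; two ribs along x, 19 mm high, part it into three bays. About 0.6 kg; slides on the desk between the guides (2 to 6 N). Origin at the centre of its underside, axes as the rack's. At the start it stands in the rack, 155 to 170 mm back from the stops.
- tray_lip (a point): Middle of the top of the tray's front wall, 28 mm above the desk (its rolled rim reaches 31 mm), 57.5 mm in front of the tray's origin. The wall's inner face is 2.5 mm behind this point. At the start it is 6 to 18 mm ahead of the roof's edge.
- bay_left (a point): Centre of the floor of the tray's left (+y) bay, 7 mm above the desk; the bay is 110 mm (x) by 80 mm (y). Axes as the tray's.
- bay_middle (a point): The same for the middle bay (80 mm wide), in the middle of the tray.
- bay_right (a point): The same for the right (-y) bay.
- hook_grip (a point): Drag hook, about 0.35 kg, standing by itself: square wooden grip (26 by 26 mm, top at 90 mm) upright on a foot plate (50 by 56 by 8 mm); an 8 mm rod runs forward from it at 42 mm height and ends in a flat blade turned down. This point is on the grip's axis, 70 mm above the foot's underside; x points along the rod to the blade, z up.
- hook_tip (a point): Middle of the lower edge of the hook's blade: 100 mm ahead of and 64 mm below the grip point, so 6 mm above the desk when the hook stands. The blade is 30 mm wide, 6 mm thick and reaches 36 mm up to the rod. Axes as the hook's.
- shaker_grip (a point): Chip shaker, about 0.35 kg, standing by itself: closed flat metal box (106 long, 74 wide, 36 mm high) narrowing at the front to an open mouth, with a square wooden grip on top (26 by 26 mm, from 40 to 92 mm above the underside). The chips are inside. This point is on the grip's axis, 72 mm above the underside; x points towards the mouth, z up.
- shaker_mouth (a point): Centre of the shaker's mouth (32 mm wide, 30 mm high, sill 1.5 mm): 60 mm ahead, 10 mm left (+y) and 56 mm below the grip point. With the mouth tipped 35 to 45 degrees down the chips slide to it and some fall, the rest may jam; jerks along its length, or rocking it back until the mouth is 20 degrees up and tipping again, lets out the next ones.
- chip1_c (a point): Centre of a granite chip, an angular lump about 18 by 17 by 15 mm, 12 g; seven to nine of the nine are present, at first inside the shaker.
- chip2_c (a point): Centre of a granite chip, an angular lump about 18 by 17 by 15 mm, 12 g; seven to nine of the nine are present, at first inside the shaker.
- chip3_c (a point): Centre of a granite chip, an angular lump about 18 by 17 by 15 mm, 12 g; seven to nine of the nine are present, at first inside the shaker.
- chip4_c (a point): Centre of a granite chip, an angular lump about 18 by 17 by 15 mm, 12 g; seven to nine of the nine are present, at first inside the shaker.
- chip5_c (a point): Centre of a granite chip, an angular lump about 18 by 17 by 15 mm, 12 g; seven to nine of the nine are present, at first inside the shaker.
- chip6_c (a point): Centre of a granite chip, an angular lump about 18 by 17 by 15 mm, 12 g; seven to nine of the nine are present, at first inside the shaker.
- chip7_c (a point): Centre of a granite chip, an angular lump about 18 by 17 by 15 mm, 12 g; seven to nine of the nine are present, at first inside the shaker.
- chip8_c (a point): Centre of a granite chip, an angular lump about 18 by 17 by 15 mm, 12 g; seven to nine of the nine are present, at first inside the shaker.
- chip9_c (a point): Centre of a granite chip, an angular lump about 18 by 17 by 15 mm, 12 g; seven to nine of the nine are present, at first inside the shaker.
There are look-alikes about, which are no part of the job. Leave any turquoise look-alike of the part that bears shaker_grip alone.

How it is judged:
By the outcome, as a careful person would: the job done as asked, in the order asked, and still so for the second after the job is handed in, with the robot touching nothing.
Of chip1, chip2, chip3, chip4, chip5, chip6, chip7, chip8, chip9 only 7 to 9 are there at a start; the rules pass over those that are not, and their reading is None.
At some moment in a run one of hook, shaker may be knocked a few centimetres aside while the robot is not near it.
It also fails if it takes over 210 s, if anything falls off the work surface, if the arm or the gripper's body presses on something with over 40 N, if the wrist force passes 120 N, or if a joint passes its speed limit or range.

ROBOT

A 7-joint arm with a two-finger parallel gripper is mounted at the origin on a cart in front of the work surface, level with it; the furniture and walls round the work are solid. World frame = base frame: x ahead of the robot, y to its left, z up, the work surface at z = 0. Lengths are in m, angles in degrees, forces in N, time in s.
With the tool pointing down it reaches from about 0.425 to 0.95 m from the base axis. Payload 16.7 kg.
Tool frame: the origin (TCP) lies midway between the tips of the shut fingers; the grasp point (between the pads) lies arm.tcp_to_grasp behind it (arm.tcp_to_grasp is the distance from the TCP to the grasp point, in m); z points along the fingers, y is the direction in which the jaws open and shut (so a half turn about z gives the same grasp; the last joint's range is limited). The gripper opens to 94 mm and grips with 3 to 60 N. Pads are 16 mm wide; open, the fingers measure 119 mm over their backs; the gripper's body (75 mm by 177 mm) begins 78 mm behind the grasp point.
Start: joints at [-73.253, 24.414, 4.234, 92.017, -1.954, 63.644, -3.845], TCP at [0.289, 0.61, 0.171] pointing down, gripper open.
Joint ranges: [-163.25, 163.25], [-28.42, 122.38], [-70.27, 78.77], [12.13, 141.07], [-58.53, 238.53], [9.26, 117.41], [-156.51, 156.51]. Speed limits (degrees/s): [108.29, 108.29, 136.94, 136.94, 172.46, 172.46, 172.46].

INTERFACE

Orientations are given as a 3x3 rotation matrix whose columns are the frame's x, y, z axes.
In Python, from plant import arm gives the robot as it stands.
- The arm moves only by the shell command python3 -m pendant 'ROWS'. ROWS is JSON, a list of rows, each a list of 7 numbers: the shift along the tool's x, y, z in m, then the turn, a rotation vector about the tool's x, y, z in degrees, then the opening, from -1 (shut) to 1 (fully open). A call has 1 to 5 rows; each row is the pose to reach, as a shift and turn from the pose commanded when the call began, along the tool's axes at that moment; what a row does not reach only later rows make up. A row lasts 1/8 s, in which the tool goes at most 62.5 mm and 10.7 degrees, less where a joint would pass 70% of its speed; a pose out of reach is approached as far as the arm can. A call with a gripper value outside its range is refused whole. The fingers move at their own pace and stop on an object; the grip force is fixed at half the most. Time passes only in rows, so rows that repeat a pose let the fingers close. It gives the time, the measured TCP pose, the force and the opening at its end, in the units of the state.
- arm.get_state(): the state, without advancing time (a new reading comes with each control period).
- arm.capture(name): name is "side" or "top" or "wrist"; returns the picture (384x512x3 uint8, red, green, blue); there is no depth.
- arm.camera_model(name): a dict with "fx", "fy", "cx", "cy" (pixels), "rvec" (rotation vector, rad) and "tvec" (3), from world to camera coordinates, as OpenCV has them; the wrist camera has in their place "T_tool_cam" (4x4, takes a point from camera to tool coordinates, whose origin is the TCP and whose axes are the flange's). Camera axes: x right, y down, z forward; pixel columns grow to the right and rows downward; lengths in m; the calibration is good to about 2 mm. The wrist camera is an equidistant fisheye: a pixel r from the principal point sees the ray r / f radians off the axis. A picture is of the moment at which its call begins: read the wrist's pose just before it. camera_model takes no time and is no camera call.
- arm.sign_off(): hands the job in, once; it reports no verdict.
The state is a dict: "t": time; "qpos": joint angles; "dq": joint speeds; "joint_efforts": joint torques, N m; "ee_pos": TCP position; "eef_rot": TCP orientation; "contact_force": force on the tool from outside, world axes, zero at the start; "moment": the same for the moment, N m; "finger_gap": finger opening in m.
Only numpy, scipy, OpenCV 4.12 (cv2) and the standard library are available. Lean on these libraries where they do the work, as an engineer would, in place of code of your own. Each camera call takes 0.05 s, during which the arm holds its last target.

## Working session

There is one attempt and no reset: what is moved stays moved. The work goes in short steps, Python scripts to look and compute and a shell command to move; the robot and the scene stay as the last step left them, time stands still between calls to the robot, and variables do not carry over. Pictures are saved under pics/ and viewed, and the job is handed in when it is done.

```bash
ls -la; mkdir -p pics
python3 - <<'E'
from plant import arm
import cv2
print(arm.get_state()); print(arm.tcp_to_grasp)
for n in ['side','top','wrist']:
    print(n,arm.camera_model(n))
    cv2.imwrite(f'pics/a_{n}.png',arm.capture(n)[:,:,::-1])
E
```

```text
total 12
drwxr-xr-x  3 agent agent 4096 Dec  7 15:05 .
drwxr-xr-x 23 root  root  4096 Dec  7 15:05 ..
drwxr-xr-x  2 agent agent 4096 Dec  7 15:05 pics
{'t': 0.0, 'qpos': array([-73.25396299,  24.44967221,   4.23143289,  92.05332358,
        -1.95539762,  63.64336253,  -3.84452264]), 'dq': array([-0.01117509, -0.04783639, -0.01337841,  0.13889087, -0.00446255,
        0.07171262,  0.05018457]), 'joint_efforts': array([-3.52189236e-04, -9.35844326e+01,  3.66643600e+00, -4.54173052e+01,
       -4.88078711e-02,  2.03879474e-02,  9.66251787e-05]), 'ee_pos': array([0.28840393, 0.60973605, 0.1700671 ]), 'eef_rot': array([[-9.03975209e-01,  4.27584591e-01, -4.88467523e-04],
       [ 4.27584864e-01,  9.03974416e-01, -1.19938003e-03],
       [-7.12742764e-05, -1.29307113e-03, -9.99999161e-01]]), 'contact_force': array([0.17316383, 0.33631363, 0.51122961]), 'moment': array([ 0.0007852 ,  0.02477951, -0.01954678]), 'finger_gap': 0.09383914043073228}
0.0188
side {'fx': 437.8467923924101, 'fy': 437.8467923924101, 'cx': 260.2329747800582, 'cy': 184.93814163480332, 'rvec': array([ 2.23354157, -0.51308041,  0.22235691]), 'tvec': array([-0.50577212,  0.23421038,  0.98451445])}
top {'fx': 472.5705624208214, 'fy': 472.5705624208214, 'cx': 254.82943048910184, 'cy': 191.28531374571025, 'rvec': array([ 2.13092116, -2.11348505,  0.19737185]), 'tvec': array([0.00875934, 0.57796484, 1.51973871])}
wrist {'fx': 297.3186396354542, 'fy': 297.3186396354542, 'cx': 261.26928975270977, 'cy': 187.02997586006438, 'T_tool_cam': array([[ 3.94544327e-04, -9.69037269e-01, -2.46914186e-01,
         7.16054290e-02],
       [ 9.99999811e-01,  2.65961172e-04,  5.54111397e-04,
        -6.07159308e-04],
       [-4.71285009e-04, -2.46914358e-01,  9.69037191e-01,
        -2.13198921e-01],
       [ 0.00000000e+00,  0.00000000e+00,  0.00000000e+00,
         1.00000000e+00]])}
```

View pics/a_side.png

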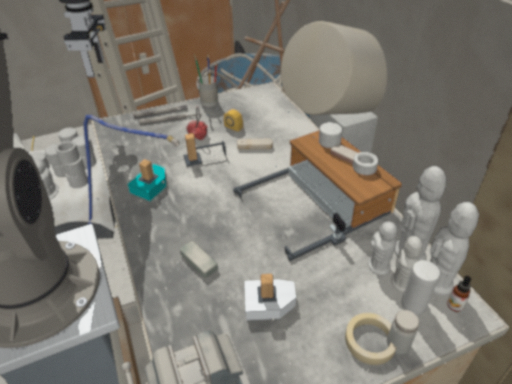

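View pics/a_top.png

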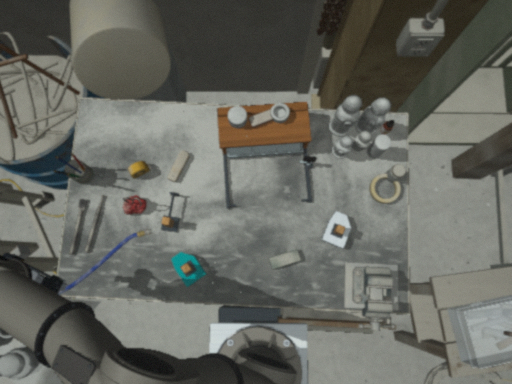

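View pics/a_wrist.png

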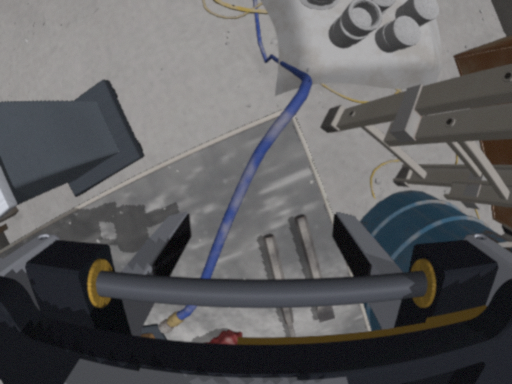

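Candidates: the shaker is white with a wooden grip (top ≈ 338,231). The turquoise look-alike at top ≈ (187,268) must be left alone. The hook with grip and rod is at top ≈ (170,220), and the knob is on the right guide at top ≈ (308,160). Next I'll look at close crops and measure.

```bash
cat > h.py <<'E'
import numpy as np, cv2
from scipy.spatial.transform import Rotation as R
from plant import arm
def cam(n):
    m=arm.camera_model(n); K=np.array([[m['fx'],0,m['cx']],[0,m['fy'],m['cy']],[0,0,1.]])
    return K,R.from_rotvec(m['rvec']).as_matrix(),np.array(m['tvec'])
def wcam(st=None):
    st=st or arm.get_state(); m=arm.camera_model('wrist'); T=np.eye(4);T[:3,:3]=st['eef_rot'];T[:3,3]=st['ee_pos']
    return m,T@m['T_tool_cam']
def ray(n,u,v,T=None):
    if n=='wrist':
        m=arm.camera_model('wrist'); x=(u-m['cx'])/m['fx'];y=(v-m['cy'])/m['fy'];r=np.hypot(x,y)
        s=np.sin(r)/r if r>1e-9 else 1
        return T[:3,3],T[:3,:3]@np.array([x*s,y*s,np.cos(r)])
    K,Rm,t=cam(n); d=Rm.T@np.array([(u-K[0,2])/K[0,0],(v-K[1,2])/K[1,1],1]); return -Rm.T@t,d/np.linalg.norm(d)
def plane(n,u,v,z,T=None):
    o,d=ray(n,u,v,T); return o+d*(z-o[2])/d[2]
def tri(r1,r2):
    A=np.zeros((3,3));b=np.zeros(3)
    for o,d in (r1,r2):
        P=np.eye(3)-np.outer(d,d);A+=P;b+=P@o
    p=np.linalg.solve(A,b); return p,[np.linalg.norm(np.cross(p-o,d)) for o,d in (r1,r2)]
def proj(n,p,T=None):
    p=np.asarray(p,float)
    if n=='wrist':
        m=arm.camera_model('wrist');c=T[:3,:3].T@(p-T[:3,3]);th=np.arctan2(np.hypot(c[0],c[1]),c[2]);ph=np.arctan2(c[1],c[0])
        return np.array([m['cx']+m['fx']*th*np.cos(ph),m['cy']+m['fy']*th*np.sin(ph)])
    K,Rm,t=cam(n);c=K@(Rm@p+t);return c[:2]/c[2]
def down(yaw):  # tool z down; tool y (jaw axis) at world angle yaw (deg)
    a=np.radians(yaw); y=np.array([np.cos(a),np.sin(a),0]); z=np.array([0,0,-1.]); return np.column_stack([np.cross(y,z),y,z])
def go(p,Rt=None,st=None):
    """print tool-frame shift/turn from present pose to target TCP pose"""
    st=st or arm.get_state();R0=st['eef_rot']; s=R0.T@(np.asarray(p)-st['ee_pos'])
    rv=np.degrees(R.from_matrix(R0.T@Rt).as_rotvec()) if Rt is not None else np.zeros(3)
    print('ROW',np.round(s,4).tolist(),np.round(rv,2).tolist(),'rows>=',round(max(np.linalg.norm(s)/.0625,np.linalg.norm(rv)/10.7),1))
def crop(n,name,box,sc,img=None):
    im=arm.capture(n) if img is None else img
    x0,y0,x1,y1=box; c=cv2.resize(im[y0:y1,x0:x1],None,fx=sc,fy=sc,interpolation=cv2.INTER_CUBIC)
    cv2.imwrite(f'pics/{name}.png',c[:,:,::-1]); return im
def S():
    s=arm.get_state(); print('t %.2f'%s['t'],'p',np.round(s['ee_pos'],4),'F',np.round(s['contact_force'],1),'gap %.4f'%s['finger_gap'],'yaw %.1f'%np.degrees(np.arctan2(s['eef_rot'][1,1],s['eef_rot'][0,1])),'q',np.round(s['qpos'],0)); return s
E
python3 - <<'E'
from h import *
im=cv2.imread('pics/a_top.png')[:,:,::-1]
crop('top','b1',(200,90,360,210),5,im)
crop('top','b2',(130,140,290,290),4,im)
crop('top','b3',(300,190,380,260),7,im)
im=cv2.imread('pics/a_side.png')[:,:,::-1]
crop('side','b4',(220,110,420,270),4,im)
E
```

```text
(no output)
```

View pics/b1.png

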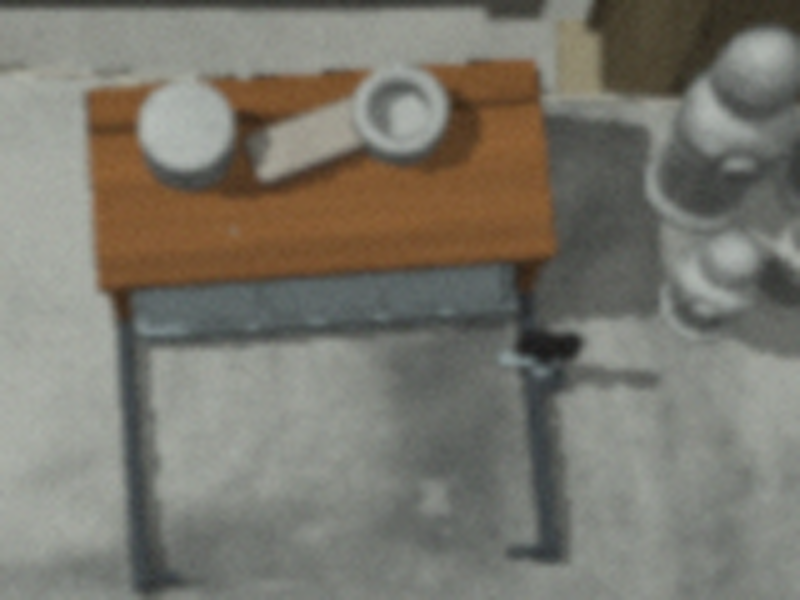

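View pics/b2.png

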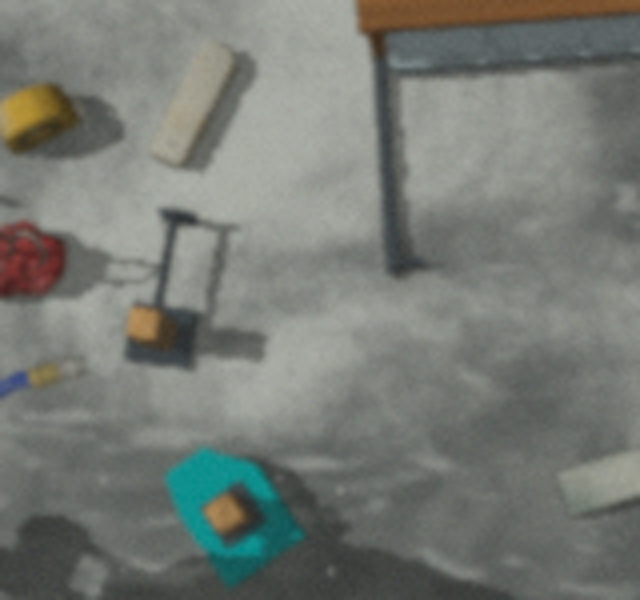

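View pics/b4.png

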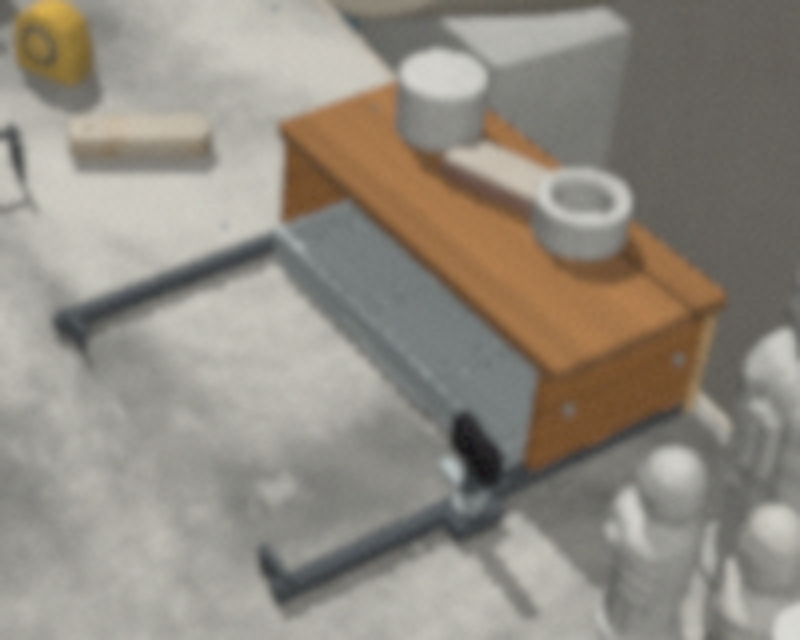

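View pics/b3.png

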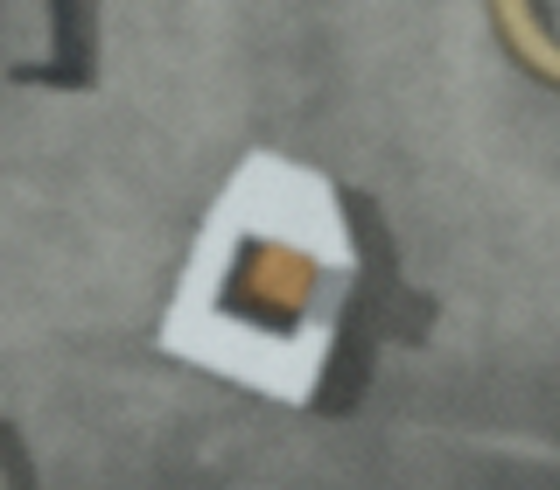

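The top crop (b1) shows the rack, with the tray front just ahead of the roof. The knob grip is at crop (548,347), which is top (309.6,159.4), and its stop bar points left. Guide ends are at top (228,208) and (312,201). The white shaker's narrow mouth faces away from the robot. The hook's blade is at top (174,194).

Run:
```python
from h import *
im=cv2.imread('pics/a_top.png')[:,:,::-1]
q=lambda x,y:(200+x/5,90+y/5)
def P(n,u,v,z): 
    p=plane(n,u,v,z); print(n,(u,v),z,np.round(p,4)); return p
a=P('top',*q(122,320),.014);b=P('top',*q(143,570),.014);c=P('top',*q(525,305),.014);d=P('top',*q(545,530),.014)
for s,e in((b,a),(d,c)): print('guide dir',np.degrees(np.arctan2((e-s)[1],(e-s)[0])))
print('roof');e=P('top',*q(104,290),.108);f=P('top',*q(556,258),.108); print(np.linalg.norm(e-f),np.degrees(np.arctan2(*(e-f)[[1,0]]))-90)
print('lip');e=P('top',*q(140,335),.031);f=P('top',*q(512,318),.031);print(np.linalg.norm(e-f),np.degrees(np.arctan2(*(e-f)[[1,0]]))-90)
# colour blobs
hsv=cv2.cvtColor(im.copy(),cv2.COLOR_RGB2HSV)
k=cv2.inRange(im,(0,0,0),(45,45,45))
n,l,st,ce=cv2.connectedComponentsWithStats(k[150:175,295:325]);
for i in range(1,n):
    if st[i,4]>5:
        u,v=ce[i]+[295,150];print('black',st[i,4]);P('top',u,v,.075)
o=cv2.inRange(hsv,(8,90,90),(22,255,255))
n,l,st,ce=cv2.connectedComponentsWithStats(o)
for i in range(1,n):
    if 15<st[i,4]<400: print('orange',st[i]);P('top',*ce[i],.09)
kg=tri(ray('top',309.6,159.4),ray('side',220+478/4,110+450/4));print('knob tri',kg)
sh=tri(ray('top',340,229.5),ray('side',266.5,280));print(sh)
print('blade');P('top',130+178/4,140+215/4,.042)
print('shaker mouth edge');P('top',300+263/7,190+150/7,.036);P('top',300+328/7,190+182/7,.036);P('top',300+160/7,190+348/7,.036);P('top',300+302/7,190+407/7,.036)
```

```text
top (224.4, 154.0) 0.014 [0.7163 0.1203 0.014 ]
top (228.6, 204.0) 0.014 [0.5408 0.1024 0.014 ]
top (305.0, 151.0) 0.014 [ 0.7294 -0.1595  0.014 ]
top (309.0, 196.0) 0.014 [ 0.5707 -0.1713  0.014 ]
guide dir 5.807305163164892
guide dir 4.260445282570137
roof
top (220.8, 148.0) 0.108 [0.711  0.1259 0.108 ]
top (311.2, 141.6) 0.108 [ 0.7351 -0.1702  0.108 ]
0.2970555463245613 4.655539925291407
lip
top (228.0, 157.0) 0.031 [0.7012 0.1066 0.031 ]
top (302.4, 153.6) 0.031 [ 0.7153 -0.1486  0.031 ]
0.25555760118461274 3.1603644866576843
black 41
top (np.float64(308.8048780487805), np.float64(158.70731707317074)) 0.075 [ 0.6858 -0.1653  0.075 ]
orange [243 104  30  11 182]
top (np.float64(257.3901098901099), np.float64(108.03296703296704)) 0.09 [0.8564 0.0072 0.09  ]
orange [130 161  15  16 143]
top (np.float64(136.4125874125874), np.float64(167.27972027972027)) 0.09 [0.6483 0.4033 0.09  ]
orange [162 217   9   8  60]
top (np.float64(165.63333333333333), np.float64(220.51666666666668)) 0.09 [0.4731 0.2995 0.09  ]
orange [335 226  10   8  59]
top (np.float64(339.3728813559322), np.float64(229.35593220338984)) 0.09 [ 0.4491 -0.2585  0.09  ]
orange [182 264   9   9  58]
top (np.float64(186.06896551724137), np.float64(267.98275862068965)) 0.09 [0.3229 0.2285 0.09  ]
knob tri (array([ 0.68920926, -0.17047958,  0.05865797]), [np.float64(0.0015563222024702593), np.float64(0.001556322202470546)])
(array([ 0.44991892, -0.26187998,  0.08318011]), [np.float64(0.000498101130994079), np.float64(0.0004981011309940776)])
blade
top (174.5, 193.75) 0.042 [0.5696 0.283  0.042 ]
shaker mouth edge
top (337.57142857142856, 211.42857142857142) 0.036 [ 0.5151 -0.2636  0.036 ]
top (346.85714285714283, 216.0) 0.036 [ 0.4999 -0.2942  0.036 ]
top (322.85714285714283, 239.71428571428572) 0.036 [ 0.4202 -0.2127  0.036 ]
top (343.14285714285717, 248.14285714285714) 0.036 [ 0.3931 -0.279   0.036 ]
```

Run:
```python
from h import *
S();go([.56,-.05,.33],down(4.5)); go([.288,.61,.33])
```

```text
t 0.15 p [0.2885 0.6098 0.1702] F [ 0.1 -0.6 -0.1] gap 0.0938 yaw 64.7 q [-73.  24.   4.  92.  -2.  64.  -4.]
ROW [-0.5276, -0.4805, -0.1593] [-0.05, 0.03, 60.18] rows>= 11.7
ROW [0.0005, -0.0002, -0.1598] [0.0, 0.0, 0.0] rows>= 2.6
```

```bash
python3 -m pendant '[[0,0,-0.06,0,0,0,1],[0,0,-0.12,0,0,0,1],[-0.05,-0.045,-0.16,0,0,10,1],[-0.1,-0.09,-0.16,0,0,20,0.5],[-0.145,-0.13,-0.16,0,0,30,0.3]]'
python3 - <<'E'
from h import *
S();go([.56,-.05,.33],down(4.5))
E
```

```text
t: 0.78
ee_pos: [0.3583, 0.444, 0.3309]
eef_rot: [[-0.565, 0.825, 0.0], [0.825, 0.565, 0.001], [0.0, 0.001, -1.0]]
contact_force: [1.0, 0.3, 0.3]
finger_gap: 0.0772
t 0.78 p [0.3583 0.444  0.3309] F [1.  0.3 0.3] gap 0.0772 yaw 34.4 q [-69.   8.  13.  94.  -2.  78. -21.]
ROW [-0.5216, -0.1124, 0.0006] [0.03, -0.04, 29.87] rows>= 8.5
```

```bash
python3 -m pendant '[[-0.06,-0.013,0,0,0,6,0.3],[-0.12,-0.026,0,0,0,12,0.3],[-0.18,-0.04,0,0,0,18,-0.2],[-0.24,-0.052,0,0,0,24,-0.2],[-0.3,-0.065,0,0,0,29.9,-0.2]]' | head -2;  python3 -m pendant '[[-0.055,-0.02,0,0,0,0,-0.2],[-0.11,-0.042,0,0,0,0,-0.2],[-0.165,-0.064,0,0,0,0,-0.2],[-0.21,-0.088,0,0,0,0,-0.2],[-0.21,-0.088,0,0,0,0,-0.2]]'
python3 - <<'E'
from h import *
s=S();go([.56,-.05,.33],down(4.5),s)
im=arm.capture('wrist'); np.savez('w1.npz',T=wcam(s)[1]); cv2.imwrite('pics/w1.png',im[:,:,::-1])
E
```

```text
t: 1.4
ee_pos: [0.4753, 0.16, 0.3304]
t: 2.02
ee_pos: [0.4037, -0.0575, 0.3306]
eef_rot: [[-0.079, 0.997, 0.001], [0.997, 0.079, 0.002], [0.002, 0.001, -1.0]]
contact_force: [-0.1, 0.8, 0.7]
finger_gap: 0.0379
t 2.02 p [ 0.4037 -0.0575  0.3306] F [-0.1  0.8  0.7] gap 0.0379 yaw 4.5 q [-44. -14.  35. 112.   8.  80.  -7.]
ROW [-0.0048, 0.1565, 0.0008] [0.06, -0.13, 0.02] rows>= 2.5
```

View pics/w1.png

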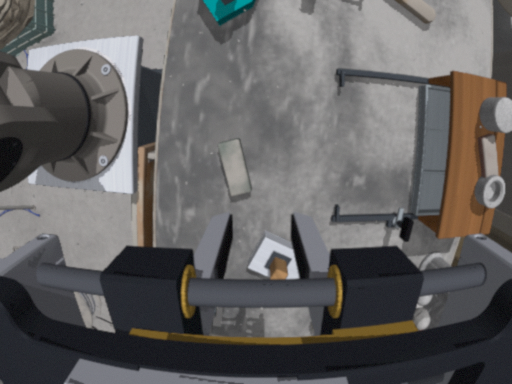

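Wrist view: the rack is right of centre, the knob grip at (406,228), guide stops at (340,76) and (335,214), and the white shaker at (275,262). I'll move over the tray area and look closer at the knob.

```bash
python3 -m pendant '[[0,0.06,0,0,0,0,-0.25],[0,0.12,0.01,0,0,0,-0.25],[0.0,0.18,0.03,0,0,0,-0.25],[-0.02,0.22,0.04,0,0,0,-0.25],[-0.02,0.22,0.04,0,0,0,-0.25]]'
python3 - <<'E'
from h import *
s=S()
im=arm.capture('wrist'); np.savez('w2.npz',T=wcam(s)[1]); cv2.imwrite('pics/w2.png',im[:,:,::-1])
crop('wrist','w2c',(150,20,406,212),3,im)
E
```

```text
t: 2.7
ee_pos: [0.6273, -0.0557, 0.2865]
eef_rot: [[-0.084, 0.996, -0.005], [0.996, 0.084, -0.004], [-0.004, -0.006, -1.0]]
contact_force: [-0.4, 0.0, 0.2]
finger_gap: 0.0353
t 2.70 p [ 0.6273 -0.0557  0.2865] F [-0.4  0.   0.2] gap 0.0353 yaw 4.8 q [-37.  20.  48.  91. -15.  75.  18.]
```

View pics/w2c.png

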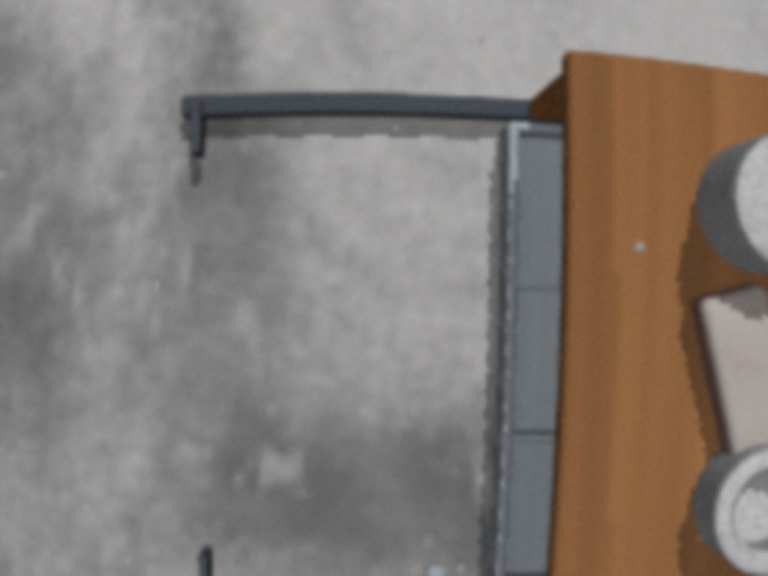

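View pics/w2.png

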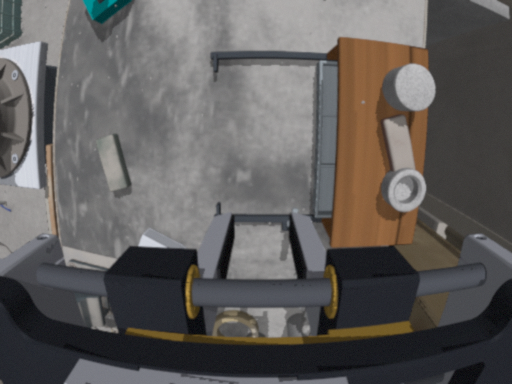

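Run:
```python
from h import *
T=np.load('w2.npz')['T']; q=lambda x,y:(150+x/3,20+y/3)
def P(nm,uv,z,T=T): 
    p=plane('wrist',*uv,z,T); print(nm,np.round(p,4)); return p
a=P('g0',q(215,104),.014);b=P('g1',q(370,104),.014);c=P('g2',q(525,111),.014)
for x,y in((a,b),(b,c),(a,c)): d=y-x;print(np.degrees(np.arctan2(d[1],d[0])))
e=P('lipL',q(505,123),.031);f=P('lipR',q(490,575),.031);d=e-f;print(np.linalg.norm(d),np.degrees(np.arctan2(d[1],d[0]))-90)
P('rib1',q(517,290),.019);P('rib2',q(515,432),.019)
r0=P('roof',q(568,53),.108);r1=P('roof',q(551,570),.108);d=r0-r1;print(np.degrees(np.arctan2(d[1],d[0]))-90)
T=np.load('w1.npz')['T']
print('w1')
k=P('knob',(406,228),.07,T)
r0=P('roof',(450,72),.108,T);r1=P('roof',(440,237),.108,T);d=r0-r1;print(np.linalg.norm(d),np.degrees(np.arctan2(d[1],d[0]))-90)
a=P('stopL',(340,76),.017,T);b=P('stopR',(335,212),.017,T);d=a-b;print(np.linalg.norm(d),np.degrees(np.arctan2(d[1],d[0]))-90)
print(tri(ray('wrist',406,228,T),ray('top',309,159)))
im=cv2.imread('pics/w1.png');crop('wrist','w1c',(320,50,512,250),4,im[:,:,::-1])
```

```text
g0 [0.5475 0.1058 0.014 ]
g1 [0.6308 0.1116 0.014 ]
g2 [0.7152 0.1179 0.014 ]
3.992920871965022
4.272523997526263
4.133540050064126
lipL [0.7017 0.1063 0.031 ]
lipR [ 0.7207 -0.14    0.031 ]
0.24704045162185162 4.4097205518841776
rib1 [0.7187 0.0179 0.019 ]
rib2 [ 0.7266 -0.06    0.019 ]
roof [0.7147 0.1285 0.108 ]
roof [ 0.7336 -0.1097  0.108 ]
4.541976089176018
w1
knob [ 0.6841 -0.1638  0.07  ]
roof [0.7054 0.1257 0.108 ]
roof [ 0.7415 -0.1652  0.108 ]
0.2931453485658916 7.070432861595364
stopL [0.5328 0.0955 0.017 ]
stopR [ 0.5532 -0.1575  0.017 ]
0.25388341096334466 4.619380900938481
(array([ 0.68845207, -0.16704302,  0.0622536 ]), [np.float64(0.0004916860921397243), np.float64(0.0004916860921395979)])
```

View pics/w1c.png

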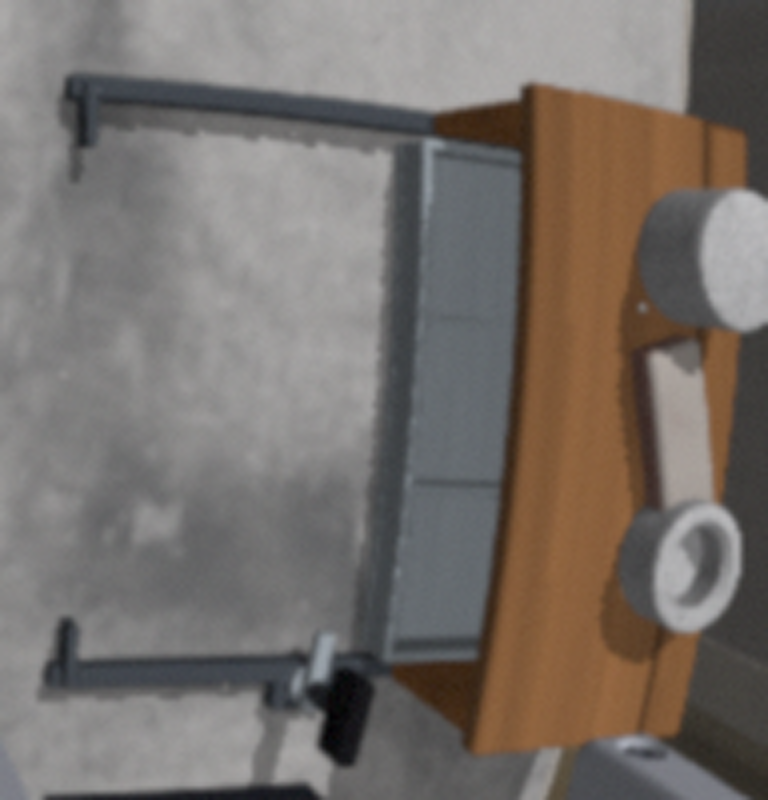

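Run:
```python
from h import *
s=S();go([.6885,-.167,.13],down(4.3),s)
```

```text
t 2.75 p [ 0.6262 -0.0557  0.288 ] F [ 0.1 -0.5  0.3] gap 0.0352 yaw 4.8 q [-37.  20.  48.  92. -15.  75.  18.]
ROW [-0.1157, 0.0534, 0.1581] [-0.23, 0.15, 0.49] rows>= 3.2
```

```bash
python3 -m pendant '[[-0.04,0.018,0.05,0,0,0,-0.25],[-0.08,0.036,0.1,0,0,0,-0.25],[-0.1157,0.0534,0.14,-0.2,0.15,0.5,-0.25],[-0.1157,0.0534,0.158,-0.2,0.15,0.5,-0.25],[-0.1157,0.0534,0.158,-0.2,0.15,0.5,-0.25]]'
python3 - <<'E'
from h import *
s=S()
im=arm.capture('wrist'); np.savez('w3.npz',T=wcam(s)[1]); crop('wrist','w3c',(150,100,362,300),3.5,im)
E
```

```text
t: 3.38
ee_pos: [0.6878, -0.1656, 0.1318]
eef_rot: [[-0.075, 0.997, 0.002], [0.997, 0.075, 0.004], [0.004, 0.002, -1.0]]
contact_force: [-0.1, 0.4, 0.1]
finger_gap: 0.0351
t 3.38 p [ 0.6878 -0.1656  0.1318] F [-0.1  0.4  0.1] gap 0.0351 yaw 4.3 q [-20.  35.  42.  91. -26.  64.  34.]
```

View pics/w3c.png

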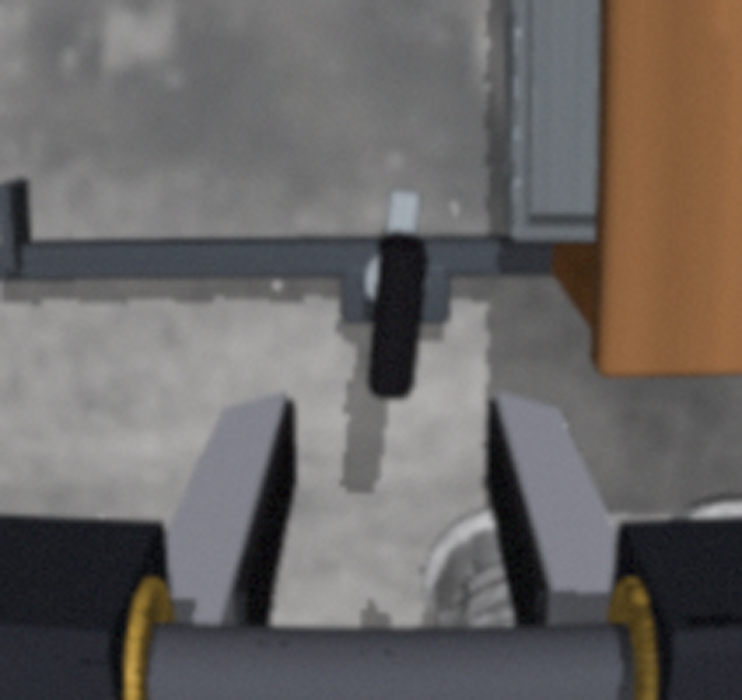

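Run:
```python
from h import *
T=np.load('w3.npz')['T'];q=lambda x,y:(150+x/3.5,100+y/3.5)
for nm,uv,z in(('top far',q(402,238),.075),('top near',q(391,393),.075),('bar tip',q(405,192),.027)):
    print(nm,np.round(plane('wrist',*uv,z,T),4))
a=plane('wrist',*q(402,238),.075,T);b=plane('wrist',*q(391,393),.075,T);d=a-b;print((a+b)/2,np.linalg.norm(d),np.degrees(np.arctan2(d[1],d[0]))-90)
g0=plane('wrist',*q(50,258),.014,T);g1=plane('wrist',*q(520,255),.014,T);d=g1-g0;print('guide',np.degrees(np.arctan2(d[1],d[0])),g0,g1)
```

```text
top far [ 0.6893 -0.1447  0.075 ]
top near [ 0.6897 -0.1879  0.075 ]
bar tip [ 0.6905 -0.139   0.027 ]
[ 0.6894873 -0.1663342  0.075    ] 0.04319981492743429 0.5088067589511951
guide 4.497556280316113 [ 0.57359515 -0.17071468  0.014     ] [ 0.7298906  -0.15842067  0.014     ]
```

Run:
```python
from h import *
s=S();go([.6892,-.1667,.043],down(1),s)
```

```text
t 3.42 p [ 0.6886 -0.1653  0.1333] F [ 0.2  1.  -0.2] gap 0.0353 yaw 4.4 q [-20.  35.  42.  91. -26.  64.  34.]
ROW [-0.0017, 0.0001, 0.0903] [0.22, -0.21, 3.36] rows>= 1.4
```

```bash
python3 -m pendant '[[-0.0015,0,0.03,0.2,-0.2,3.4,-0.25],[-0.0015,0,0.06,0.2,-0.2,3.4,-0.25],[-0.0015,0,0.09,0.2,-0.2,3.4,-0.25],[-0.0015,0,0.09,0.2,-0.2,3.4,-0.25],[-0.0015,0,0.09,0.2,-0.2,3.4,-0.25]]'
python3 - <<'E'
from h import *
s=S()
im=arm.capture('wrist');  crop('wrist','w4c',(150,100,362,300),3.5,im)
crop('side','s4c',(280,180,400,270),6)
E
```

```text
t: 4.05
ee_pos: [0.6902, -0.1677, 0.0449]
eef_rot: [[-0.016, 1.0, 0.003], [1.0, 0.016, -0.001], [-0.001, 0.003, -1.0]]
contact_force: [0.7, 0.0, -0.0]
finger_gap: 0.0354
t 4.05 p [ 0.6902 -0.1677  0.0449] F [ 0.7  0.  -0. ] gap 0.0354 yaw 0.9 q [-18.  41.  40.  95. -30.  56.  33.]
```

View pics/w4c.png

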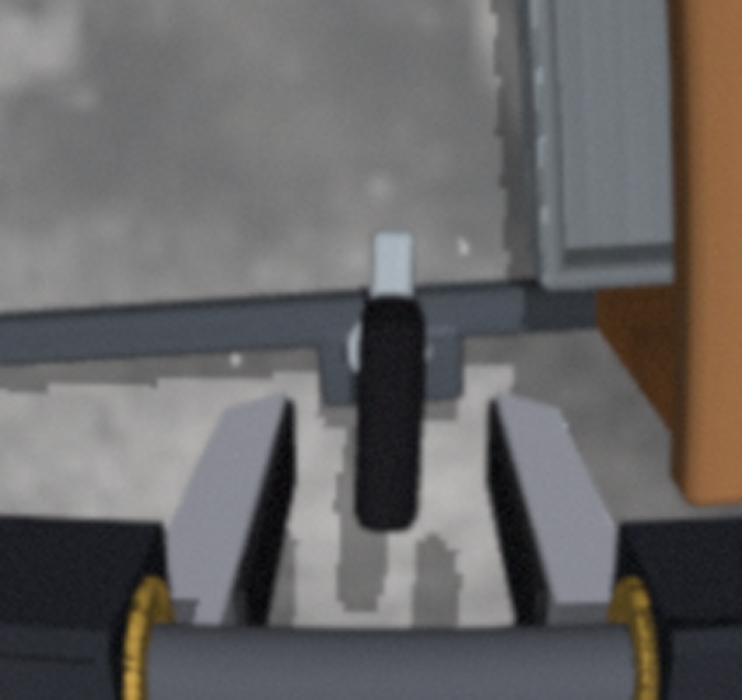

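View pics/s4c.png

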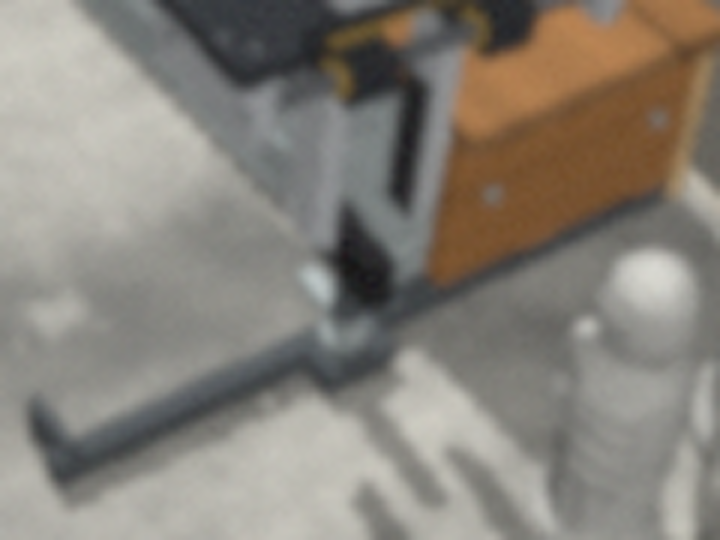

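```bash
python3 -m pendant '[[0,0,0.001,0,0,0,-0.6],[0,0,0.001,0,0,0,-1],[0,0,0.001,0,0,0,-1],[0,0,0.001,0,0,0,-1],[0,0,0.001,0,0,0,-1]]'
python3 - <<'E'
from h import *
s=S()
print(s['moment']);go(s['ee_pos'],down(-85.6),s)
im=arm.capture('wrist');  crop('wrist','w5c',(150,100,362,300),3.5,im)
E
```

```text
t: 4.78
ee_pos: [0.6889, -0.1684, 0.0413]
eef_rot: [[-0.015, 1.0, -0.0], [1.0, 0.015, -0.001], [-0.001, -0.0, -1.0]]
contact_force: [0.2, -0.4, 0.3]
finger_gap: 0.0006
t 4.78 p [ 0.6889 -0.1684  0.0413] F [ 0.2 -0.4  0.3] gap 0.0006 yaw 0.9 q [-18.  41.  40.  95. -30.  56.  34.]
[-0.06630156  0.06666088 -0.01777065]
ROW [0.0, 0.0, 0.0] [0.03, 0.05, 86.48] rows>= 8.1
```

View pics/w5c.png

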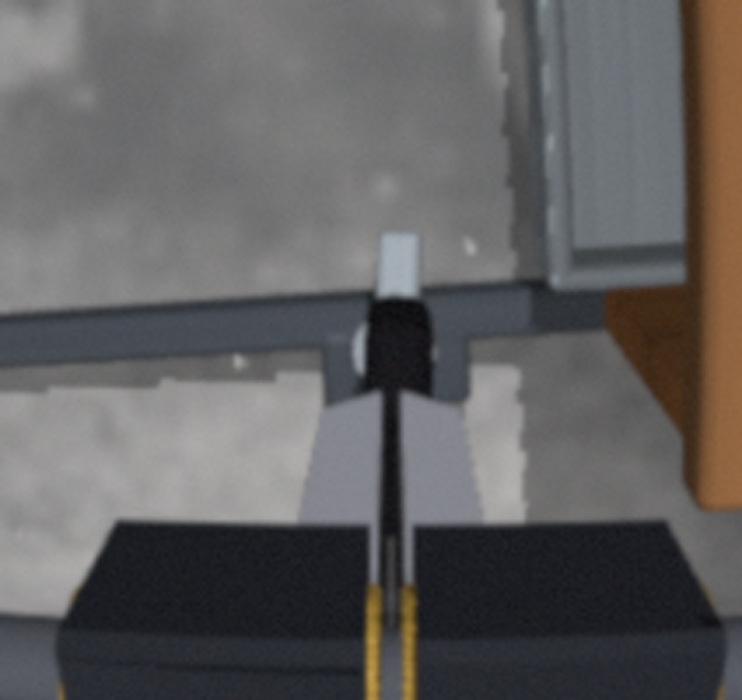

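```bash
python3 - <<'E'
from h import *
s=arm.get_state();T=wcam(s)[1]
q=lambda p:np.round((np.array(p)-[150,100])*3.5)
print('tcp',q(proj('wrist',s['ee_pos'],T)), 'cam',T[:3,3],T[:3,2])
for z in(.075,.047):
    for y in(-.145,-.167,-.189): print(z,y,q(proj('wrist',[.689,y,z],T)), 'w3',q(proj('wrist',[.689,y,z],np.load('w3.npz')['T'])))
E
python3 - <<'E'
import sys;sys.path.insert(0,'.')
from h import *
crop('side','s5c',(280,180,400,270),6);crop('top','t5c',(270,120,350,190),7)
E
```

```text
tcp [391. 380.] cam [ 0.68738771 -0.0972487   0.25449315] [ 0.00421149 -0.24711106 -0.96897801]
0.075 -0.145 [394. 315.] w3 [401. 239.]
0.075 -0.167 [392. 431.] w3 [394. 319.]
0.075 -0.189 [390. 537.] w3 [388. 396.]
0.047 -0.145 [393. 280.] w3 [400. 221.]
0.047 -0.167 [392. 382.] w3 [394. 295.]
0.047 -0.189 [390. 478.] w3 [388. 366.]
```

View pics/s5c.png

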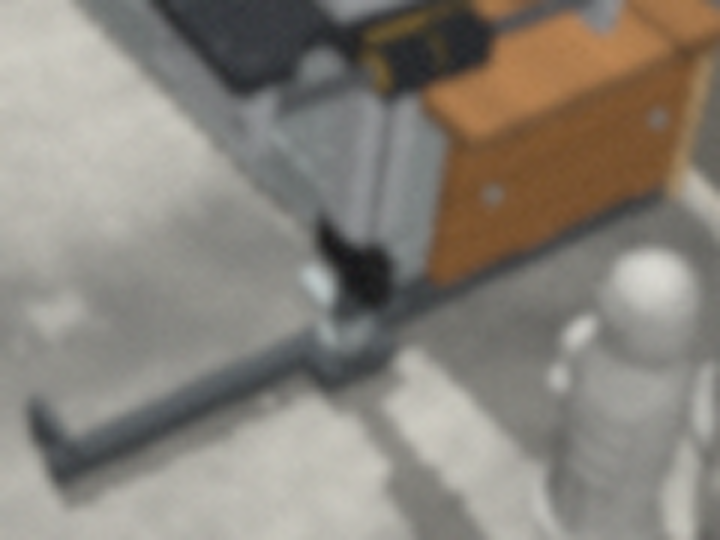

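Run:
```python
from h import *
s=arm.get_state()
im=crop('side','dummy',(280,180,400,270),6)
c=cv2.resize(im[180:270,280:400],None,fx=6,fy=6,interpolation=cv2.INTER_CUBIC)
q=lambda p:tuple(int(round(v)) for v in (np.array(p)-[280,180]+.5)*6)
cv2.circle(c,q(proj('side',s['ee_pos'])),4,(255,0,0),-1)
for y in(-.145,-.189):
  for z in(.047,.075):
    for x in (.6825,.6955): cv2.circle(c,q(proj('side',[x,y,z])),3,(0,255,0),-1)
for p in ([.689,-.167,.0],[.689,-.167,.1]): cv2.circle(c,q(proj('side',p)),3,(0,0,255),-1)
for z in (.014,):
    for k in (0,.06,.12): cv2.circle(c,q(proj('side',[.5736+.1563*k/.1567,-.1707+.0123*k/.1567,z])),3,(255,255,0),-1)
cv2.imwrite('pics/s6.png',c[:,:,::-1])
```

```text
(no output)
```

View pics/s6.png

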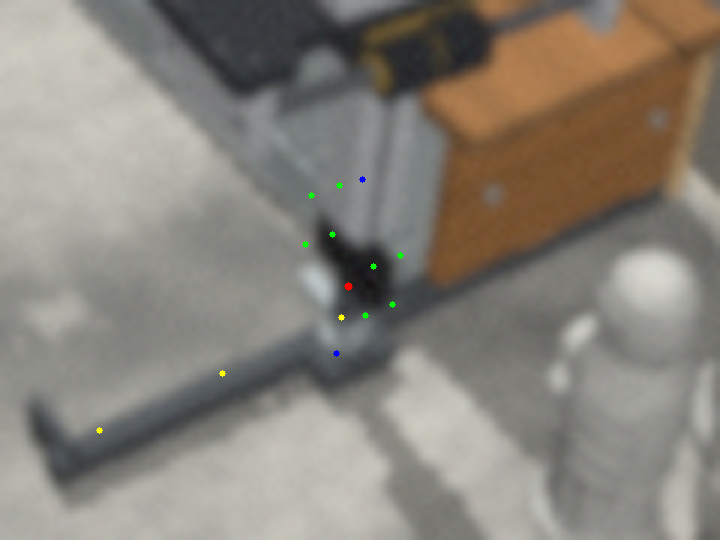

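View pics/t5c.png

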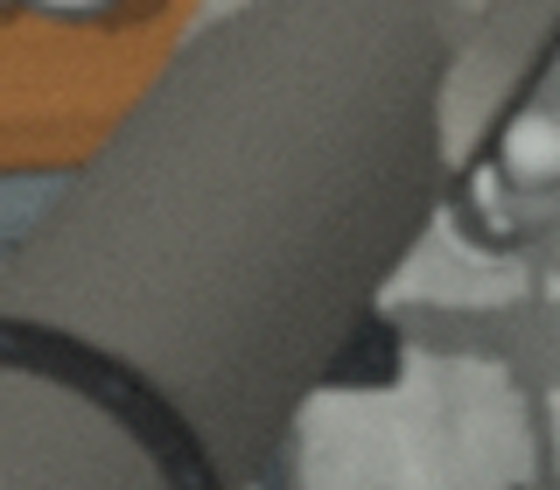

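Run:
```python
from h import *
for n in('side','top'):
    K,Rm,t=cam(n);print(n,-Rm.T@t)
# check heights by triangulating roof / stops top+side
q=lambda x,y:(200+x/5,90+y/5); r=lambda x,y:(220+x/4,110+y/4)
for nm,a,b in(('roofR front',q(556,258),r(553,377)),('roofL front',q(104,290),r(281,127)),('stopR tip',q(512,553),r(266,550)),('knob left top',q(522,340),r(463,412)),('knob right',q(580,345),r(497,450))):
    p,e=tri(ray('top',*a),ray('side',*b));print(nm,np.round(p,4),np.round(e,4))
```

```text
side [ 0.20654569 -0.75689559  0.815093  ]
top [0.2845783  0.00921309 1.60082983]
roofR front [ 0.7378 -0.1713  0.0997] [0.0002 0.0002]
roofL front [0.7148 0.1261 0.0997] [0.0015 0.0015]
stopR tip [ 0.557  -0.1494  0.013 ] [0.0023 0.0023]
knob left top [ 0.6896 -0.1513  0.0736] [0.0012 0.0012]
knob right [ 0.6864 -0.1899  0.0775] [0.0022 0.0022]
```

```bash
python3 -m pendant '[[0,0,-0.05,0,0,0,-1],[0,0,-0.1,0,0,0,-1],[0,0,-0.1,0,0,0,-1],[0,0,-0.1,0,0,0,-1]]'
python3 - <<'E'
from h import *
s=S()
im=crop('side','dummy',(280,130,400,250),6)
c=cv2.resize(im[130:250,280:400],None,fx=5,fy=5,interpolation=cv2.INTER_CUBIC)
q=lambda p:tuple(int(round(v)) for v in (np.array(p)-[280,130]+.5)*5)
cv2.circle(c,q(proj('side',s['ee_pos'])),3,(255,0,0),-1)
cv2.imwrite('pics/s7.png',c[:,:,::-1])
im=arm.capture('wrist');  crop('wrist','w7c',(150,100,362,300),3.5,im)
E
```

```text
t: 5.48
ee_pos: [0.6888, -0.1679, 0.141]
eef_rot: [[-0.016, 1.0, -0.0], [1.0, 0.016, -0.0], [-0.0, -0.0, -1.0]]
contact_force: [0.8, 0.0, 0.3]
finger_gap: 0.0004
t 5.47 p [ 0.6888 -0.1679  0.141 ] F [0.8 0.  0.3] gap 0.0004 yaw 0.9 q [-20.  35.  44.  90. -26.  65.  30.]
```

View pics/s7.png

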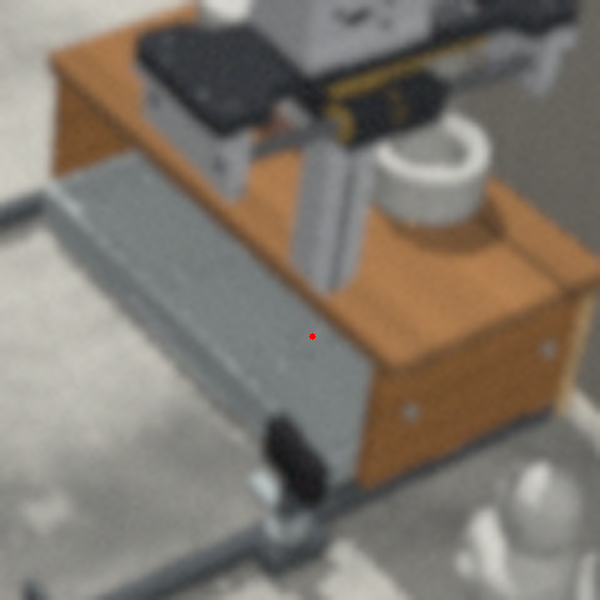

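View pics/w7c.png

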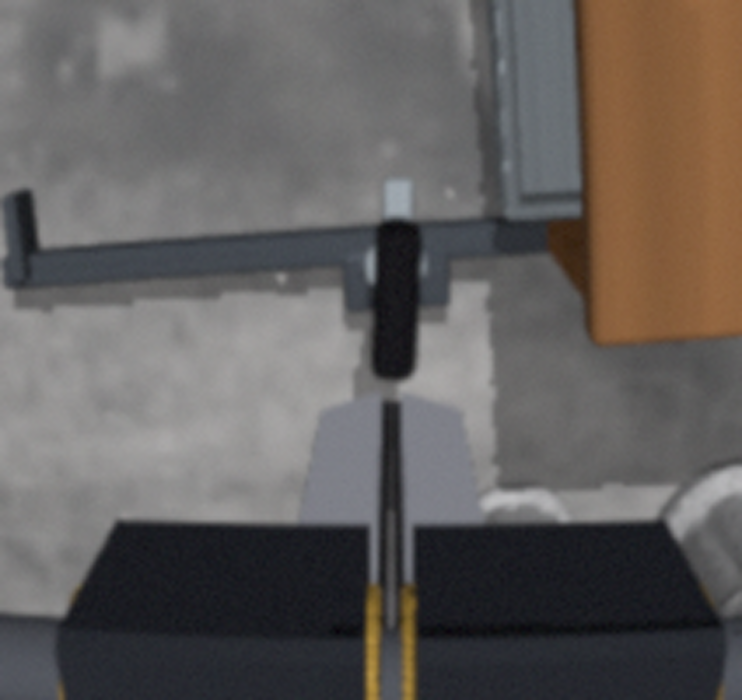

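The fingers shut on nothing, with no force. In the side view (s7) the fingertips are at crop (328,292), about 30 mm above the reported TCP's projection at (312,336). So the real tips seem to lie behind the reported TCP. I'll touch free desk to measure that offset before going on.

Run:
```python
from h import *
s=S();go([.61,-.06,.02],down(4.3),s)
```

```text
t 5.58 p [ 0.6884 -0.1678  0.1402] F [ 0.8 -0.3 -0.7] gap 0.0003 yaw 0.9 q [-20.  35.  44.  91. -26.  65.  30.]
ROW [0.1091, -0.0765, 0.1202] [-0.1, 0.02, -3.41] rows>= 2.9
```

```bash
python3 -m pendant '[[0.05,-0.035,0.02,0,0,0,-1],[0.1,-0.07,0.05,0,0,-3,-1],[0.11,-0.076,0.1,0,0,-3.4,-1],[0.11,-0.076,0.12,0,0,-3.4,-1],[0.11,-0.076,0.12,0,0,-3.4,-1]]'; python3 -m pendant '[[0,0,0.01,0,0,0,-1],[0,0,0.02,0,0,0,-1],[0,0,0.025,0,0,0,-1],[0,0,0.03,0,0,0,-1]]';  python3 - <<'E'
from h import *
s=S()
im=crop('side','s8',(250,130,400,250),5)
E
```

```text
t: 6.2
ee_pos: [0.611, -0.0609, 0.0205]
eef_rot: [[-0.073, 0.997, -0.002], [0.997, 0.073, -0.002], [-0.002, -0.002, -1.0]]
contact_force: [-0.7, -0.2, 1.4]
finger_gap: 0.0005
t: 6.7
ee_pos: [0.6114, -0.0597, -0.0088]
eef_rot: [[-0.075, 0.997, 0.0], [0.997, 0.075, -0.001], [-0.001, 0.0, -1.0]]
contact_force: [0.5, 0.9, 0.0]
finger_gap: 0.0004
t 6.70 p [ 0.6114 -0.0597 -0.0088] F [0.5 0.9 0. ] gap 0.0004 yaw 4.3 q [-28.  37.  38. 109. -31.  45.  31.]
```

View pics/s8.png

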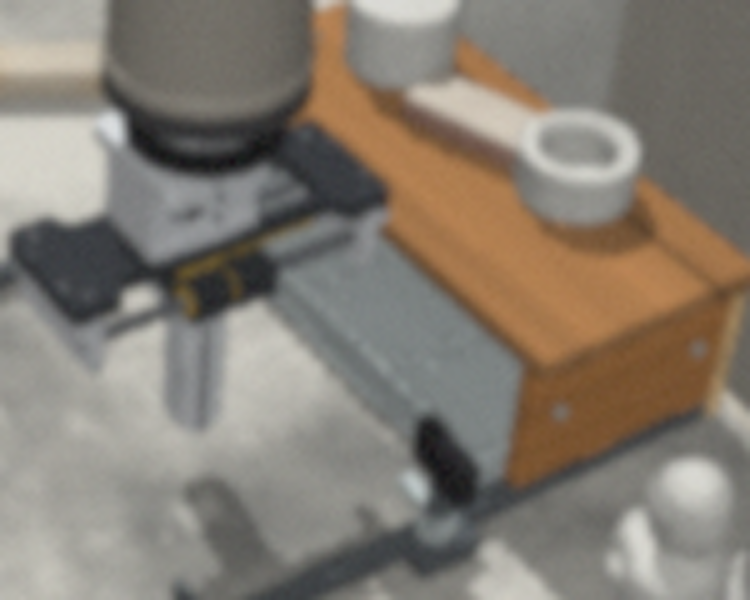

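```bash
python3 -m pendant '[[0,0,0.005,0,0,0,-1],[0,0,0.01,0,0,0,-1],[0,0,0.012,0,0,0,-1],[0,0,0.014,0,0,0,-1]]';python3 -m pendant '[[0,0,0.003,0,0,0,-1],[0,0,0.006,0,0,0,-1],[0,0,0.006,0,0,0,-1]]'
```

```text
t: 7.25
ee_pos: [0.6113, -0.0595, -0.0228]
eef_rot: [[-0.075, 0.997, -0.0], [0.997, 0.075, -0.001], [-0.001, -0.0, -1.0]]
contact_force: [0.8, -0.8, 0.4]
finger_gap: 0.0006
t: 7.62
ee_pos: [0.6111, -0.0595, -0.0289]
eef_rot: [[-0.075, 0.997, -0.0], [0.997, 0.075, -0.001], [-0.001, -0.001, -1.0]]
contact_force: [-0.7, 0.6, 0.9]
finger_gap: 0.0003
```

```bash
python3 -m pendant '[[0,0,0.002,0,0,0,-1],[0,0,0.003,0,0,0,-1]]';python3 -m pendant '[[0,0,0.002,0,0,0,-1],[0,0,0.003,0,0,0,-1]]'
```

```text
t: 7.88
ee_pos: [0.6113, -0.0595, -0.0318]
eef_rot: [[-0.075, 0.997, -0.0], [0.997, 0.075, -0.001], [-0.001, -0.0, -1.0]]
contact_force: [-0.2, 0.6, 0.1]
finger_gap: 0.0004
t: 8.12
ee_pos: [0.6113, -0.0595, -0.0345]
eef_rot: [[-0.075, 0.997, -0.0], [0.997, 0.075, -0.001], [-0.001, -0.0, -1.0]]
contact_force: [-6.2, 1.3, 18.6]
finger_gap: 0.0005
```

Contact came at a reported z of about −0.0335, so the real tips are 33.5 mm behind the reported TCP. I'll build that offset into the helper and check for a lateral offset too.

```bash
cat >> h.py <<'E'
TIP=0.0335
def tip(st): return st['ee_pos']-st['eef_rot'][:,2]*TIP
def got(p,Rt,st=None):
    "move so that the real fingertip midpoint is at p"
    st=st or arm.get_state(); Rt=st['eef_rot'] if Rt is None else Rt
    go(np.asarray(p)+Rt[:,2]*TIP,Rt,st)
E
python3 -m pendant '[[0,0,-0.02,0,0,0,-1],[0,0,-0.05,0,0,0,-1],[0,0,-0.075,0,0,0,-0.7],[0,0,-0.075,0,0,0,-0.4]]'
python3 - <<'E'
from h import *
s=S()
im=crop('side','dummy',(250,130,400,250),5)
print('tip side pred',(proj('side',tip(s))-[250,130])*5)
cv2.imwrite('pics/s9.png',cv2.resize(im[130:250,250:400],None,fx=5,fy=5,interpolation=cv2.INTER_CUBIC)[:,:,::-1])
got([.6885,-.168,.044],down(1),s)
E
```

```text
t: 8.62
ee_pos: [0.6127, -0.0596, 0.0429]
eef_rot: [[-0.075, 0.997, 0.004], [0.997, 0.075, -0.0], [-0.001, 0.003, -1.0]]
contact_force: [-0.8, -0.0, 0.3]
finger_gap: 0.0171
t 8.62 p [ 0.6127 -0.0596  0.0429] F [-0.8 -0.   0.3] gap 0.0171 yaw 4.3 q [-31.  33.  41. 108. -28.  49.  29.]
tip side pred [194.77027491 343.51013988]
ROW [-0.1138, 0.0674, 0.0327] [0.2, 0.03, 3.28] rows>= 2.2
```

View pics/s9.png

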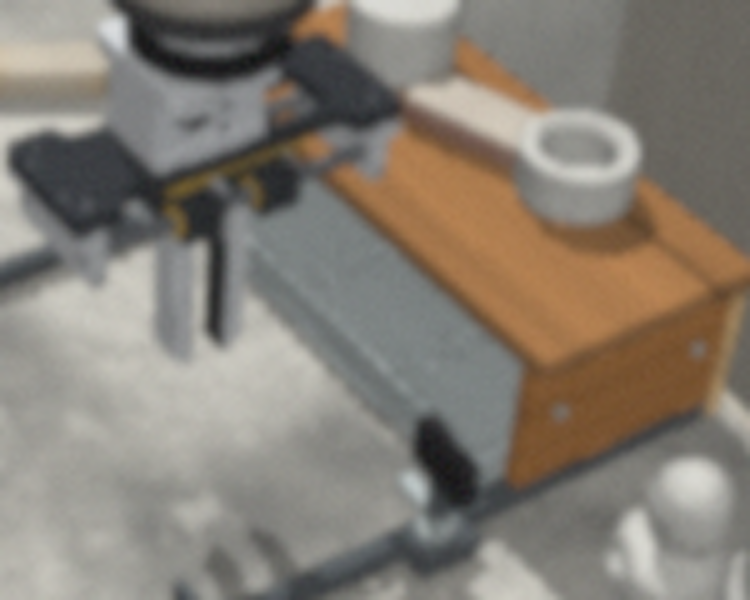

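```bash
python3 -m pendant '[[-0.03,0.018,-0.03,0,0,0,-0.25],[-0.07,0.045,-0.03,0,0,0,-0.25],[-0.1138,0.0674,-0.03,0.2,0,3.3,-0.25],[-0.1138,0.0674,-0.03,0.2,0,3.3,-0.25],[-0.1138,0.0674,-0.03,0.2,0,3.3,-0.25]]'
python3 - <<'E'
from h import *
s=S(); got([.6885,-.168,.044],down(1),s)
im=arm.capture('wrist');  crop('wrist','w10',(150,100,362,300),3.5,im)
T=wcam(s)[1]
q=lambda p:np.round((np.array(p)-[150,100])*3.5)
for y in(-.146,-.168,-.190): print(q(proj('wrist',[.6885,y,.075],T)))
E
```

```text
t: 9.3
ee_pos: [0.6863, -0.1676, 0.0695]
eef_rot: [[-0.017, 1.0, -0.005], [1.0, 0.017, -0.001], [-0.001, -0.005, -1.0]]
contact_force: [-1.5, 0.9, -0.3]
finger_gap: 0.0352
t 9.30 p [ 0.6863 -0.1676  0.0695] F [-1.5  0.9 -0.3] gap 0.0352 yaw 1.0 q [-19.  39.  41.  94. -29.  59.  33.]
ROW [-0.0004, 0.0025, 0.059] [-0.29, 0.03, -0.02] rows>= 0.9
[404. 288.]
[401. 390.]
[399. 485.]
```

View pics/w10.png

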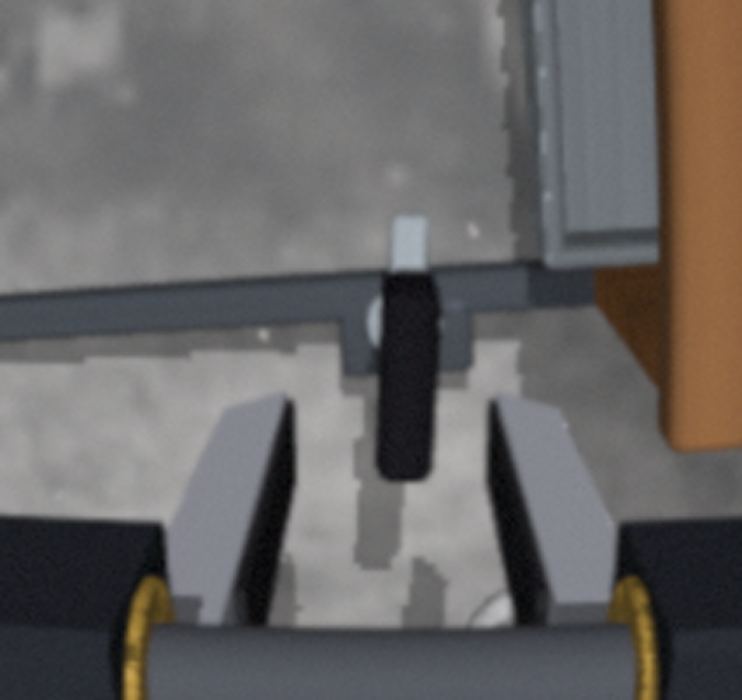

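```bash
python3 -m pendant '[[-0.0004,0.002,0.02,0,0,0,-0.25],[-0.0004,0.002,0.04,0,0,0,-0.25],[-0.0004,0.002,0.059,0,0,0,-0.25],[-0.0004,0.002,0.059,0,0,0,-0.25],[-0.0004,0.002,0.059,0,0,0,-0.25]]'; python3 -m pendant '[[0,0,0,0,0,0,-0.6],[0,0,0,0,0,0,-1],[0,0,0,0,0,0,-1],[0,0,0,0,0,0,-1]]'
python3 - <<'E'
from h import *
s=S(); print(tip(s), s['moment']); go(s['ee_pos'],down(-85.6),s)
E
```

```text
t: 9.98
ee_pos: [0.6889, -0.1686, 0.0116]
eef_rot: [[-0.017, 1.0, -0.003], [1.0, 0.017, -0.001], [-0.001, -0.003, -1.0]]
contact_force: [-0.3, -0.1, 0.5]
finger_gap: 0.0351
t: 10.48
ee_pos: [0.6897, -0.1682, 0.0119]
eef_rot: [[-0.017, 1.0, -0.002], [1.0, 0.017, -0.001], [-0.001, -0.002, -1.0]]
contact_force: [5.5, 0.2, 0.6]
finger_gap: 0.013
t 10.47 p [ 0.6897 -0.1682  0.0119] F [5.5 0.2 0.6] gap 0.0130 yaw 1.0 q [-17.  43.  39.  95. -32.  53.  35.]
[ 0.68976984 -0.16818213  0.04535093] [-0.00489723 -1.35040835 -0.0351165 ]
ROW [0.0, 0.0, 0.0] [-0.04, 0.13, 86.6] rows>= 8.1
```

```bash
python3 -m pendant '[[0,0.0007,0,0,0,9,-1],[0,0.0007,0,0,0,18,-1],[0,0.0007,0,0,0,27,-1],[0,0.0007,0,0,0,36,-1],[0,0.0007,0,0,0,44,-1]]'
python3 - <<'E'
from h import *
s=S(); print(s['moment']); go([.6902,-.1681,.0119],down(-85.6),s)
E
```

```text
t: 11.1
ee_pos: [0.69, -0.1683, 0.0119]
eef_rot: [[0.686, 0.728, -0.003], [0.728, -0.686, -0.001], [-0.003, -0.001, -1.0]]
contact_force: [3.0, -0.8, 1.9]
finger_gap: 0.0129
t 11.10 p [ 0.69   -0.1683  0.0119] F [ 3.  -0.8  1.9] gap 0.0129 yaw -43.3 q [-23.  47.  49.  96. -41.  57.  -2.]
[-0.07655359 -0.56438103  0.0481187 ]
ROW [0.0003, 0.0, -0.0] [-0.01, 0.17, 42.32] rows>= 4.0
```

```bash
python3 -m pendant '[[0.0003,0,0,0,0,10,-1],[0.0003,0,0,0,0,20,-1],[0.0003,0,0,0,0,30,-1],[0.0003,0,0,0,0.1,42.3,-1],[0.0003,0,0,0,0.1,42.3,-1]]'
python3 - <<'E'
from h import *
s=S(); print(s['moment']); go([.6902,-.1681,.0119],down(-85.6),s)
im=arm.capture('wrist');  crop('wrist','w11',(100,0,412,300),2.5,im)
E
```

```text
t: 11.72
ee_pos: [0.6902, -0.1685, 0.0119]
eef_rot: [[0.997, 0.079, -0.001], [0.079, -0.997, -0.001], [-0.001, 0.001, -1.0]]
contact_force: [3.3, -2.4, 2.7]
finger_gap: 0.013
t 11.72 p [ 0.6902 -0.1685  0.0119] F [ 3.3 -2.4  2.7] gap 0.0130 yaw -85.5 q [-27.  52.  58.  96. -50.  62. -38.]
[-0.29619806 -0.55382539  0.04351651]
ROW [0.0001, -0.0004, -0.0] [0.07, 0.08, 0.14] rows>= 0.0
```

View pics/w11.png

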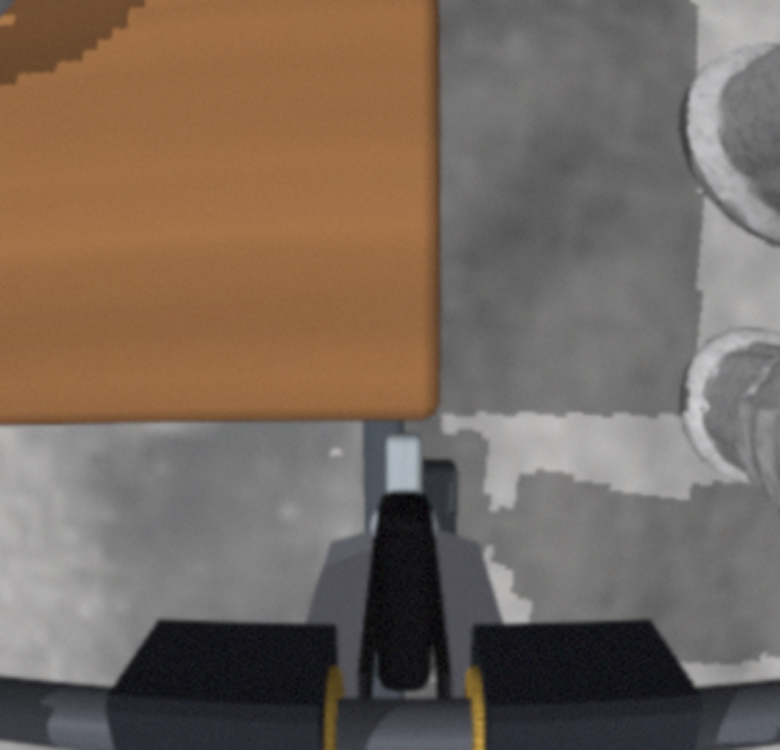

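```bash
python3 -m pendant '[[0,0,0,0,0,0,-0.4],[0,0,0,0,0,0,-0.2],[0,0,-0.04,0,0,0,-0.2],[0,0,-0.1,0,0,0,0.2],[0,0,-0.16,0,0,0,0.6]]'
python3 - <<'E'
from h import *
s=S(); got([.44,.295,.19],down(-99.7),s)
crop('side','s12',(280,130,400,250),5);crop('top','t12',(250,110,350,210),6)
E
```

```text
t: 12.4
ee_pos: [0.6894, -0.1679, 0.1728]
eef_rot: [[0.997, 0.082, -0.003], [0.082, -0.997, 0.0], [-0.003, -0.0, -1.0]]
contact_force: [0.4, -0.2, 0.0]
finger_gap: 0.0541
t 12.40 p [ 0.6894 -0.1679  0.1728] F [ 0.4 -0.2  0. ] gap 0.0541 yaw -85.3 q [-30.  44.  67.  89. -42.  75. -44.]
ROW [-0.2105, -0.4818, 0.0172] [0.0, 0.18, 14.4] rows>= 8.4
```

View pics/s12.png

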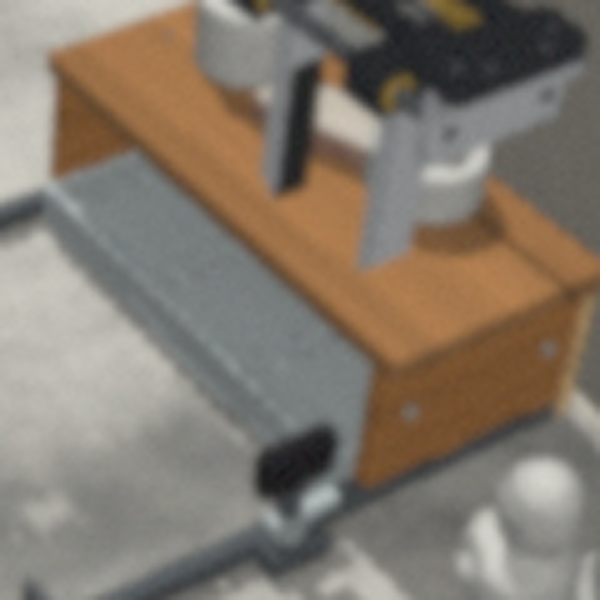

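```bash
python3 -m pendant '[[-0.025,-0.057,0,0,0,2,0.3],[-0.05,-0.114,0,0,0,5,0.3],[-0.075,-0.171,0,0,0,8,0.3],[-0.1,-0.228,0,0,0,11,0.3],[-0.125,-0.285,0,0,0,14.4,0.3]]'|head -2;python3 -m pendant '[[-0.025,-0.058,0,0,0,0,0.3],[-0.05,-0.115,0,0,0,0,0.3],[-0.075,-0.175,0,0,0,0,0.3],[-0.075,-0.175,0,0,0,0,0.3],[-0.075,-0.175,0,0,0,0,0.3]]'
python3 - <<'E'
from h import *
s=S(); im=arm.capture('wrist'); np.savez('w13.npz',T=wcam(s)[1]); cv2.imwrite('pics/w13.png',im[:,:,::-1])
E
```

```text
t: 13.12
ee_pos: [0.5406, 0.1075, 0.171]
t: 13.75
ee_pos: [0.4974, 0.2906, 0.1714]
eef_rot: [[0.986, -0.168, -0.002], [-0.168, -0.986, -0.001], [-0.002, 0.001, -1.0]]
contact_force: [1.0, -1.3, -0.4]
finger_gap: 0.0613
t 13.75 p [0.4974 0.2906 0.1714] F [ 1.  -1.3 -0.4] gap 0.0613 yaw -99.7 q [-89.  36.  77. 107. -38.  68. -99.]
```

View pics/w13.png

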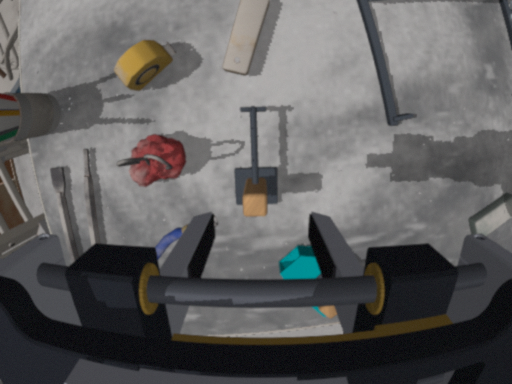

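Run:
```python
from h import *
T=np.load('w13.npz')['T']; im=cv2.imread('pics/w13.png')[:,:,::-1]
crop('wrist','w13c',(200,90,310,230),5,im)
st=arm.capture('top'); hsv=cv2.cvtColor(st,cv2.COLOR_RGB2HSV);o=cv2.inRange(hsv,(8,90,90),(22,255,255))
n,l,sta,ce=cv2.connectedComponentsWithStats(o)
for i in range(1,n):
    if 15<sta[i,4]<100: print(sta[i],ce[i],np.round(plane('top',*ce[i],.09),4))
S()
```

```text
[162 216   9  10  64] [165.625    220.515625] [0.4731 0.2996 0.09  ]
[335 225  10   9  62] [339.22580645 229.20967742] [ 0.4496 -0.2581  0.09  ]
[182 264   9   9  59] [186.10169492 267.91525424] [0.3231 0.2284 0.09  ]
t 13.85 p [0.498  0.2894 0.1717] F [ 1.  -0.4 -0.5] gap 0.0613 yaw -99.8 q [-89.  36.  77. 107. -38.  68. -99.]
```

View pics/w13c.png

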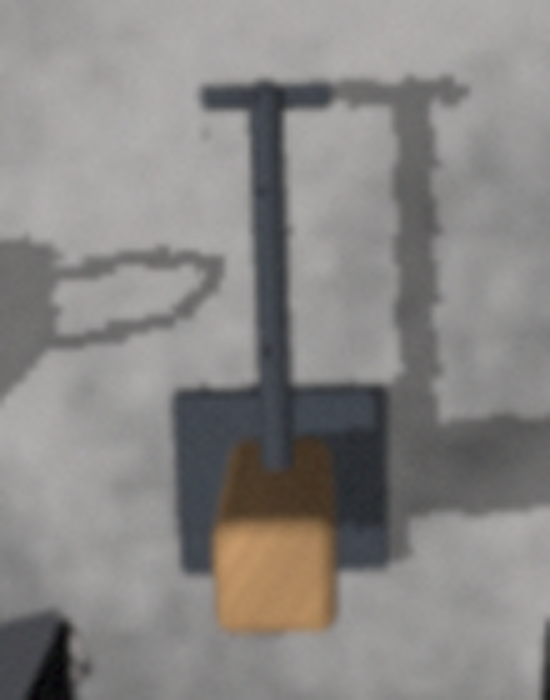

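Run:
```python
from h import *
T=np.load('w13.npz')['T'];q=lambda x,y:(200+x/5,90+y/5)
c=[plane('wrist',*q(*p),.09,T) for p in((216,520),(335,520),(331,631),(219,631))]
print(np.round(c,4),'ctr',np.mean(c,0)); d=c[1]-c[0];print(np.linalg.norm(d),np.linalg.norm(c[3]-c[0]),np.degrees(np.arctan2(d[1],d[0]))+90)
b=plane('wrist',*q(267,92),.042,T);r=plane('wrist',*q(276,465),.042,T);d=b-r;print('blade',b,r,np.linalg.norm(d),np.degrees(np.arctan2(d[1],d[0])))
g=np.mean(c,0);d=b-g;print(np.hypot(*d[:2]),np.degrees(np.arctan2(d[1],d[0])))
```

```text
[[0.4892 0.3103 0.09  ]
 [0.4851 0.2861 0.09  ]
 [0.4613 0.2909 0.09  ]
 [0.4652 0.3142 0.09  ]] ctr [0.47517465 0.30038619 0.09      ]
0.024503600401810304 0.024308847850592938 -9.642257707915306
blade [0.57384276 0.28608483 0.042     ] [0.4872893  0.29900416 0.042     ] 0.0875123445931971 -8.489523377499111
0.09969917303051795 -8.247248923824735
```

Run:
```python
from h import *
s=S(); got([.475,.300,.05],down(-98.8),s)
```

```text
t 13.85 p [0.498  0.2894 0.1717] F [ 1.  -0.4 -0.5] gap 0.0613 yaw -99.8 q [-89.  36.  77. 107. -38.  68. -99.]
ROW [-0.0241, -0.0066, 0.1552] [0.03, 0.13, -1.02] rows>= 2.5
```

```bash
python3 -m pendant '[[-0.015,-0.005,0.03,0,0,-1,0.3],[-0.024,-0.0066,0.08,0,0,-1,0.3],[-0.024,-0.0066,0.12,0,0,-1,0.3],[-0.024,-0.0066,0.155,0,0,-1,0.3],[-0.024,-0.0066,0.155,0,0,-1,0.3]]'
python3 - <<'E'
from h import *
s=S(); print(tip(s));got([.475,.300,.05],down(-98.8),s)
E
```

```text
t: 14.48
ee_pos: [0.4744, 0.2993, 0.0156]
eef_rot: [[0.988, -0.154, -0.004], [-0.154, -0.988, -0.002], [-0.004, 0.003, -1.0]]
contact_force: [0.2, -0.3, 0.4]
finger_gap: 0.061
t 14.47 p [0.4744 0.2993 0.0156] F [ 0.2 -0.3  0.4] gap 0.0610 yaw -98.9 q [-84.  43.  63. 116. -49.  53. -92.]
[0.47453021 0.29941916 0.04906753]
ROW [0.0005, -0.0007, -0.0009] [0.16, 0.22, -0.06] rows>= 0.0
```

```bash
python3 -m pendant '[[0,0,0,0,0,0,0],[0,0,0,0,0,0,-0.5],[0,0,0,0,0,0,-1],[0,0,0,0,0,0,-1],[0,0,0,0,0,0,-1]]'; python3 -m pendant '[[0,0,-0.02,0,0,0,-1],[0,0,-0.05,0,0,0,-1],[0,0,-0.07,0,0,0,-1],[0,0,-0.07,0,0,0,-1]]'
python3 - <<'E'
from h import *
s=S(); print(tip(s))
im=arm.capture('wrist'); np.savez('w14.npz',T=wcam(s)[1]); crop('wrist','w14',(150,60,362,300),3,im)
crop('side','s14',(130,90,290,210),5)
E
```

```text
t: 15.1
ee_pos: [0.475, 0.3017, 0.0171]
eef_rot: [[0.988, -0.151, -0.002], [-0.151, -0.988, 0.0], [-0.002, 0.0, -1.0]]
contact_force: [-1.8, -0.2, 8.3]
finger_gap: 0.0257
t: 15.6
ee_pos: [0.4755, 0.3021, 0.088]
eef_rot: [[0.989, -0.151, -0.001], [-0.151, -0.989, 0.001], [-0.001, -0.001, -1.0]]
contact_force: [0.5, 0.7, -3.6]
finger_gap: 0.0256
t 15.60 p [0.4755 0.3021 0.088 ] F [ 0.5  0.7 -3.6] gap 0.0256 yaw -98.7 q [-88.  39.  70. 114. -43.  60. -96.]
[0.47556405 0.30204362 0.12149581]
```

View pics/w14.png

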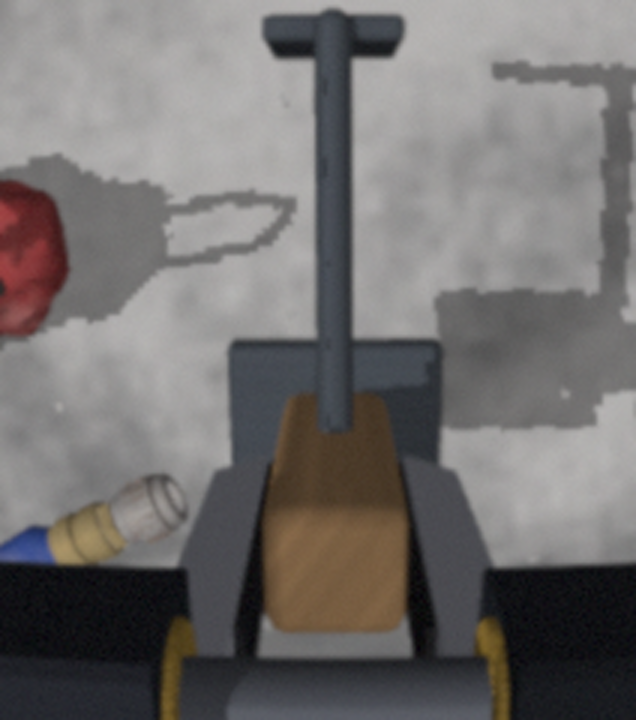

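View pics/s14.png

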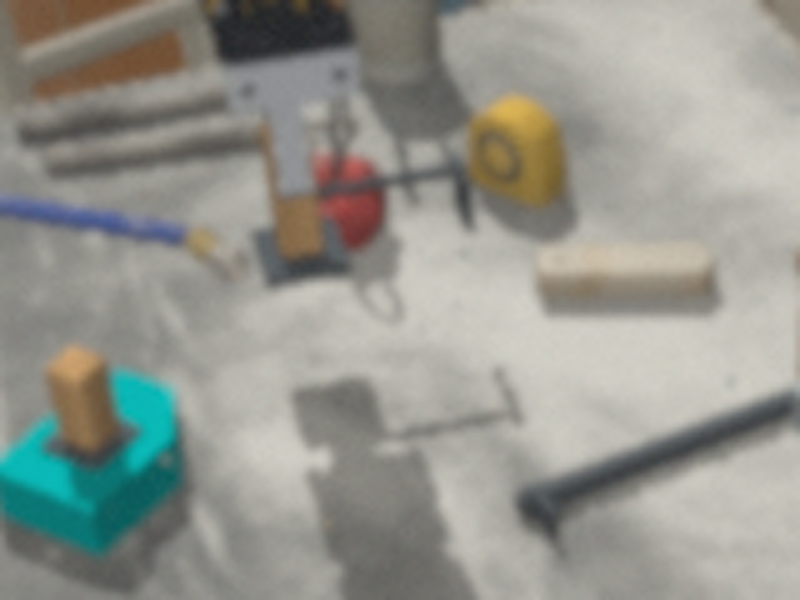

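Run:
```python
from h import *
T=np.load('w14.npz')['T'];q=lambda x,y:(150+x/3,60+y/3)
s=S();t=tip(s);R0=s['eef_rot'];zt=t[2]-.0446+.040
b=plane('wrist',*q(334,12),zt,T);print('rod end in tool',R0.T@(b-t))
got([.5751,-.0306,.145],down(-85.6),s)
```

```text
t 15.70 p [0.4746 0.3017 0.0863] F [ 0.3 -0.1 -4.2] gap 0.0258 yaw -98.7 q [-88.  39.  70. 114. -43.  60. -96.]
rod end in tool [1.02727992e-01 1.49038374e-05 4.34570189e-03]
ROW [0.1495, 0.3133, -0.0254] [0.01, 0.14, -13.09] rows>= 5.6
```

```bash
python3 -m pendant '[[0.0,0.04,-0.026,0,0,0,-1],[0.03,0.09,-0.026,0,0,-3,-1],[0.06,0.14,-0.026,0,0,-6,-1],[0.09,0.19,-0.026,0,0,-9,-1],[0.12,0.24,-0.026,0,0,-13,-1]]'|head -2; python3 -m pendant '[[0.012,0.048,0,0,0,0,-1],[0.012,0.08,0,0,0,0,-1],[0.012,0.08,0,0,0,0,-1]]'
python3 - <<'E'
from h import *
s=S();got([.5751,-.0306,.145],down(-85.6),s)
im=arm.capture('wrist'); np.savez('w15.npz',T=wcam(s)[1]); crop('wrist','w15',(130,10,390,210),3,im)
E
```

```text
t: 16.32
ee_pos: [0.5573, 0.0446, 0.1117]
t: 16.7
ee_pos: [0.5746, -0.0359, 0.1119]
eef_rot: [[0.998, 0.07, -0.003], [0.07, -0.998, -0.001], [-0.003, 0.001, -1.0]]
contact_force: [-1.2, 0.1, -4.1]
finger_gap: 0.0259
t 16.70 p [ 0.5746 -0.0359  0.1119] F [-1.2  0.1 -4.1] gap 0.0259 yaw -86.0 q [-49.  32.  63. 111. -34.  59. -56.]
ROW [0.0009, -0.0053, 0.0004] [0.04, 0.17, -0.38] rows>= 0.1
```

View pics/w15.png

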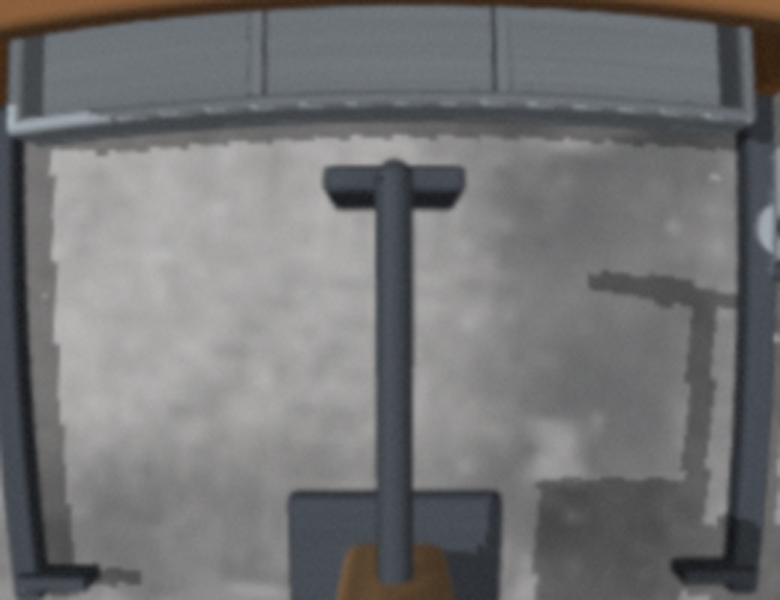

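Run:
```python
from h import *
T=np.load('w15.npz')['T'];q=lambda x,y:(130+x/3,10+y/3)
O=np.array([.615,-.0275,0]);a=np.radians(4.4);Rr=np.array([[np.cos(a),-np.sin(a),0],[np.sin(a),np.cos(a),0],[0,0,1]])
def P(n,x,y,z): p=plane('wrist',*q(x,y),z,T);print(n,np.round(p,4),'rack',np.round((Rr.T@(p-O))*1000,1))
P('rim mid',380,104,.031);P('rim front',380,112,.028);P('wall front bottom',380,128,.0)
P('rimL',10,122,.028);P('rimR',752,118,.028);P('rib L',264,90,.019);P('rib R',494,90,.019)
P('stopL',60,570,.020);P('stopR',700,565,.020)
P('guideLin',22,300,.014);P('guideRin',737,300,.014)
im=cv2.imread('pics/w15.png'); cv2.imwrite('pics/w15z.png',cv2.resize(im[0:220,250:530],None,fx=2.8,fy=2.7,interpolation=cv2.INTER_CUBIC))
```

```text
rim mid [ 0.7133 -0.022   0.031 ] rack [98.5 -2.1 31. ]
rim front [ 0.7112 -0.0221  0.028 ] rack [96.4 -2.  28. ]
wall front bottom [ 0.7113 -0.0217  0.    ] rack [96.5 -1.6  0. ]
rimL [0.7077 0.1076 0.028 ] rack [102.8 127.6  28. ]
rimR [ 0.7261 -0.1503  0.028 ] rack [ 101.4 -130.9   28. ]
rib L [0.7194 0.0183 0.019 ] rack [107.6  37.7  19. ]
rib R [ 0.7245 -0.06    0.019 ] rack [106.7 -40.8  19. ]
stopL [0.5438 0.087  0.02  ] rack [-62.2 119.6  20. ]
stopR [ 0.5627 -0.1512  0.02  ] rack [ -61.6 -119.4   20. ]
guideLin [0.6435 0.1047 0.014 ] rack [ 38.6 129.6  14. ]
guideRin [ 0.6611 -0.1549  0.014 ] rack [  36.2 -130.5   14. ]
```

View pics/w15z.png

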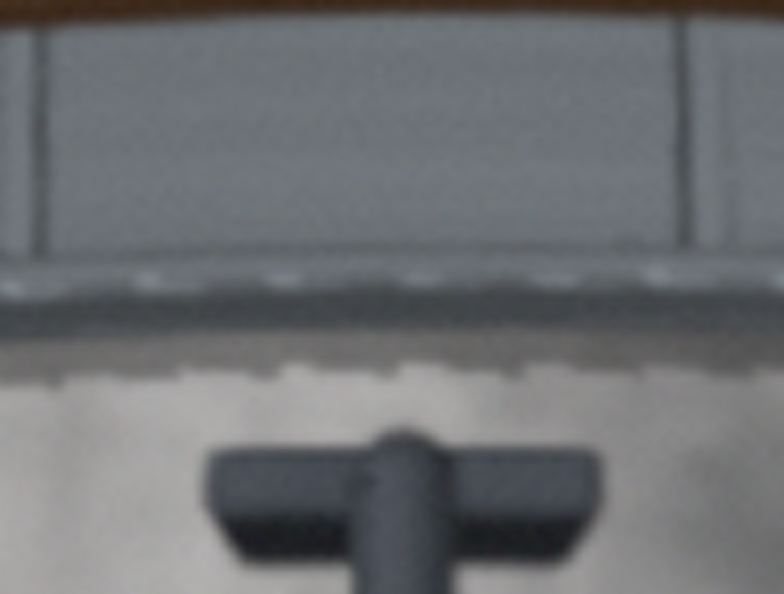

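Run:
```python
from h import *
s=S();got([.5751,-.0306,.0846],down(-85.6),s)
```

```text
t 16.75 p [ 0.5746 -0.0339  0.1118] F [ 0.4  0.9 -3. ] gap 0.0259 yaw -85.9 q [-49.  32.  63. 111. -34.  59. -56.]
ROW [0.0009, -0.0033, 0.0607] [0.0, 0.19, -0.26] rows>= 1.0
```

```bash
python3 -m pendant '[[0.001,-0.003,0.03,0,0.1,-0.3,-1],[0.001,-0.003,0.06,0,0.1,-0.3,-1],[0.001,-0.003,0.06,0,0.1,-0.3,-1],[0.001,-0.003,0.06,0,0.1,-0.3,-1]]'
python3 - <<'E'
from h import *
s=S();got([.626,-.0267,.0846],down(-85.6),s)
crop('side','s16',(230,130,400,260),4.5)
E
```

```text
t: 17.25
ee_pos: [0.5762, -0.0294, 0.0532]
eef_rot: [[0.997, 0.08, -0.0], [0.08, -0.997, -0.0], [-0.0, 0.0, -1.0]]
contact_force: [0.2, -1.1, -3.2]
finger_gap: 0.0255
t 17.25 p [ 0.5762 -0.0294  0.0532] F [ 0.2 -1.1 -3.2] gap 0.0255 yaw -85.4 q [-46.  36.  58. 113. -39.  53. -53.]
ROW [0.0498, 0.0014, 0.0021] [0.01, 0.0, 0.22] rows>= 0.8
```

View pics/s16.png

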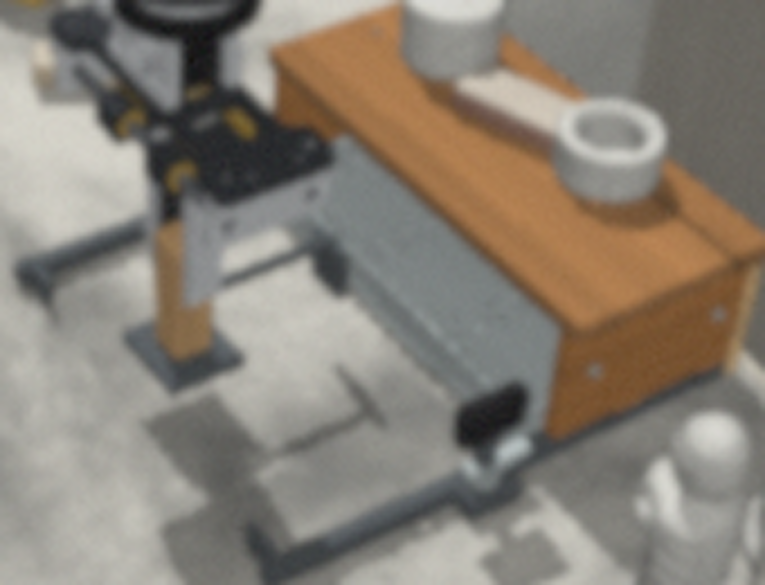

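```bash
python3 -m pendant '[[0.017,0.001,0.001,0,0,0.2,-1],[0.034,0.001,0.001,0,0,0.2,-1],[0.05,0.0014,0.001,0,0,0.2,-1],[0.05,0.0014,0.001,0,0,0.2,-1],[0.05,0.0014,0.001,0,0,0.2,-1]]'
python3 - <<'E'
from h import *
s=S();got([.626,-.0267,.0556],down(-85.6),s)
im=arm.capture('wrist'); np.savez('w17.npz',T=wcam(s)[1]); crop('wrist','w17',(130,10,390,210),3,im)
E
```

```text
t: 17.92
ee_pos: [0.6255, -0.0272, 0.052]
eef_rot: [[0.997, 0.076, -0.0], [0.076, -0.997, 0.0], [-0.0, -0.0, -1.0]]
contact_force: [0.1, -0.4, -3.3]
finger_gap: 0.0255
t 17.93 p [ 0.6255 -0.0272  0.052 ] F [ 0.1 -0.4 -3.3] gap 0.0255 yaw -85.6 q [-42.  40.  56. 107. -40.  56. -54.]
ROW [0.0006, -0.0005, 0.0299] [-0.0, 0.01, -0.02] rows>= 0.5
```

View pics/w17.png

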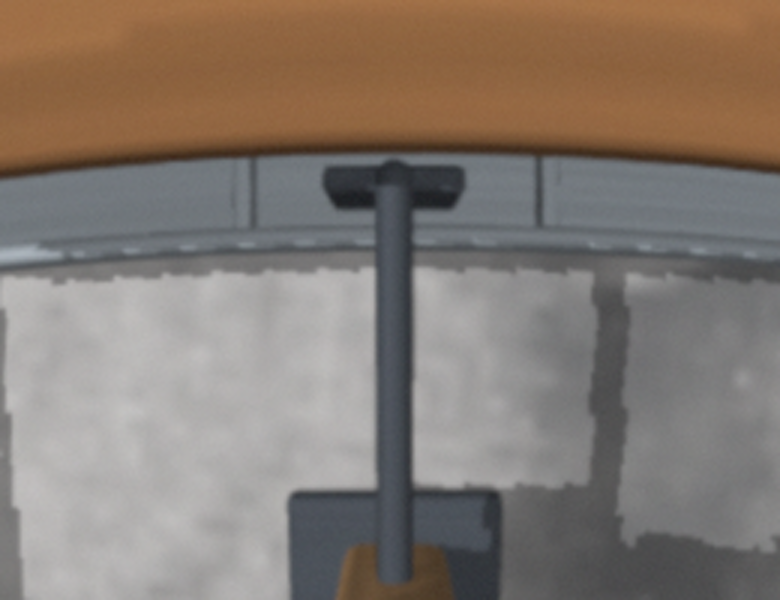

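The blade (crop 323–465, 170–208) is behind the rim line (y≈240) and centred between the ribs at 253 and 540. Lowering now.

```bash
python3 -m pendant '[[0.0006,-0.0005,0.01,0,0,0,-1],[0.0006,-0.0005,0.02,0,0,0,-1],[0.0006,-0.0005,0.028,0,0,0,-1],[0.0006,-0.0005,0.03,0,0,0,-1],[0.0006,-0.0005,0.03,0,0,0,-1]]'
python3 - <<'E'
from h import *
s=S();got([.4604,-.0395,.0556],down(-85.6),s)
im=arm.capture('wrist'); np.savez('w18.npz',T=wcam(s)[1]); crop('wrist','w18',(130,10,390,210),3,im)
E
```

```text
t: 18.6
ee_pos: [0.6264, -0.0268, 0.0215]
eef_rot: [[0.997, 0.076, -0.001], [0.076, -0.997, -0.0], [-0.001, 0.0, -1.0]]
contact_force: [0.3, -0.5, -3.2]
finger_gap: 0.0259
t 18.60 p [ 0.6264 -0.0268  0.0215] F [ 0.3 -0.5 -3.2] gap 0.0259 yaw -85.6 q [-41.  42.  54. 107. -42.  53. -52.]
ROW [-0.1665, 0.0, -0.0006] [0.01, 0.03, -0.03] rows>= 2.7
```

View pics/w18.png

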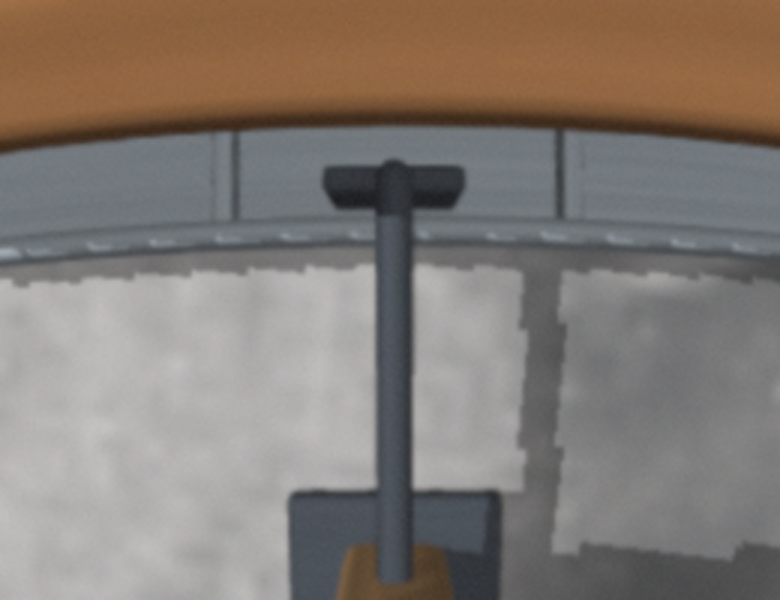

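```bash
python3 -m pendant '[[-0.004,0,0,0,0,0,-1],[-0.01,0,0,0,0,0,-1],[-0.018,0,0,0,0,0,-1],[-0.028,0,0,0,0,0,-1],[-0.038,0,0,0,0,0,-1]]'
python3 - <<'E'
from h import *
s=S();got([.4604,-.0395,.0556],down(-85.6),s)
im=arm.capture('wrist'); np.savez('w19.npz',T=wcam(s)[1]); crop('wrist','w19',(130,10,390,210),3,im)
E
```

```text
t: 19.27
ee_pos: [0.588, -0.0296, 0.0218]
eef_rot: [[0.997, 0.076, 0.0], [0.076, -0.997, 0.0], [0.0, -0.0, -1.0]]
contact_force: [2.5, 0.2, -2.1]
finger_gap: 0.0258
t 19.27 p [ 0.588  -0.0296  0.0218] F [ 2.5  0.2 -2.1] gap 0.0258 yaw -85.6 q [-43.  39.  55. 113. -42.  51. -51.]
ROW [-0.128, 0.0002, -0.0004] [-0.0, -0.01, -0.02] rows>= 2.0
```

View pics/w19.png

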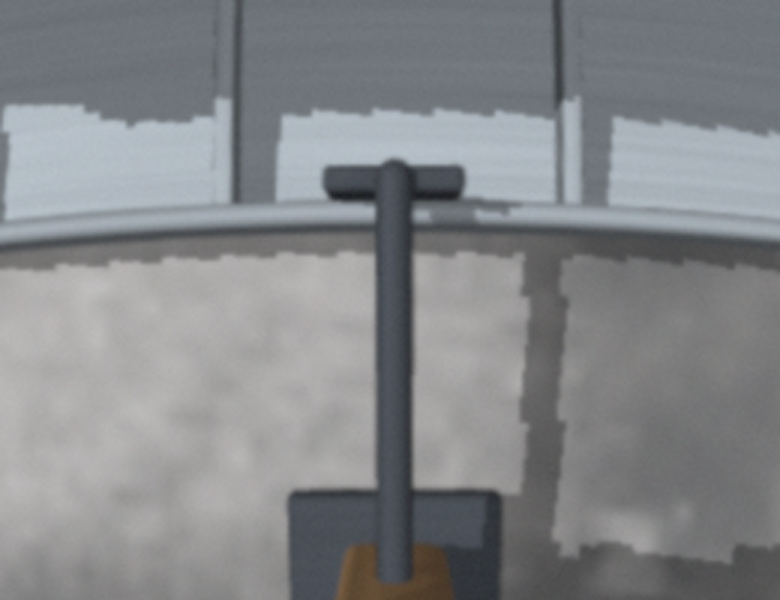

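The tray is sliding with the hook, at about 2.5 N. I'll keep pulling.

```bash
python3 -m pendant '[[-0.01,0,0,0,0,0,-1],[-0.022,0,0,0,0,0,-1],[-0.034,0,0,0,0,0,-1],[-0.046,0,0,0,0,0,-1],[-0.058,0,0,0,0,0,-1]]'; python3 -m pendant '[[-0.012,0,0,0,0,0,-1],[-0.024,0,0,0,0,0,-1],[-0.036,0,0,0,0,0,-1],[-0.046,0,0,0,0,0,-1],[-0.054,0,0,0,0,0,-1]]'
python3 - <<'E'
from h import *
s=S();got([.4604,-.0395,.0556],down(-85.6),s)
im=arm.capture('wrist'); np.savez('w20.npz',T=wcam(s)[1]); cv2.imwrite('pics/w20.png',im[:,:,::-1])
E
```

```text
t: 19.95
ee_pos: [0.5299, -0.034, 0.0216]
eef_rot: [[0.997, 0.076, -0.0], [0.076, -0.997, 0.0], [-0.0, -0.0, -1.0]]
contact_force: [3.5, 0.2, -3.1]
finger_gap: 0.0257
t: 20.58
ee_pos: [0.4763, -0.038, 0.0216]
eef_rot: [[0.997, 0.076, -0.0], [0.076, -0.997, 0.0], [-0.0, -0.0, -1.0]]
contact_force: [3.6, -0.2, -3.1]
finger_gap: 0.0257
t 20.57 p [ 0.4763 -0.038   0.0216] F [ 3.6 -0.2 -3.1] gap 0.0257 yaw -85.6 q [-50.  31.  60. 127. -39.  44. -49.]
ROW [-0.0159, 0.0002, -0.0005] [-0.01, 0.02, -0.02] rows>= 0.3
```

View pics/w20.png

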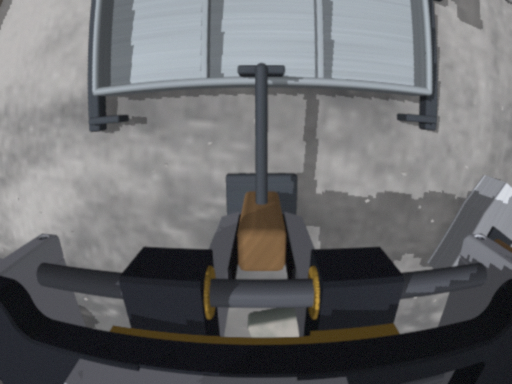

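```bash
python3 -m pendant '[[-0.005,0,0,0,0,0,-1],[-0.01,0,0,0,0,0,-1],[-0.014,0,0,0,0,0,-1],[-0.016,0,0,0,0,0,-1]]'; python3 -m pendant '[[-0.0015,0,0,0,0,0,-1],[-0.003,0,0,0,0,0,-1]]'
python3 - <<'E'
from h import *
s=S()
im=arm.capture('wrist'); np.savez('w21.npz',T=wcam(s)[1]); crop('wrist','w21',(80,20,450,150),2.1,im)
E
```

```text
t: 21.12
ee_pos: [0.4607, -0.0393, 0.0216]
eef_rot: [[0.997, 0.076, -0.0], [0.076, -0.997, -0.0], [-0.0, -0.0, -1.0]]
contact_force: [1.6, 0.1, -3.8]
finger_gap: 0.0257
t: 21.38
ee_pos: [0.4597, -0.0395, 0.022]
eef_rot: [[0.997, 0.077, 0.003], [0.077, -0.997, -0.001], [0.002, 0.001, -1.0]]
contact_force: [13.7, 0.6, -10.2]
finger_gap: 0.0258
t 21.38 p [ 0.4597 -0.0395  0.022 ] F [ 13.7   0.6 -10.2] gap 0.0258 yaw -85.6 q [-51.  29.  61. 129. -39.  43. -49.]
```

View pics/w21.png

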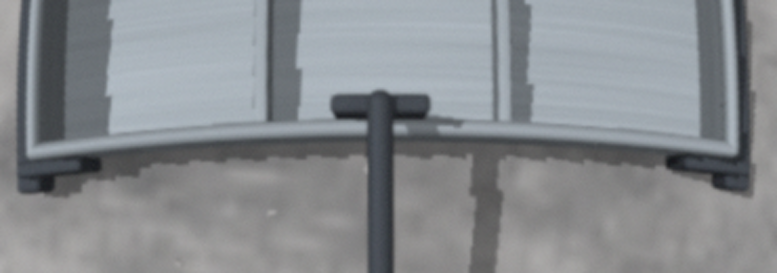

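```bash
python3 -m pendant '[[0.005,0,0,0,0,0,-1],[0.007,0,-0.005,0,0,0,-1],[0.007,0,-0.03,0,0,0,-1],[0.007,0,-0.06,0,0,0,-1],[0.007,0,-0.08,0,0,0,-1]]'
python3 - <<'E'
from h import *
s=S();got([.475,.295,.14],down(-88),s)
crop('side','s22',(200,130,400,280),4)
E
```

```text
t: 22.05
ee_pos: [0.4647, -0.0393, 0.1028]
eef_rot: [[0.997, 0.076, -0.001], [0.076, -0.997, 0.0], [-0.001, -0.0, -1.0]]
contact_force: [0.7, 0.6, -3.5]
finger_gap: 0.0259
t 22.05 p [ 0.4647 -0.0393  0.1028] F [ 0.7  0.6 -3.5] gap 0.0259 yaw -85.7 q [-62.  23.  73. 124. -29.  52. -57.]
ROW [0.0356, -0.3325, -0.0037] [-0.01, 0.03, 2.35] rows>= 5.4
```

View pics/s22.png

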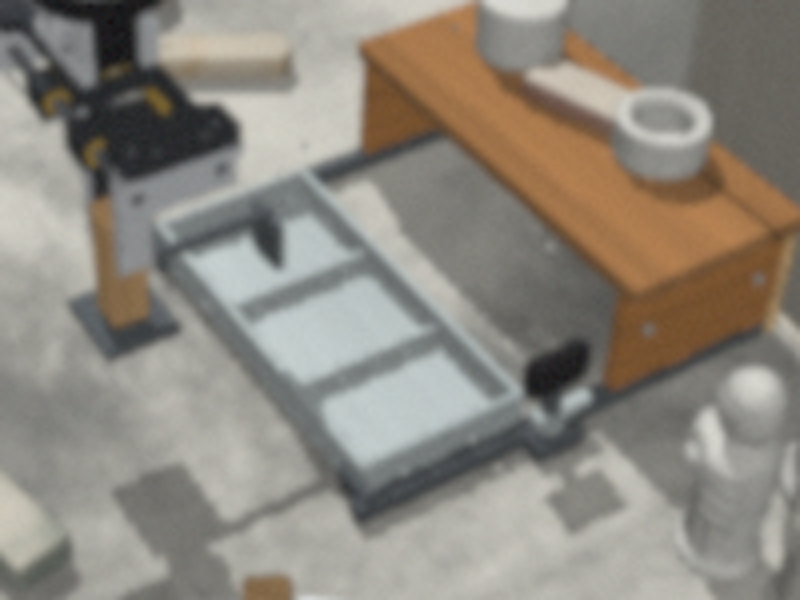

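```bash
python3 -m pendant '[[0.02,-0.05,0,0,0,0,-1],[0.036,-0.11,0,0,0,2,-1],[0.036,-0.17,0,0,0,5,-1],[0.036,-0.23,0,0,0,7,-1],[0.036,-0.285,0,0,0,9,-1]]'|head -2
python3 - <<'E'
from h import *
s=S();got([.475,.297,.0509],down(-95),s)
E
```

```text
t: 22.72
ee_pos: [0.4782, 0.25, 0.101]
t 22.73 p [0.4782 0.25   0.101 ] F [ 0.7  0.5 -3.1] gap 0.0259 yaw -94.6 q [-86.  35.  72. 116. -40.  59. -89.]
ROW [-0.0069, -0.0466, 0.0836] [0.03, 0.06, 0.36] rows>= 1.5
```

```bash
python3 -m pendant '[[-0.007,-0.0466,0.01,0,0,0,-1],[-0.007,-0.0466,0.04,0,0,0,-1],[-0.007,-0.0466,0.065,0,0,0,-1],[-0.007,-0.0466,0.078,0,0,0,-1],[-0.007,-0.0466,0.078,0,0,0,-1]]'
python3 - <<'E'
from h import *
s=S();got([.475,.297,.0509],down(-95),s)
E
```

```text
t: 23.35
ee_pos: [0.4756, 0.2944, 0.0231]
eef_rot: [[0.997, -0.081, -0.001], [-0.081, -0.997, -0.001], [-0.001, 0.001, -1.0]]
contact_force: [1.0, 0.3, -3.2]
finger_gap: 0.0258
t 23.35 p [0.4756 0.2944 0.0231] F [ 1.   0.3 -3.2] gap 0.0258 yaw -94.6 q [-83.  42.  63. 116. -48.  53. -89.]
ROW [-0.0008, -0.0026, 0.0057] [0.06, 0.07, 0.35] rows>= 0.1
```

```bash
python3 -m pendant '[[0,0,0.002,0,0,0,-1],[0,0,0.004,0,0,0,-1],[0,0,0.006,0,0,0,-1],[0,0,0.0065,0,0,0,-1],[0,0,0.0065,0,0,0,-1]]'
python3 - <<'E'
from h import *
S()
E
```

```text
t: 23.98
ee_pos: [0.4758, 0.295, 0.0172]
eef_rot: [[0.997, -0.08, -0.0], [-0.08, -0.997, 0.0], [-0.0, 0.0, -1.0]]
contact_force: [0.0, -0.8, -3.0]
finger_gap: 0.0259
t 23.98 p [0.4758 0.295  0.0172] F [ 0.  -0.8 -3. ] gap 0.0259 yaw -94.6 q [-83.  42.  63. 117. -48.  53. -88.]
```

```bash
python3 -m pendant '[[0,0,0.001,0,0,0,-1],[0,0,0.0012,0,0,0,-1]]'; python3 -m pendant '[[0,0,0,0,0,0,-0.6],[0,0,0,0,0,0,-0.2],[0,0,0,0,0,0,0.2],[0,0,0,0,0,0,0.2]]'; python3 -m pendant '[[0,0,-0.03,0,0,0,0.2],[0,0,-0.08,0,0,0,0.2],[0,0,-0.13,0,0,0,0.2],[0,0,-0.16,0,0,0,0.2]]';python3 - <<'E'
from h import *
s=S();got([.64,-.12,.17],down(-85.6),s)
crop('side','s23',(130,80,290,200),5)
E
```

```text
t: 24.22
ee_pos: [0.476, 0.295, 0.0171]
eef_rot: [[0.997, -0.081, -0.001], [-0.081, -0.997, 0.001], [-0.001, -0.001, -1.0]]
contact_force: [-10.8, -2.2, 30.6]
finger_gap: 0.0261
t: 24.72
ee_pos: [0.4758, 0.2949, 0.0158]
eef_rot: [[0.997, -0.08, -0.0], [-0.08, -0.997, -0.0], [-0.0, 0.0, -1.0]]
contact_force: [0.1, 0.1, -0.1]
finger_gap: 0.0524
t: 25.22
ee_pos: [0.4764, 0.2949, 0.1778]
eef_rot: [[0.997, -0.081, 0.001], [-0.081, -0.997, 0.0], [0.001, -0.0, -1.0]]
contact_force: [-0.3, 0.5, -1.3]
finger_gap: 0.0565
t 25.23 p [0.4764 0.2949 0.1778] F [-0.3  0.5 -1.3] gap 0.0565 yaw -94.6 q [-93.  32.  76. 109. -34.  67. -98.]
ROW [0.1966, 0.4004, 0.0414] [-0.01, -0.06, -9.03] rows>= 7.2
```

View pics/s23.png

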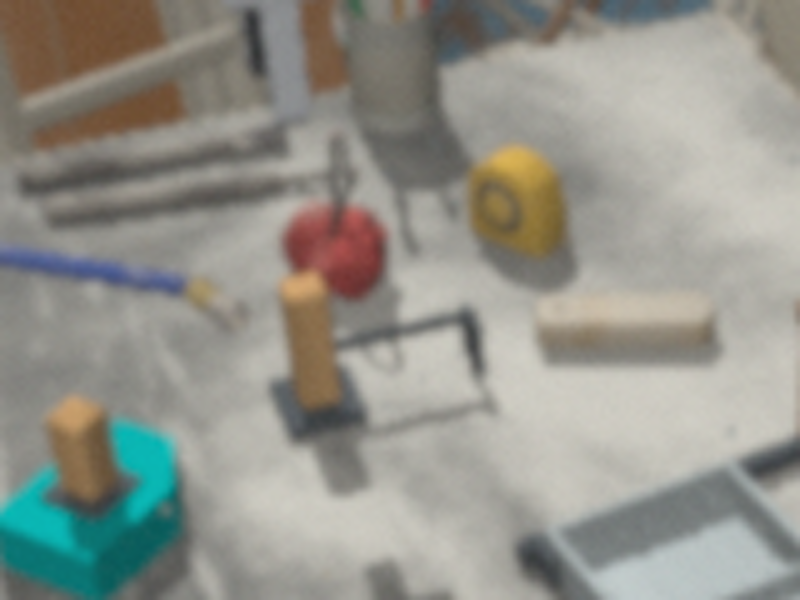

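```bash
python3 -m pendant '[[0.03,0.05,0,0,0,0,0.2],[0.06,0.1,0,0,0,-2,0.2],[0.09,0.155,0,0,0,-4,0],[0.12,0.21,0,0,0,-6,-0.2],[0.15,0.265,0,0,0,-9,-0.25]]'|head -2;  python3 - <<'E'
from h import *
s=S();got([.690,-.1683,.10],down(-85.6),s)
E
```

```text
t: 25.9
ee_pos: [0.6044, 0.0175, 0.1756]
t 25.90 p [0.6044 0.0175 0.1756] F [0.9 1.  0.4] gap 0.0356 yaw -85.5 q [-54.  31.  65. 103. -30.  66. -64.]
ROW [0.0708, 0.192, 0.1091] [-0.02, 0.02, 0.09] rows>= 3.7
```

```bash
python3 -m pendant '[[0.018,0.048,0.0,0,0,0,-0.25],[0.036,0.096,0.02,0,0,0,-0.25],[0.054,0.144,0.05,0,0,0,-0.25],[0.0708,0.192,0.08,0,0,0,-0.25],[0.0708,0.192,0.105,0,0,0,-0.25]]'|head -2;  python3 - <<'E'
from h import *
s=S();got([.690,-.1683,.045],down(-85.6),s)
im=arm.capture('wrist');  crop('wrist','w24',(100,0,412,300),2.5,im); T=wcam(s)[1]
print((proj('wrist',[.69,-.1683,.075],T)-[100,0])*2.5)
E
```

```text
t: 26.52
ee_pos: [0.6885, -0.1722, 0.0692]
t 26.52 p [ 0.6885 -0.1722  0.0692] F [-1.   0.7  0.9] gap 0.0353 yaw -85.9 q [-25.  44.  53.  94. -39.  62. -46.]
ROW [0.0019, -0.0039, 0.0577] [0.11, 0.07, -0.33] rows>= 0.9
[389.15213145 521.69446605]
```

View pics/w24.png

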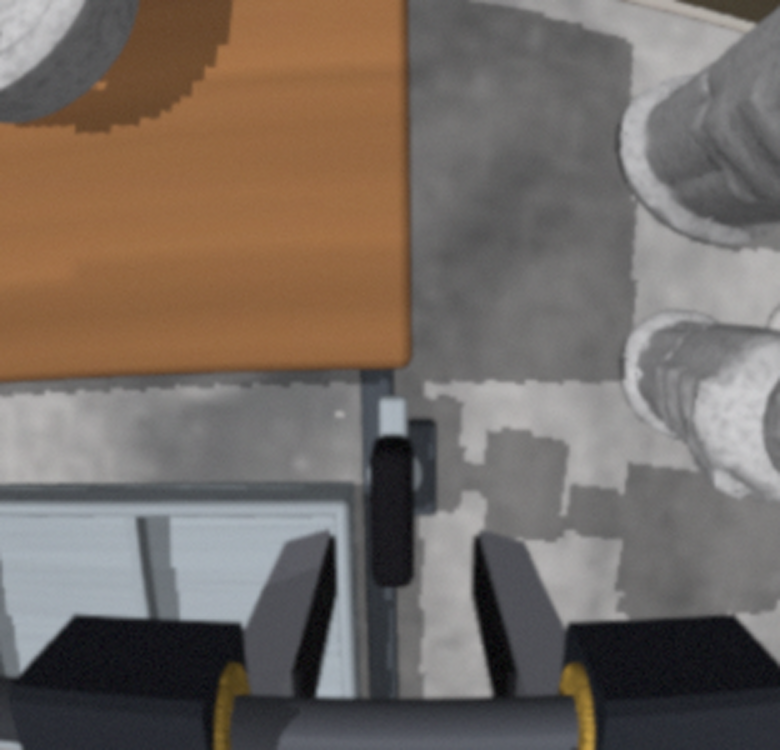

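```bash
python3 -m pendant '[[0.001,-0.003,0.02,0,0,-0.3,-0.25],[0.0015,-0.003,0.04,0,0,-0.3,-0.25],[0.0015,-0.003,0.057,0,0,-0.3,-0.25],[0.0015,-0.003,0.057,0,0,-0.3,-0.25],[0.0015,-0.003,0.057,0,0,-0.3,-0.25]]';  python3 -m pendant '[[0,0,0,0,0,0,-0.6],[0,0,0,0,0,0,-1],[0,0,0,0,0,0,-1],[0,0,0,0,0,0,-1]]'
python3 - <<'E'
from h import *
s=S();print(s['moment']);got([.690,-.1683,.045],down(4.4),s)
E
```

```text
t: 27.2
ee_pos: [0.6906, -0.1639, 0.0144]
eef_rot: [[0.997, 0.082, 0.0], [0.082, -0.997, -0.0], [0.0, 0.0, -1.0]]
contact_force: [0.7, -0.0, 0.0]
finger_gap: 0.0353
t: 27.7
ee_pos: [0.691, -0.1683, 0.0146]
eef_rot: [[0.997, 0.079, 0.002], [0.079, -0.997, -0.006], [0.002, 0.006, -1.0]]
contact_force: [7.8, -18.1, -9.7]
finger_gap: 0.0127
t 27.70 p [ 0.691  -0.1683  0.0146] F [  7.8 -18.1  -9.7] gap 0.0127 yaw -85.5 q [-24.  47.  50.  96. -42.  57. -44.]
[-4.09945867 -1.48621023  0.06678036]
ROW [-0.001, -0.0001, 0.0031] [0.36, 0.19, -89.86] rows>= 8.4
```

```bash
python3 -m pendant '[[-0.0005,0.0042,0,0,0,0,-1],[-0.0005,0.0042,0,0,0,-10,-1],[-0.0005,0.0042,0,0,0,-20,-1],[-0.0005,0.0042,0,0,0,-30,-1],[-0.0005,0.0042,0,0,0,-40,-1]]'
python3 - <<'E'
from h import *
s=S();print(s['moment']);got([.690,-.1683,.0478],down(4.4),s)
E
```

```text
t: 28.32
ee_pos: [0.6907, -0.1678, 0.0145]
eef_rot: [[0.707, 0.707, 0.001], [0.707, -0.707, 0.0], [0.001, 0.0, -1.0]]
contact_force: [0.0, 0.6, 0.7]
finger_gap: 0.0127
t 28.32 p [ 0.6907 -0.1678  0.0145] F [0.  0.6 0.7] gap 0.0127 yaw -45.0 q [-18.  43.  41.  95. -33.  54. -10.]
[ 0.28073567  0.08726752 -0.10960365]
ROW [-0.0008, -0.0001, 0.0002] [0.03, -0.03, -49.38] rows>= 4.6
```

```bash
python3 -m pendant '[[-0.0002,0,0,0,0,-10,-1],[-0.0002,0,0,0,0,-20,-1],[-0.0002,0,0,0,0,-30,-1],[-0.0002,0,0,0,0,-40,-1],[-0.0002,0,0,0,0,-48,-1]]'
python3 - <<'E'
from h import *
s=S();print(s['moment']);got([.690,-.1683,.0478],down(4.4),s)
im=arm.capture('wrist');  crop('wrist','w25',(100,50,412,300),2.5,im)
E
```

```text
t: 28.95
ee_pos: [0.6899, -0.1675, 0.0145]
eef_rot: [[-0.052, 0.999, -0.0], [0.999, 0.052, 0.001], [0.001, -0.0, -1.0]]
contact_force: [-3.7, 3.4, 5.6]
finger_gap: 0.0125
t 28.95 p [ 0.6899 -0.1675  0.0145] F [-3.7  3.4  5.6] gap 0.0125 yaw 3.0 q [-11.  40.  29.  95. -23.  52.  30.]
[ 0.83281364  0.99766432 -0.05236797]
ROW [-0.0008, 0.0001, 0.0002] [-0.02, -0.06, -1.41] rows>= 0.1
```

View pics/w25.png

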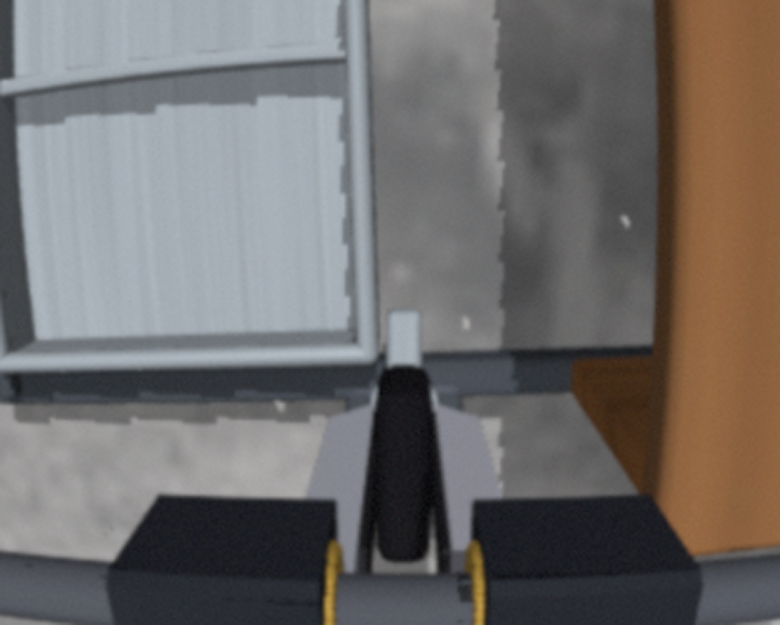

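```bash
python3 -m pendant '[[-0.0006,0,0,0,0,-1.5,-1],[-0.0006,0,0,0,0,-2.5,-1],[-0.0006,0,0,0,0,-3,-1]]'
python3 - <<'E'
from h import *
s=S();print(s['moment'])
E
```

```text
t: 29.38
ee_pos: [0.6899, -0.1675, 0.0145]
eef_rot: [[-0.1, 0.995, -0.001], [0.995, 0.1, 0.002], [0.002, -0.001, -1.0]]
contact_force: [-4.5, 6.5, 8.4]
finger_gap: 0.0127
t 29.38 p [ 0.6899 -0.1675  0.0145] F [-4.5  6.5  8.4] gap 0.0127 yaw 5.7 q [-10.  39.  28.  95. -22.  51.  32.]
[ 1.39040004  1.17363934 -0.33707289]
```

```bash
python3 -m pendant '[[0,0,0,0,0,1.3,-1],[0,0,0,0,0,1.3,-0.5],[0,0,0,0,0,1.3,-0.25],[0,0,0,0,0,1.3,-0.25],[0,0,-0.02,0,0,1.3,-0.25]]'; python3 -m pendant '[[0,0,-0.06,0,0,0,-0.25],[-0.02,-0.01,-0.12,0,0,0,0],[-0.05,-0.06,-0.15,0,0,5,0.2],[-0.06,-0.12,-0.15,0,0,10,0.2]]'
python3 - <<'E'
from h import *
s=S();got([.4496,-.2581,.17],down(-23),s)
crop('side','s26',(200,130,400,280),4);crop('top','t26',(210,100,380,260),4.5)
E
```

```text
t: 30.0
ee_pos: [0.689, -0.1686, 0.0333]
eef_rot: [[-0.076, 0.997, -0.003], [0.997, 0.076, 0.0], [0.0, -0.003, -1.0]]
contact_force: [0.6, 0.0, 0.0]
finger_gap: 0.0352
t: 30.5
ee_pos: [0.5768, -0.2399, 0.1874]
eef_rot: [[0.102, 0.995, 0.004], [0.995, -0.102, -0.002], [-0.001, 0.005, -1.0]]
contact_force: [-0.5, -0.1, 0.1]
finger_gap: 0.056
t 30.50 p [ 0.5768 -0.2399  0.1874] F [-0.5 -0.1  0.1] gap 0.0560 yaw -5.9 q [-12.  22.  38. 100. -15.  63.  25.]
ROW [-0.031, -0.125, 0.0504] [0.28, 0.04, 17.15] rows>= 2.2
```

View pics/s26.png

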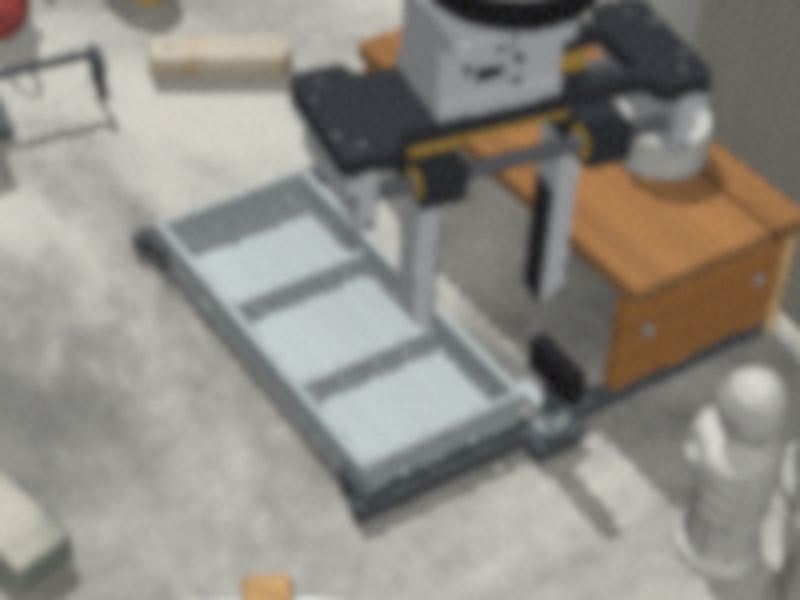

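View pics/t26.png

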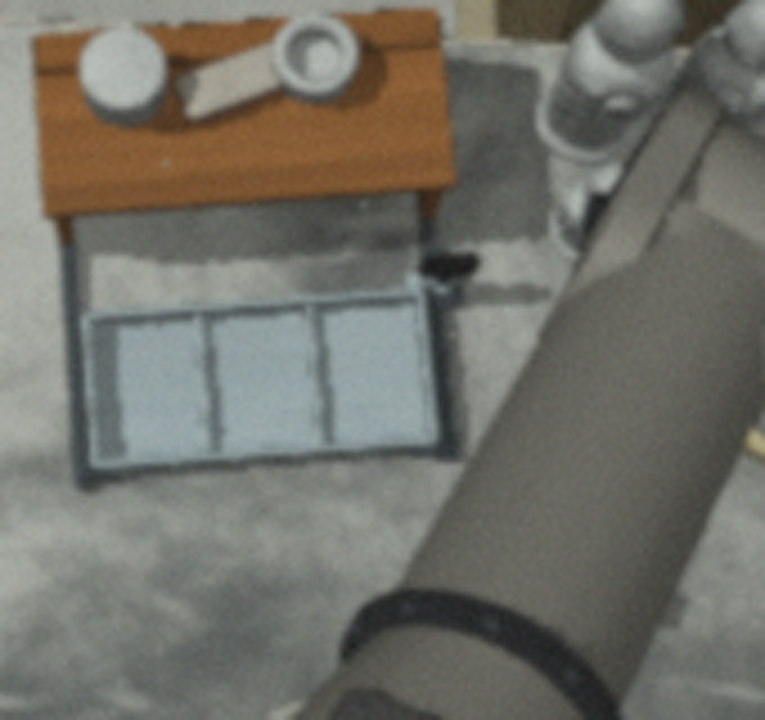

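```bash
python3 -m pendant '[[-0.01,-0.03,0.0,0,0,5,0.4],[-0.02,-0.07,0.0,0,0,10,0.4],[-0.04,-0.12,0.0,0.3,0,17,0.4],[-0.04,-0.12,0.0,0.3,0,17,0.4],[-0.04,-0.12,0.0,0.3,0,17,0.4]]'
python3 - <<'E'
from h import *
s=S();
im=arm.capture('wrist'); np.savez('w27.npz',T=wcam(s)[1]); crop('wrist','w27',(150,80,390,300),3,im)
E
```

```text
t: 31.22
ee_pos: [0.4541, -0.2653, 0.1849]
eef_rot: [[0.384, 0.923, -0.004], [0.923, -0.384, 0.002], [0.0, -0.004, -1.0]]
contact_force: [0.4, -0.2, 0.3]
finger_gap: 0.0658
t 31.23 p [ 0.4541 -0.2653  0.1849] F [ 0.4 -0.2  0.3] gap 0.0658 yaw -22.6 q [-16.  12.  45. 112. -10.  60.  11.]
```

View pics/w27.png

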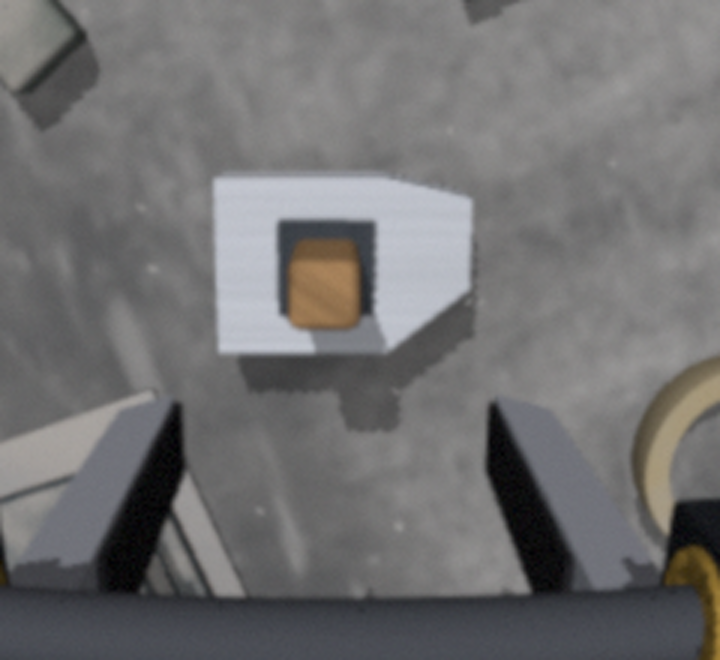

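Run:
```python
from h import *
T=np.load('w27.npz')['T'];q=lambda x,y:(150+x/3,80+y/3)
c=np.array([plane('wrist',*q(*p),.092,T) for p in((290,262),(360,260),(360,328),(290,328))])
print(c.mean(0),np.linalg.norm(c[1]-c[0]),np.linalg.norm(c[3]-c[0]));d=c[2]-c[3]
print(np.degrees(np.arctan2(d[1],d[0])))
for a,b in(((215,178),(385,177)),((220,353),(385,352))):
    d=plane('wrist',*q(*b),.036,T)-plane('wrist',*q(*a),.036,T);print('side',np.degrees(np.arctan2(d[1],d[0])))
m=[plane('wrist',*q(*p),.036,T) for p in((472,200),(472,290))];m=np.mean(m,0);g=c.mean(0);print('mouth',m,np.round((m-g),4))
a=np.radians(-22.6);d=m-g;print('in shaker',d[0]*np.cos(a)+d[1]*np.sin(a),-d[0]*np.sin(a)+d[1]*np.cos(a))
s=S();got([g[0],g[1],.10],down(-22.6),s)
```

```text
[ 0.45171323 -0.26150256  0.092     ] 0.024432063345609864 0.023812899688010893
-22.496581364110526
side -22.43074271409752
side -22.08272011812291
mouth [ 0.51058535 -0.27661183  0.036     ] [ 0.0589 -0.0151 -0.056 ]
in shaker 0.06015776027598425 0.008675252685359038
t 31.27 p [ 0.4544 -0.2651  0.1846] F [-0.   0.5  0.4] gap 0.0654 yaw -22.5 q [-16.  12.  45. 112. -10.  60.  11.]
ROW [0.0024, -0.0033, 0.1181] [-0.24, 0.03, 0.06] rows>= 1.9
```

```bash
python3 -m pendant '[[0.001,-0.002,0.05,0,0,0,0.4],[0.0024,-0.0033,0.09,-0.2,0,0,0.4],[0.0024,-0.0033,0.13,-0.2,0,0,0.4],[0.0024,-0.0033,0.155,-0.2,0,0,0.4],[0.0024,-0.0033,0.165,-0.2,0,0,0.4]]'
python3 - <<'E'
from h import *
s=S();got([.4517,-.2615,.052],down(-22.4),s)
crop('side','s28',(200,200,330,340),4.5)
E
```

```text
t: 31.9
ee_pos: [0.4504, -0.2613, 0.0176]
eef_rot: [[0.384, 0.924, -0.004], [0.924, -0.384, 0.0], [-0.002, -0.004, -1.0]]
contact_force: [-0.1, -0.5, 0.8]
finger_gap: 0.0658
t 31.90 p [ 0.4504 -0.2613  0.0176] F [-0.1 -0.5  0.8] gap 0.0658 yaw -22.6 q [ -7.  26.  37. 121. -24.  41.  23.]
ROW [0.0003, 0.0013, -0.0009] [-0.23, 0.09, -0.15] rows>= 0.0
```

View pics/s28.png

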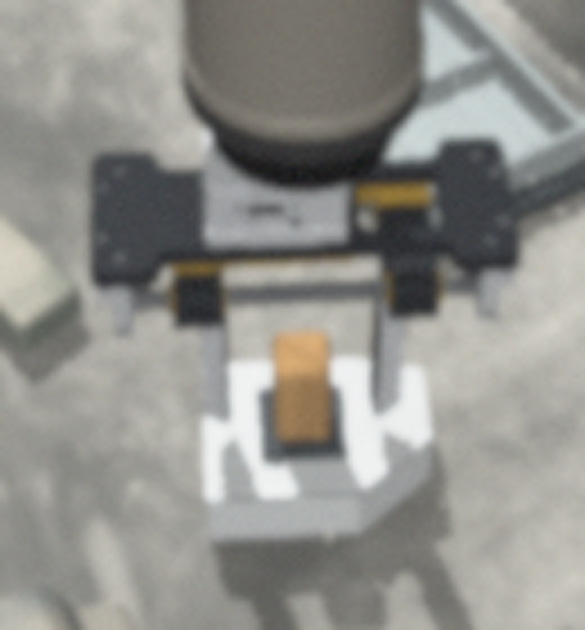

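```bash
python3 -m pendant '[[0,0.0005,0,0,0,0,0.1],[0,0.0005,0,0,0,0,-0.4],[0,0.0005,0,0,0,0,-1],[0,0.0005,0,0,0,0,-1],[0,0.0005,0,0,0,0,-1]]'; python3 -m pendant '[[0,0,0,0,0,0,-1],[0,0,-0.02,0,0,0,-1],[0,0,-0.05,0,0,0,-1],[0,0,-0.09,0,0,0,-1],[0,0,-0.12,0,0,0,-1]]'
python3 - <<'E'
from h import *
s=S();print(tip(s))
im=arm.capture('wrist'); np.savez('w29.npz',T=wcam(s)[1]); crop('wrist','w29',(150,80,390,300),3,im)
E
```

```text
t: 32.58
ee_pos: [0.4511, -0.2618, 0.0192]
eef_rot: [[0.385, 0.923, -0.002], [0.923, -0.385, -0.0], [-0.001, -0.001, -1.0]]
contact_force: [-0.8, 2.0, 5.2]
finger_gap: 0.0257
t: 33.2
ee_pos: [0.4509, -0.2619, 0.1401]
eef_rot: [[0.385, 0.923, -0.002], [0.923, -0.385, -0.0], [-0.001, -0.002, -1.0]]
contact_force: [0.6, 0.7, -4.8]
finger_gap: 0.0259
t 33.20 p [ 0.4509 -0.2619  0.1401] F [ 0.6  0.7 -4.8] gap 0.0259 yaw -22.6 q [-15.  15.  45. 115. -13.  55.  14.]
[ 0.45092616 -0.2618624   0.1735514 ]
```

View pics/w29.png

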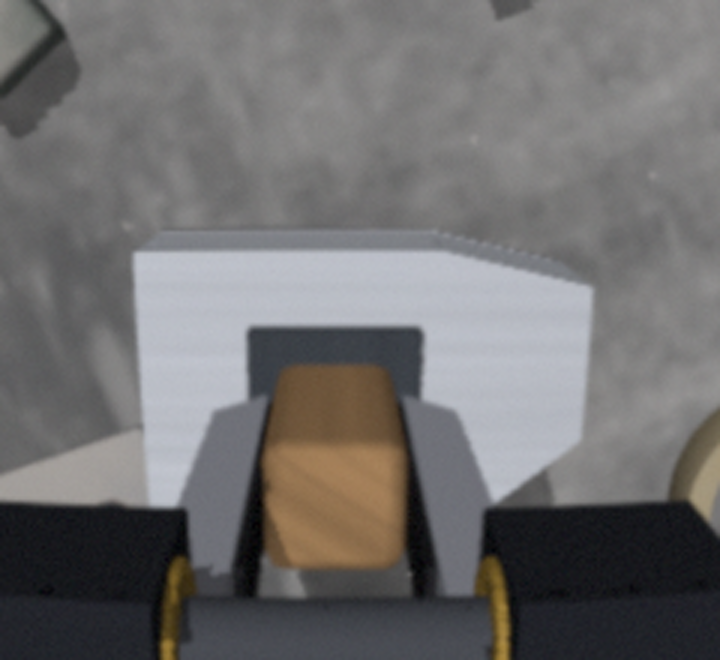

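```bash
cat >> h.py <<'E'
C=np.array([.010,.060,.0032])   # mouth in reported tool frame
O=np.array([.615,-.0275,0]);YR=4.4
def rackR(): return R.from_euler('z',YR,degrees=True).as_matrix()
def w(p): return O+rackR()@np.asarray(p,float)
def rk(p): return rackR().T@(np.asarray(p)-O)
def Rs(th,yaw=YR): return down(yaw)@R.from_euler('x',th,degrees=True).as_matrix()
def mouth(st): return st['ee_pos']+st['eef_rot']@C
def gom(pr,th,yaw=YR,st=None):
    "mouth to rack point pr with tilt th"
    st=st or arm.get_state(); Rt=Rs(th,yaw); go(w(pr)-Rt@C,Rt,st)
def M(st=None):
    st=st or arm.get_state(); R0=st['eef_rot']; y=R0[:,1]
    print('t %.2f'%st['t'],'mouth rack mm',np.round(rk(mouth(st))*1000,1),'tilt %.1f'%np.degrees(np.arcsin(-y[2])),'myaw %.1f'%np.degrees(np.arctan2(y[1],y[0])),'F',np.round(st['contact_force'],1),'gap %.4f'%st['finger_gap'],'q',np.round(st['qpos'],0));return st
E
python3 - <<'E'
from h import *
s=M(); gom([-.025,-.085,.14],-15,st=s); gom([-.10,-.15,.14],-15,-10,st=s)
E
```

```text
t 33.25 mouth rack mm [-122.3 -240.6  140. ] tilt -0.1 myaw -22.7 F [ 2.9 -2.7  0.5] gap 0.0262 q [-15.  15.  45. 115. -13.  55.  14.]
ROW [0.1572, 0.0281, 0.0155] [-14.63, 3.58, -26.9] rows>= 2.9
ROW [0.0782, -0.0165, 0.0155] [-14.85, 1.68, -12.59] rows>= 1.8
```

```bash
python3 -m pendant '[[0.01,0,0,-5,0.5,-3,-1],[0.04,0.004,0.003,-9,1.5,-8,-1],[0.08,0.012,0.008,-12,2.5,-14,-1],[0.12,0.02,0.012,-14,3,-20,-1],[0.157,0.028,0.0155,-14.6,3.6,-27,-1]]' | head -2
python3 - <<'E'
from h import *
s=M(); gom([-.025,-.085,.09],-12,st=s)
E
```

```text
t: 33.88
ee_pos: [0.5368, -0.126, 0.1223]
t 33.88 mouth rack mm [-26.8 -81.8 134.5] tilt -14.8 myaw 4.8 F [-0.5 -0.8 -4.8] gap 0.0257 q [-23.   9.  35. 124. -16.  35.  28.]
ROW [-0.0029, -0.0095, 0.0406] [2.75, -0.18, 0.35] rows>= 0.7
```

Run:
```python
from h import *
s=M()
for z,th in((.11,-5),(.09,5),(.08,12),(.075,20)): gom([-.025,-.085,z],th,st=s)
```

```text
t 33.88 mouth rack mm [-26.8 -81.8 134.5] tilt -14.8 myaw 4.8 F [-0.5 -0.8 -4.8] gap 0.0257 q [-23.   9.  35. 124. -16.  35.  28.]
ROW [-0.0028, -0.0032, 0.014] [9.75, -0.16, 0.36] rows>= 0.9
ROW [-0.0029, -0.0051, 0.0234] [19.75, -0.13, 0.37] rows>= 1.8
ROW [-0.0029, -0.0044, 0.0265] [26.75, -0.11, 0.38] rows>= 2.5
ROW [-0.0029, -0.001, 0.0244] [34.75, -0.08, 0.39] rows>= 3.2
```

```bash
python3 -m pendant '[[-0.0028,-0.0032,0.014,9.7,-0.2,0.4,-1],[-0.0029,-0.005,0.0234,19.7,-0.1,0.4,-1],[-0.0029,-0.0044,0.0265,26.7,-0.1,0.4,-1],[-0.0029,-0.0044,0.0265,26.7,-0.1,0.4,-1]]' | head -2
python3 - <<'E'
from h import *
s=M()
crop('side','s30',(200,130,400,280),4)
for z,th in((.07,22),(.066,28),(.064,34),(.064,38)): gom([-.025,-.085,z],th,st=s)
E
```

```text
t: 34.38
ee_pos: [0.5407, -0.1297, 0.0939]
t 34.38 mouth rack mm [-23.9 -86.4  78.1] tilt 12.2 myaw 4.2 F [-0.4 -0.3 -4.7] gap 0.0255 q [-20.  30.  35. 103. -14.  65.  24.]
ROW [0.0012, 0.0021, -0.002] [9.83, 0.03, -0.15] rows>= 0.9
ROW [0.0012, 0.0046, -0.0042] [15.83, 0.03, -0.16] rows>= 1.5
ROW [0.0012, 0.0074, -0.008] [21.83, 0.02, -0.16] rows>= 2.0
ROW [0.0012, 0.0093, -0.0118] [25.83, 0.01, -0.16] rows>= 2.4
```

View pics/s30.png

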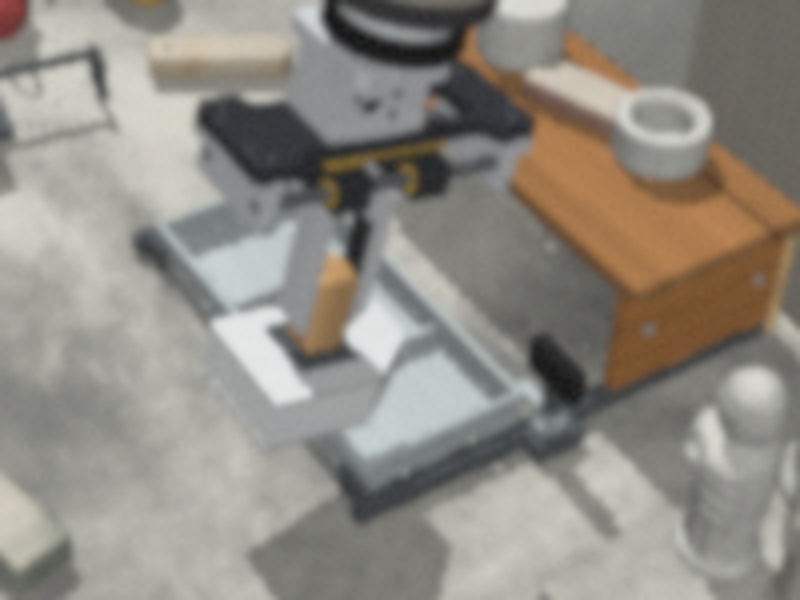

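```bash
python3 -m pendant '[[0.001,0.002,-0.002,9.8,0,-0.2,-1],[0.001,0.0046,-0.0042,15.8,0,-0.2,-1],[0.001,0.0074,-0.008,21.8,0,-0.2,-1],[0.001,0.0074,-0.008,21.8,0,-0.2,-1]]' | head -2
python3 - <<'E'
from h import *
s=M()
crop('side','s31',(200,130,400,280),4)
for th in(38,42,-5,-20): gom([-.025,-.085,.064],th,st=s)
E
```

```text
t: 34.92
ee_pos: [0.5489, -0.1286, 0.1012]
t 34.92 mouth rack mm [-25.6 -85.7  65.2] tilt 33.8 myaw 4.4 F [-0.8  0.2 -4.6] gap 0.0254 q [-17.  45.  34.  84. -13.  90.  23.]
ROW [0.0007, 0.0016, -0.0037] [4.24, -0.09, 0.01] rows>= 0.4
ROW [0.0007, 0.0023, -0.0079] [8.24, -0.09, 0.02] rows>= 0.8
ROW [0.0006, 0.0124, 0.0389] [-38.76, -0.09, -0.02] rows>= 3.6
ROW [0.0006, 0.0231, 0.0504] [-53.76, -0.09, -0.03] rows>= 5.0
```

View pics/s31.png

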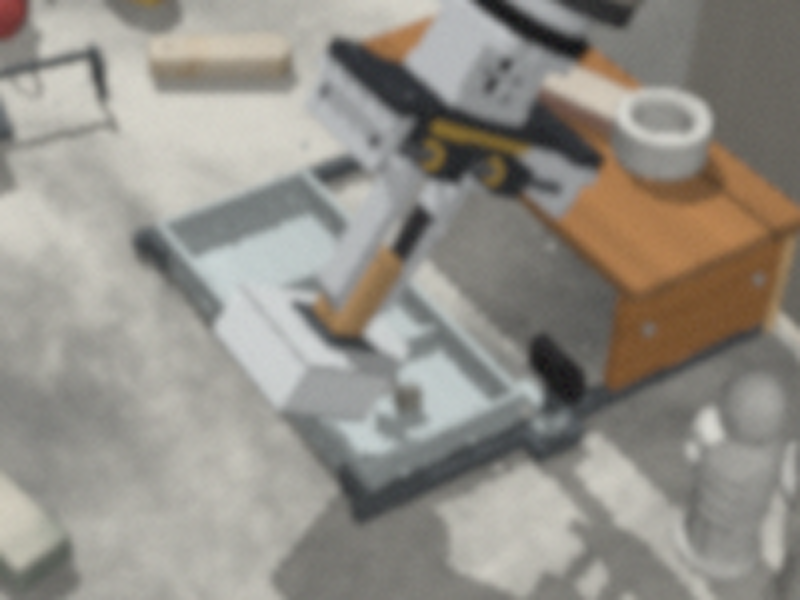

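```bash
python3 -m pendant '[[0.0005,0,0,0,0,0,-1],[0.0005,0,0,0,0,0,-1]]' | head -1
python3 - <<'E'
from h import *
crop('side','s32',(240,180,360,270),6)
E
```

```text
t: 35.22
```

View pics/s32.png

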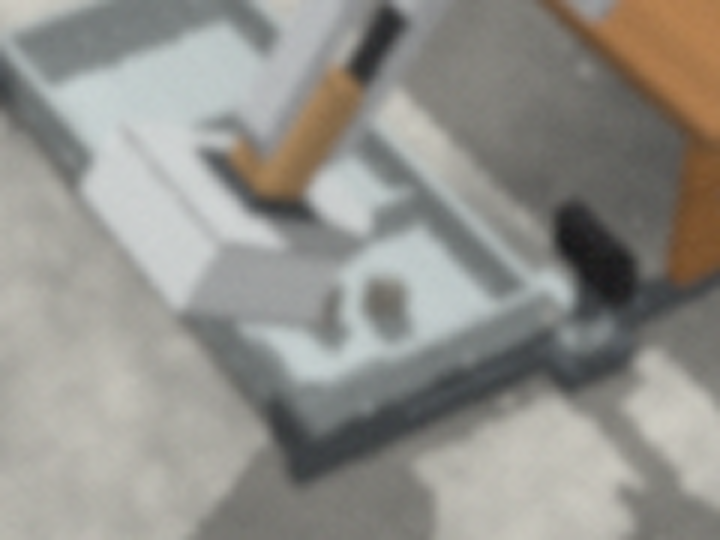

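```bash
python3 -m pendant '[[0,0.0008,-0.002,2.2,0,0,-1],[0,0.0016,-0.0037,4.2,0,0,-1],[0,0.0016,-0.0037,4.2,0,0,-1]]' | head -1
python3 - <<'E'
from h import *
M();crop('side','s33',(240,180,360,270),6)
E
```

```text
t: 35.65
t 35.65 mouth rack mm [-24.8 -85.2  65.3] tilt 37.9 myaw 4.4 F [ 0.2  0.4 -4.3] gap 0.0258 q [-16.  48.  33.  80. -12.  95.  23.]
```

View pics/s33.png

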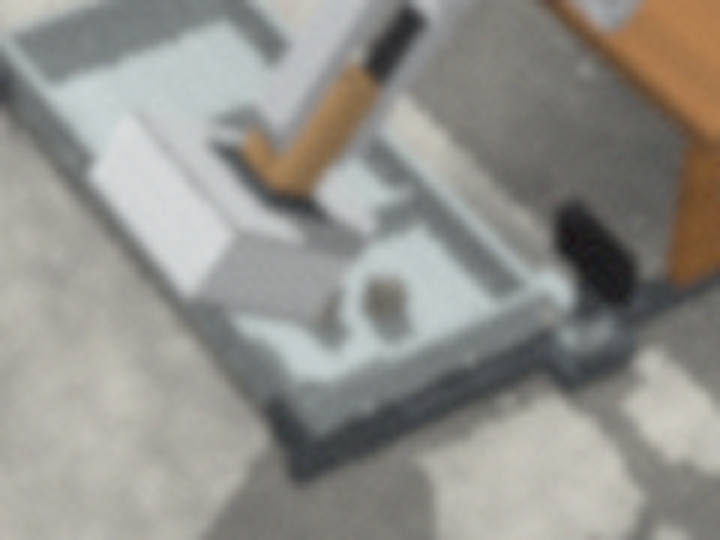

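Run:
```python
from h import *
s=M()
for z,th in((.075,28),(.085,18),(.095,8),(.105,-2),(.11,-11)): gom([-.025,-.085,z],th,st=s)
```

```text
t 35.70 mouth rack mm [-24.9 -85.4  65.5] tilt 37.9 myaw 4.4 F [-0.6 -0.3 -4.8] gap 0.0261 q [-16.  48.  33.  80. -12.  95.  23.]
ROW [0.0004, -0.0055, 0.0029] [-9.87, -0.08, -0.03] rows>= 0.9
ROW [0.0004, -0.0095, 0.0052] [-19.87, -0.08, -0.03] rows>= 1.9
ROW [0.0004, -0.0118, 0.007] [-29.87, -0.08, -0.04] rows>= 2.8
ROW [0.0004, -0.0124, 0.008] [-39.87, -0.08, -0.05] rows>= 3.7
ROW [0.0004, -0.0092, 0.0112] [-48.87, -0.07, -0.05] rows>= 4.6
```

```bash
python3 -m pendant '[[0.0004,-0.0055,0.0029,-9.9,0,0,-1],[0.0004,-0.0095,0.0052,-19.9,0,0,-1],[0.0004,-0.0118,0.007,-29.9,0,0,-1],[0.0004,-0.0124,0.008,-39.9,0,0,-1],[0.0004,-0.0092,0.0112,-48.9,0,0,-1]]' | head -1
python3 - <<'E'
from h import *
s=M(); gom([-.025,-.085,.135],-20,st=s); gom([-.025,-.0,.135],-20,st=s)
crop('side','s34',(200,150,380,270),4.4)
E
```

```text
t: 36.33
t 36.33 mouth rack mm [-25.7 -85.2 111.7] tilt -11.4 myaw 4.3 F [ 1.1  0.1 -4.9] gap 0.0260 q [-22.  13.  35. 123. -18.  37.  29.]
ROW [0.0, 0.0055, -0.0137] [-8.58, -0.05, -0.14] rows>= 0.8
ROW [0.085, 0.0053, -0.0136] [-8.58, -0.05, -0.14] rows>= 1.4
```

View pics/s34.png

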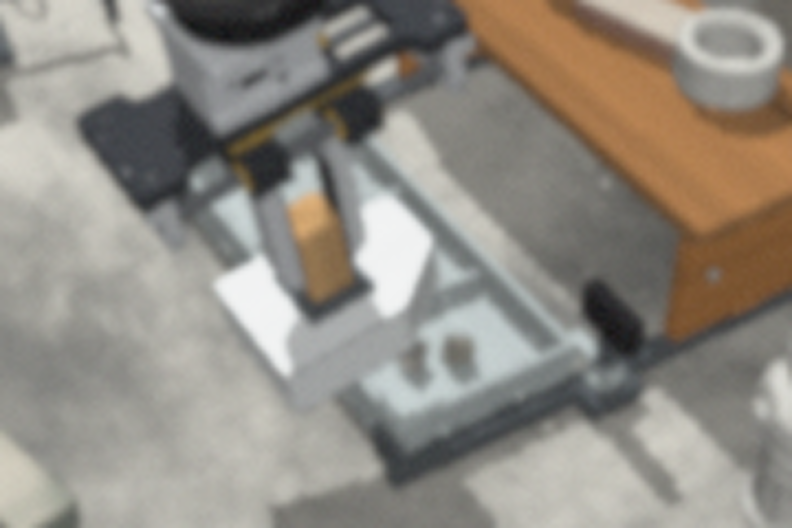

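```bash
python3 -m pendant '[[0.01,0.005,-0.0137,-8.6,0,-0.1,-1],[0.04,0.0054,-0.0137,-8.6,0,-0.1,-1],[0.07,0.0054,-0.0137,-8.6,0,-0.1,-1],[0.085,0.0054,-0.0137,-8.6,0,-0.1,-1],[0.085,0.0054,-0.0137,-8.6,0,-0.1,-1]]' | head -1
python3 - <<'E'
from h import *
s=M()
for z,th in((.115,-10),(.10,0),(.085,10),(.07,20),(.064,30)): gom([-.025,-.0,z],th,st=s)
crop('side','s35',(200,150,380,270),4.4)
E
```

```text
t: 37.0
t 37.00 mouth rack mm [-24.7   1.2 133.6] tilt -19.6 myaw 4.5 F [-0.1 -0.3 -4.5] gap 0.0257 q [-33.   4.  34. 131.  -9.  26.  12.]
ROW [-0.0011, -0.0051, 0.0075] [9.57, -0.11, 0.1] rows>= 0.9
ROW [-0.0011, -0.007, 0.0116] [19.57, -0.11, 0.11] rows>= 1.8
ROW [-0.0012, -0.0071, 0.0165] [29.57, -0.1, 0.12] rows>= 2.8
ROW [-0.0012, -0.0058, 0.0223] [39.57, -0.09, 0.13] rows>= 3.7
ROW [-0.0012, -0.0, 0.0209] [49.57, -0.07, 0.14] rows>= 4.6
```

View pics/s35.png

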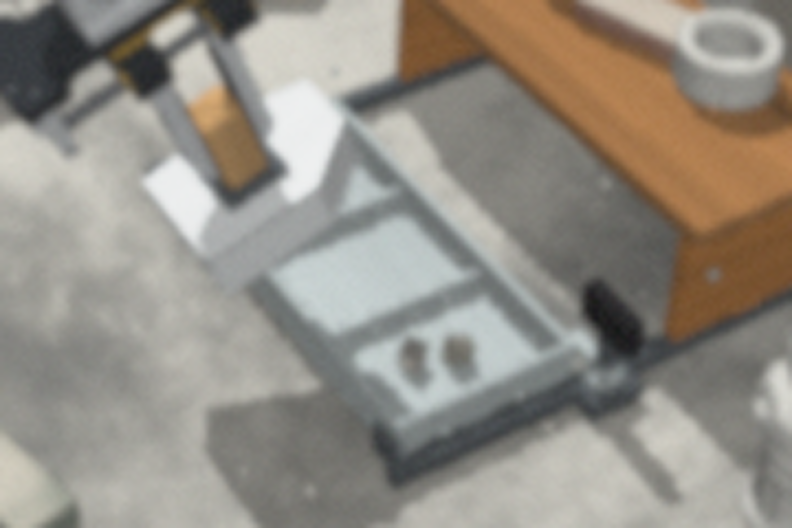

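Exactly two chips are in the right bay, at crop (415,355) and (458,350). Now the middle bay.

```bash
python3 -m pendant '[[-0.001,-0.0051,0.0075,9.6,0,0,-1],[-0.001,-0.007,0.0116,19.6,0,0,-1],[-0.0012,-0.0071,0.0165,29.6,0,0,-1],[-0.0012,-0.0058,0.0223,39.6,0,0.1,-1],[-0.0012,0,0.0209,49.6,0,0.1,-1]]' | head -1
python3 - <<'E'
from h import *
s=M()
for z,th in((.064,34),(.064,38)): gom([-.025,-.0,z],th,st=s)
crop('side','s36',(200,150,380,270),4.4)
E
```

```text
t: 37.67
t 37.67 mouth rack mm [-23.9  -1.9  63.6] tilt 30.3 myaw 4.3 F [ 0.6  0.4 -2.7] gap 0.0260 q [-23.  41.  32.  89. -14.  86.  17.]
ROW [0.0018, -0.0008, -0.0036] [3.71, -0.13, -0.05] rows>= 0.3
ROW [0.0018, -0.0002, -0.0078] [7.71, -0.13, -0.05] rows>= 0.7
```

View pics/s36.png

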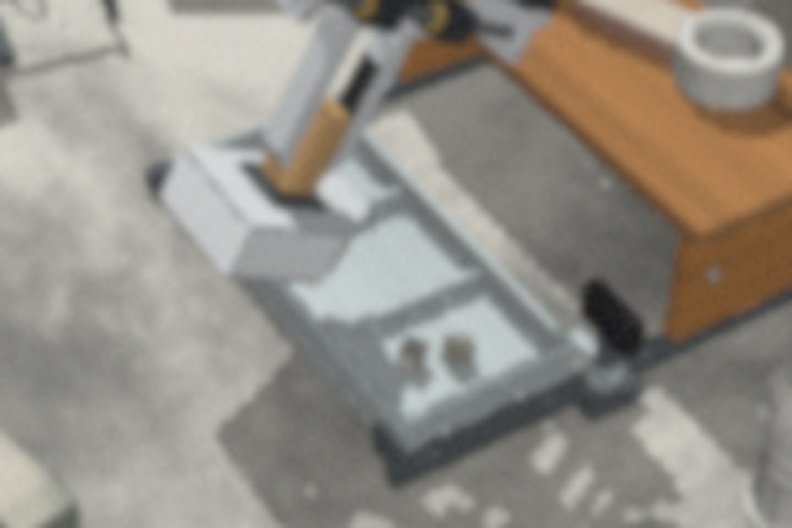

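```bash
python3 -m pendant '[[0.0018,-0.0008,-0.0036,3.7,-0.1,0,-1],[0.0018,-0.0002,-0.0078,7.7,-0.1,0,-1],[0.0018,-0.0002,-0.0078,7.7,-0.1,0,-1]]' | head -1
python3 - <<'E'
from h import *
s=M()
crop('side','s37',(200,150,380,270),4.4)
E
```

```text
t: 38.1
t 38.10 mouth rack mm [-25.1  -0.2  62.8] tilt 37.8 myaw 4.3 F [-0.1  0.7 -3.5] gap 0.0260 q [-21.  47.  31.  82. -14.  94.  17.]
```

View pics/s37.png

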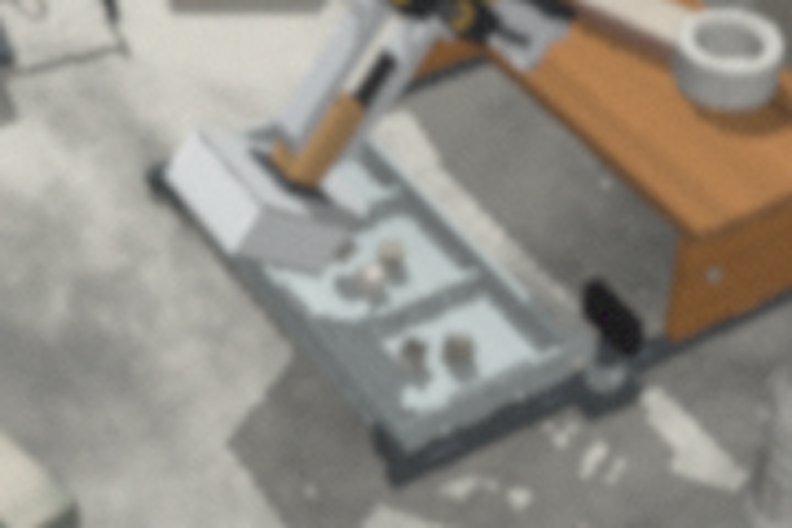

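Run:
```python
from h import *
s=M();crop('side','s38',(250,180,330,240),8)
for z,th in((.07,28),(.08,18),(.09,8),(.105,-2),(.115,-11)): gom([-.025,-.0,z],th,st=s)
```

```text
t 38.15 mouth rack mm [-25.3  -0.3  63.4] tilt 37.7 myaw 4.3 F [-0.8 -0.3 -4.1] gap 0.0255 q [-21.  47.  31.  82. -14.  94.  17.]
ROW [0.0002, -0.0035, 0.0048] [-9.67, 0.01, -0.09] rows>= 0.9
ROW [0.0002, -0.0075, 0.0071] [-19.67, 0.02, -0.08] rows>= 1.8
ROW [0.0002, -0.0098, 0.0089] [-29.67, 0.03, -0.08] rows>= 2.8
ROW [0.0002, -0.0134, 0.006] [-39.67, 0.04, -0.08] rows>= 3.7
ROW [0.0002, -0.0133, 0.0051] [-48.67, 0.04, -0.08] rows>= 4.5
```

View pics/s38.png

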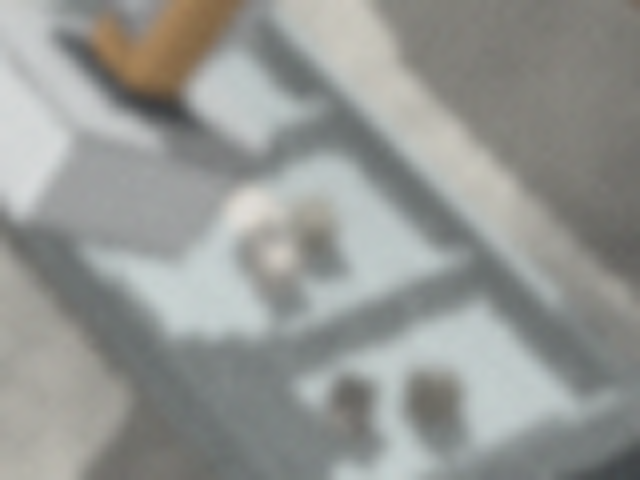

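```bash
python3 -m pendant '[[0.0002,-0.0035,0.0048,-9.7,0,0,-1],[0.0002,-0.0075,0.0071,-19.7,0,0,-1],[0.0002,-0.0098,0.0089,-29.7,0,0,-1],[0.0002,-0.0134,0.006,-39.7,0,0,-1],[0.0002,-0.0133,0.005,-48.7,0,-0.1,-1]]' | head -1
python3 - <<'E'
from h import *
s=M(); gom([-.025,.0,.135],-20,st=s); gom([-.025,.085,.135],-20,st=s)
crop('side','s39',(200,150,380,270),4.4)
E
```

```text
t: 38.83
t 38.83 mouth rack mm [-25.6   0.9 117.8] tilt -11.5 myaw 4.4 F [ 0.8 -0.1 -3.7] gap 0.0260 q [-34.   9.  36. 125. -11.  36.  14.]
ROW [-0.0008, 0.0042, -0.0078] [-8.54, -0.1, 0.01] rows>= 0.8
ROW [0.0842, 0.0043, -0.0076] [-8.54, -0.1, 0.01] rows>= 1.4
```

View pics/s39.png

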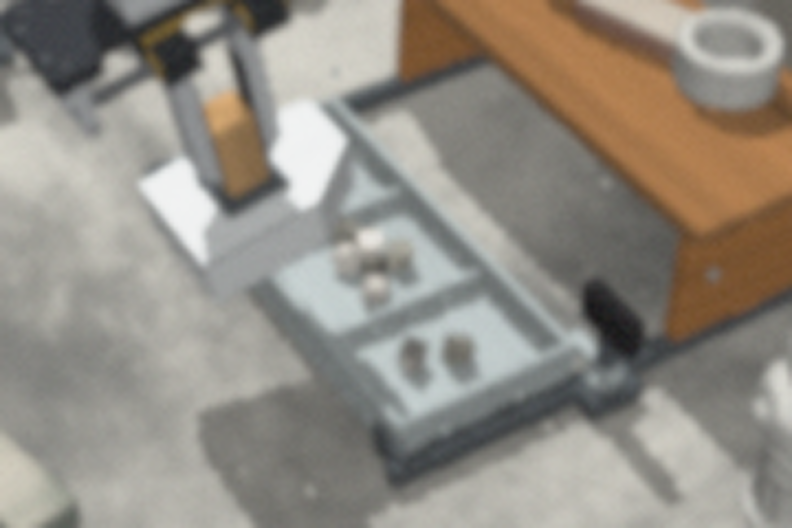

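```bash
python3 -m pendant '[[0.01,0.0042,-0.0077,-8.5,0,0,-1],[0.04,0.0042,-0.0077,-8.5,0,0,-1],[0.07,0.0042,-0.0077,-8.5,0,0,-1],[0.0842,0.0042,-0.0077,-8.5,0,0,-1],[0.0842,0.0042,-0.0077,-8.5,0,0,-1]]' | head -1
python3 - <<'E'
from h import *
s=M()
for z,th in((.115,-10),(.10,0),(.085,10),(.07,20),(.064,30)): gom([-.025,.085,z],th,st=s)
im=crop('side','s40',(260,190,330,240),10)
F=[arm.get_state()['contact_force'][2] for _ in range(3)];print(F)
im=arm.capture('wrist'); cv2.imwrite('pics/w40.png',im[:,:,::-1])
E
```

```text
t: 39.5
t 39.50 mouth rack mm [-25.   86.  133.3] tilt -19.5 myaw 4.5 F [-0.8 -0.5 -3.3] gap 0.0261 q [-46.   3.  33. 132.   2.  26. -10.]
ROW [-0.0008, -0.0047, 0.0074] [9.5, -0.08, 0.15] rows>= 0.9
ROW [-0.0008, -0.0066, 0.0115] [19.5, -0.06, 0.15] rows>= 1.8
ROW [-0.0008, -0.0067, 0.0164] [29.5, -0.05, 0.16] rows>= 2.8
ROW [-0.0009, -0.0054, 0.0222] [39.5, -0.04, 0.16] rows>= 3.7
ROW [-0.0009, 0.0004, 0.0208] [49.5, -0.02, 0.17] rows>= 4.6
[np.float64(-2.488353229409352), np.float64(-2.488353229409352), np.float64(-2.488353229409352)]
```

View pics/s40.png

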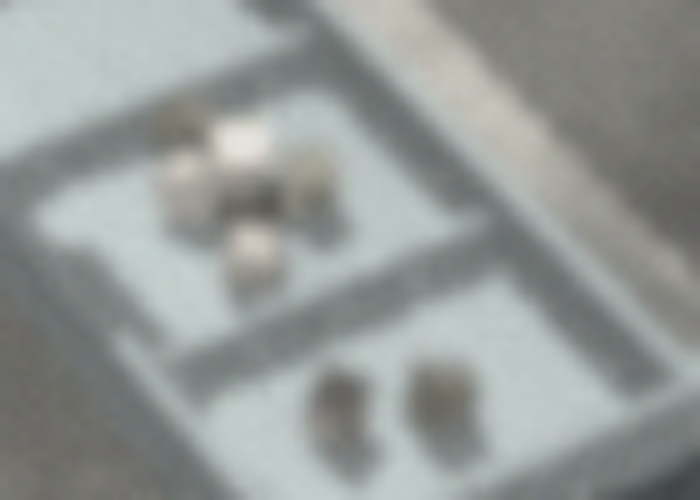

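View pics/w40.png

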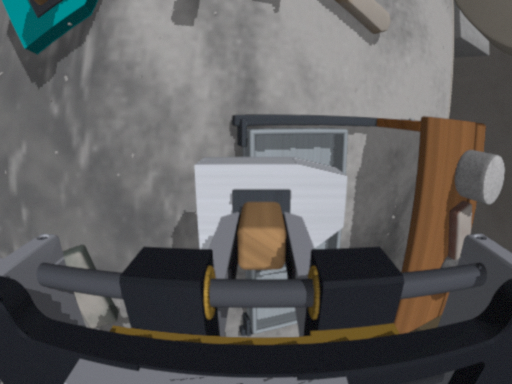

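```bash
python3 -m pendant '[[-0.0008,-0.0047,0.0074,9.5,0,0.1,-1],[-0.0008,-0.0066,0.0115,19.5,0,0.1,-1],[-0.0008,-0.0067,0.0164,29.5,0,0.2,-1],[-0.0009,-0.0054,0.0222,39.5,0,0.2,-1],[-0.0009,0.0004,0.0208,49.5,0,0.2,-1]]' | head -1
python3 - <<'E'
from h import *
s=M()
for z,th in((.064,34),(.064,40)): gom([-.025,.085,z],th,st=s)
E
```

```text
t: 40.22
t 40.23 mouth rack mm [-23.8  83.3  63.5] tilt 30.3 myaw 4.2 F [ 0.4  0.2 -2.7] gap 0.0256 q [-29.  41.  31.  90. -17.  86.  11.]
ROW [0.0015, -0.0009, -0.0037] [3.72, -0.1, -0.13] rows>= 0.3
ROW [0.0015, 0.0002, -0.0099] [9.72, -0.11, -0.12] rows>= 0.9
```

```bash
python3 -m pendant '[[0.0015,-0.0009,-0.0037,3.7,-0.1,0,-1],[0.0015,0.0002,-0.0099,9.7,-0.1,0,-1],[0.0015,0.0002,-0.0099,9.7,-0.1,0,-1],[0.0015,0.0002,-0.0099,9.7,-0.1,0,-1]]' | head -1
python3 - <<'E'
from h import *
s=M()
crop('side','s41',(220,140,340,230),6)
E
```

```text
t: 40.72
t 40.73 mouth rack mm [-25.3  84.7  64.1] tilt 39.6 myaw 4.2 F [ 0.4 -0.2 -3.8] gap 0.0260 q [-27.  47.  30.  81. -17.  97.  11.]
```

View pics/s41.png

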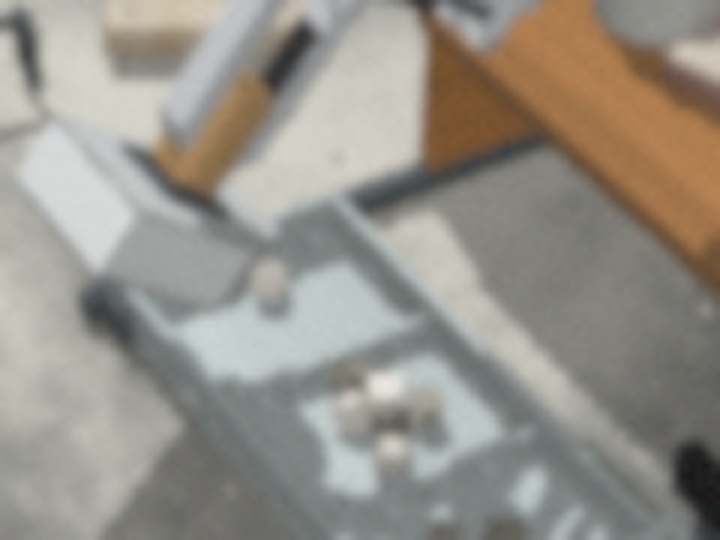

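Run:
```python
from h import *
s=M()
crop('side','s42',(220,140,340,230),6)
for z,th in((.07,30),(.08,20),(.09,10),(.1,0),(.115,-10)): gom([-.025,.085,z],th,st=s)
```

```text
t 40.77 mouth rack mm [-25.4  85.   64.6] tilt 39.6 myaw 4.2 F [-0.7  0.9 -2. ] gap 0.0258 q [-27.  47.  30.  81. -17.  97.  11.]
ROW [-0.0002, -0.0029, 0.0056] [-9.6, 0.04, -0.15] rows>= 0.9
ROW [-0.0002, -0.0071, 0.0082] [-19.6, 0.05, -0.15] rows>= 1.8
ROW [-0.0002, -0.0097, 0.0102] [-29.6, 0.06, -0.15] rows>= 2.8
ROW [-0.0002, -0.0106, 0.0115] [-39.6, 0.08, -0.14] rows>= 3.7
ROW [-0.0002, -0.0132, 0.0077] [-49.6, 0.09, -0.14] rows>= 4.6
```

View pics/s42.png

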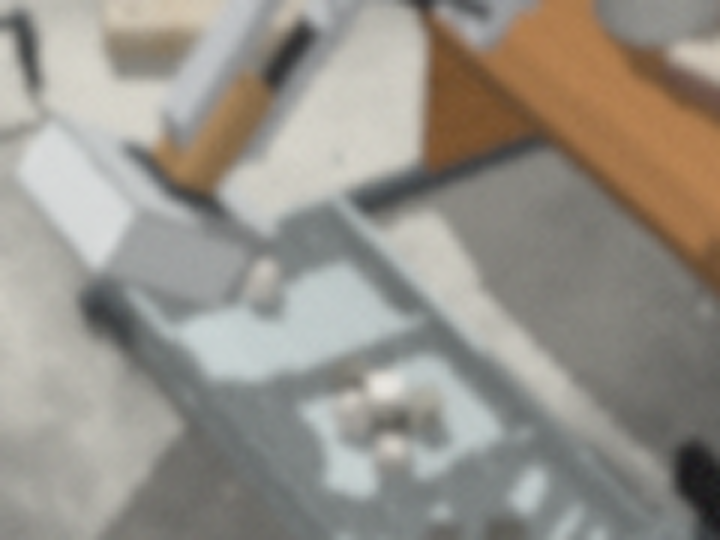

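Rocking back and tipping again.

```bash
python3 -m pendant '[[0,-0.0029,0.0056,-9.6,0,0,-1],[0,-0.0071,0.0082,-19.6,0,0,-1],[0,-0.0097,0.0102,-29.6,0,0,-1],[0,-0.0106,0.0115,-39.6,0,0,-1],[0,-0.0132,0.0077,-49.6,0,0,-1]]' | head -1
python3 - <<'E'
from h import *
s=M()
crop('side','s43',(220,140,340,230),6)
for z,th in((.13,-20),(.115,-10),(.1,0),(.085,10),(.07,20)): gom([-.025,.085,z],th,st=s)
E
```

```text
t: 41.45
t 41.45 mouth rack mm [-25.5  86.1 116. ] tilt -10.3 myaw 4.3 F [ 1.3 -1.3 -2.8] gap 0.0261 q [-46.   9.  37. 125.  -8.  37.   0.]
ROW [-0.0011, 0.0033, -0.0035] [-9.71, -0.03, -0.06] rows>= 0.9
ROW [-0.0011, 0.0004, 0.0008] [0.29, -0.04, -0.05] rows>= 0.0
ROW [-0.0011, -0.0008, 0.0052] [10.29, -0.04, -0.05] rows>= 1.0
ROW [-0.0012, -0.0002, 0.01] [20.29, -0.05, -0.05] rows>= 1.9
ROW [-0.0012, 0.0021, 0.0155] [30.29, -0.05, -0.04] rows>= 2.8
```

View pics/s43.png

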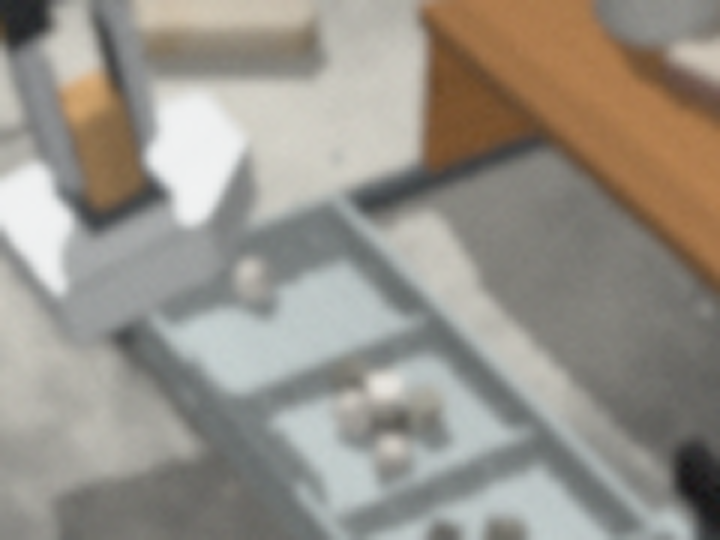

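```bash
python3 -m pendant '[[-0.001,0.0033,-0.0035,-9.7,0,0,-1],[-0.001,0.0033,-0.0035,-9.7,0,0,-1],[-0.001,0.0004,0.0008,0.3,0,0,-1],[-0.001,-0.0008,0.0052,10.3,0,0,-1],[-0.001,-0.0002,0.01,20.3,0,0,-1]]' | head -1
python3 - <<'E'
from h import *
s=M()
for z,th in((.07,20),(.064,30),(.064,40),(.064,44)): gom([-.025,.085,z],th,st=s)
E
```

```text
t: 42.12
t 42.12 mouth rack mm [-23.7  86.1  84.7] tilt 10.7 myaw 4.4 F [ 0.4 -0.2 -2.7] gap 0.0258 q [-39.  26.  37. 107. -17.  63.  11.]
ROW [-0.0011, 0.0028, 0.005] [9.34, -0.08, 0.05] rows>= 0.9
ROW [-0.0011, 0.007, 0.0009] [19.34, -0.08, 0.06] rows>= 1.8
ROW [-0.0011, 0.0118, -0.0084] [29.34, -0.07, 0.06] rows>= 2.7
ROW [-0.0011, 0.0142, -0.0119] [33.34, -0.07, 0.07] rows>= 3.1
```

```bash
python3 -m pendant '[[-0.001,0.0028,0.005,9.3,0,0,-1],[-0.001,0.007,0.001,19.3,0,0,-1],[-0.001,0.0118,-0.0084,29.3,0,0,-1],[-0.001,0.0142,-0.0119,33.3,0,0,-1],[-0.001,0.0142,-0.0119,33.3,0,0,-1]]' | head -1;python3 -m pendant '[[0,0,0,0,0,0,-1],[0,0,0,0,0,0,-1]]'|head -1
python3 - <<'E'
from h import *
s=M()
crop('side','s44',(220,140,340,230),6)
E
```

```text
t: 42.75
t: 43.0
t 43.00 mouth rack mm [-25.7  83.9  64.1] tilt 43.6 myaw 4.3 F [ 0.  -0.1 -3.9] gap 0.0261 q [-27.  51.  32.  78. -19. 102.  13.]
```

View pics/s44.png

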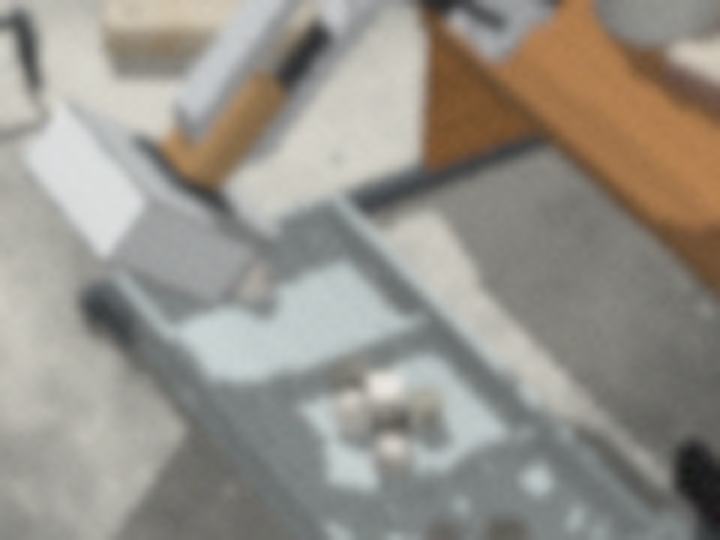

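```bash
python3 -m pendant '[[0,-0.015,0,0,0,0,-1],[0,0.0,0,0,0,0,-1],[0,-0.015,0,0,0,0,-1],[0,0,0,0,0,0,-1],[0,0,0,0,0,0,-1]]' | head -1
python3 - <<'E'
from h import *
s=M()
crop('side','s45',(220,140,340,230),6)
for z,th in((.07,33),(.08,22),(.09,12),(.1,2),(.115,-8)): gom([-.025,.085,z],th,st=s)
E
```

```text
t: 43.68
t 43.67 mouth rack mm [-25.8  83.8  62.2] tilt 43.8 myaw 4.2 F [-1.2  0.3 -4. ] gap 0.0258 q [-27.  51.  32.  78. -19. 102.  13.]
ROW [0.0011, -0.0044, 0.0051] [-10.76, 0.08, -0.11] rows>= 1.0
ROW [0.0011, -0.0087, 0.0091] [-21.76, 0.09, -0.1] rows>= 2.0
ROW [0.0011, -0.0114, 0.0114] [-31.76, 0.1, -0.09] rows>= 3.0
ROW [0.0011, -0.0125, 0.0129] [-41.76, 0.11, -0.08] rows>= 3.9
ROW [0.0011, -0.0156, 0.0096] [-51.76, 0.12, -0.08] rows>= 4.8
```

View pics/s45.png

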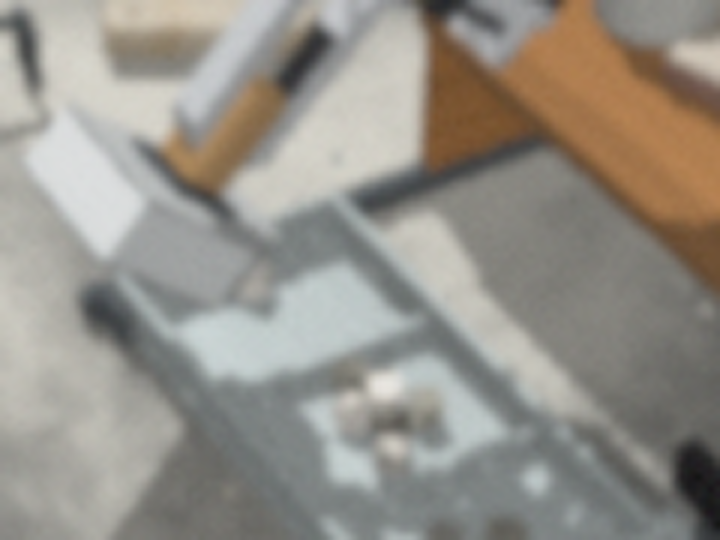

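```bash
python3 -m pendant '[[0,-0.0044,0.005,-10.7,0,0,-1],[0,-0.0087,0.009,-21.7,0,0,-1],[0,-0.0114,0.0114,-31.7,0,0,-1],[0,-0.0125,0.0129,-41.7,0,0,-1],[0,-0.0156,0.0096,-51.7,0,0,-1]]' | head -1
python3 - <<'E'
from h import *
s=M()
crop('side','s46',(220,140,340,230),6)
crop('top','t46',(210,140,330,220),6)
for z,th in((.13,-20),(.115,-10),(.1,0),(.085,10),(.07,20)): gom([-.025,.085,z],th,st=s)
E
```

```text
t: 44.35
t 44.35 mouth rack mm [-25.5  83.8 116.3] tilt -8.3 myaw 4.4 F [ 0.4 -2.  -3. ] gap 0.0257 q [-49.  11.  42. 123. -10.  40.   3.]
ROW [0.0012, 0.0031, -0.0012] [-11.73, 0.06, -0.04] rows>= 1.1
ROW [0.0012, 0.0003, 0.0032] [-1.73, 0.06, -0.05] rows>= 0.2
ROW [0.0012, -0.0007, 0.0076] [8.27, 0.05, -0.05] rows>= 0.8
ROW [0.0012, 0.0001, 0.0124] [18.27, 0.05, -0.06] rows>= 1.7
ROW [0.0012, 0.0025, 0.0179] [28.27, 0.05, -0.06] rows>= 2.6
```

View pics/s46.png

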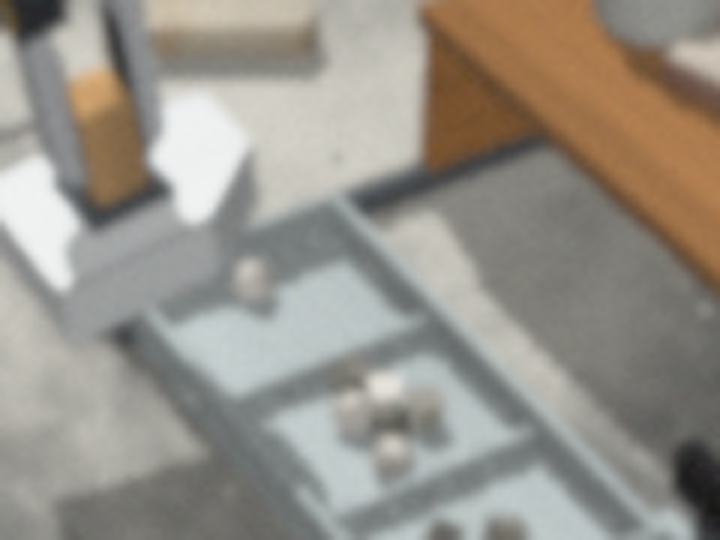

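View pics/t46.png

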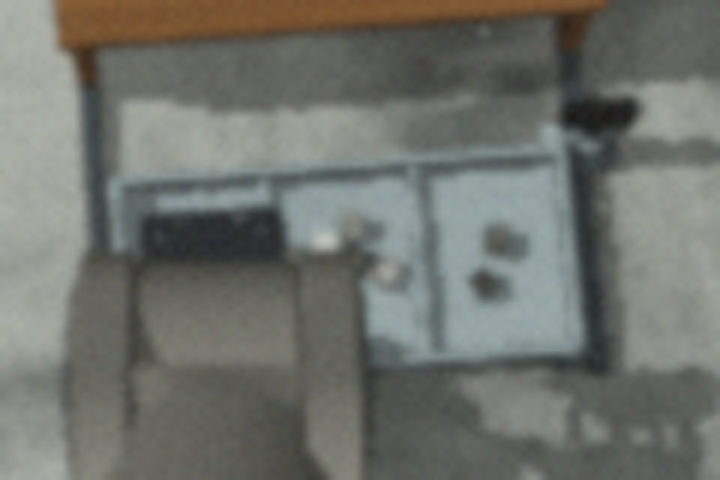

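```bash
python3 -m pendant '[[0.001,0.0031,-0.0012,-11.7,0,0,-1],[0.001,0.0031,-0.0012,-11.7,0,0,-1],[0.001,0.0003,0.0032,-1.7,0,0,-1],[0.001,0,0.0124,18.3,0,0,-1],[0.001,0.0025,0.0179,28.3,0,0,-1]]' | head -1
python3 - <<'E'
from h import *
s=M()
for z,th in((.07,20),(.066,30),(.066,40),(.066,44)): gom([-.025,.085,z],th,st=s)
E
```

```text
t: 45.08
t 45.08 mouth rack mm [-20.9  86.1  77.9] tilt 12.2 myaw 4.5 F [ 0.7  0.3 -1.5] gap 0.0256 q [-41.  29.  41. 106. -20.  65.  13.]
ROW [-0.0011, -0.0013, 0.0005] [7.81, -0.03, 0.06] rows>= 0.7
ROW [-0.0011, 0.0024, -0.0057] [17.81, -0.03, 0.06] rows>= 1.7
ROW [-0.0011, 0.007, -0.0151] [27.81, -0.02, 0.06] rows>= 2.6
ROW [-0.0011, 0.0092, -0.0186] [31.81, -0.02, 0.06] rows>= 3.0
```

```bash
python3 -m pendant '[[-0.001,0.0024,-0.0057,10,0,0,-1],[-0.001,0.005,-0.012,20,0,0,-1],[-0.001,0.0092,-0.0186,31.8,0,0,-1],[-0.001,0.0092,-0.0186,31.8,0,0,-1]]' | head -1;python3 -m pendant '[[0,-0.02,0,0,0,0,-1],[0,0,0,0,0,0,-1],[0,-0.02,0,0,0,0,-1],[0,0,0,0,0,0,-1],[0,0,0,0,0,0,-1]]'|head -1
python3 - <<'E'
from h import *
s=M()
crop('side','s47',(220,140,340,230),6)
im=arm.capture('wrist'); cv2.imwrite('pics/w47.png',im[:,:,::-1])
E
```

```text
t: 45.58
t: 46.2
t 46.20 mouth rack mm [-25.5  84.   65.8] tilt 43.6 myaw 4.3 F [-0.3 -0.6 -3.4] gap 0.0265 q [-29.  52.  36.  78. -20. 103.  15.]
```

View pics/s47.png

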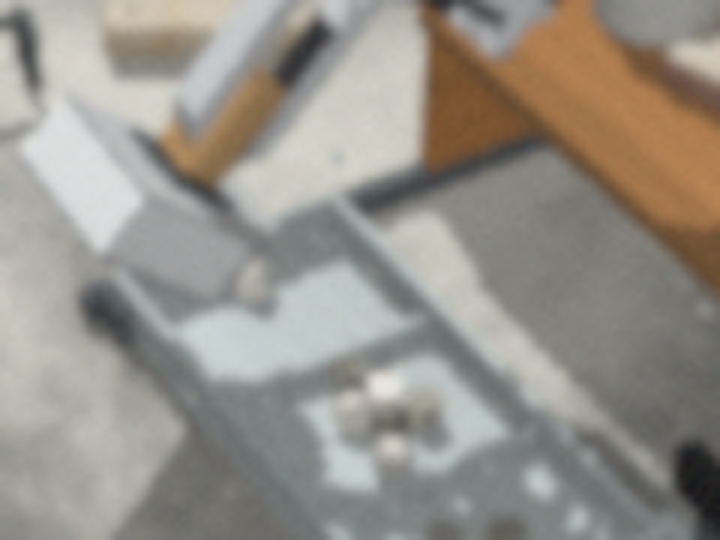

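View pics/w47.png

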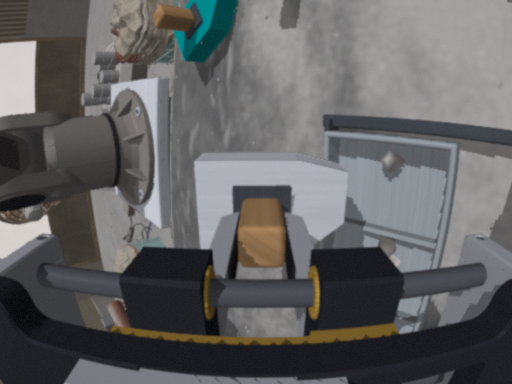

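Run:
```python
from h import *
s=M()
for z,th in((.08,33),(.1,22),(.12,11),(.13,3),(.14,0)): gom([-.025,.085,z],th,st=s)
```

```text
t 46.30 mouth rack mm [-25.9  83.6  66.3] tilt 43.6 myaw 4.2 F [-1.   0.1 -3.8] gap 0.0257 q [-29.  52.  36.  78. -20. 103.  15.]
ROW [0.0013, -0.0083, 0.0006] [-10.58, 0.04, -0.11] rows>= 1.0
ROW [0.0012, -0.0195, -0.0027] [-21.58, 0.05, -0.1] rows>= 2.0
ROW [0.0012, -0.0286, -0.0067] [-32.58, 0.06, -0.1] rows>= 3.0
ROW [0.0012, -0.0309, -0.0069] [-40.58, 0.07, -0.09] rows>= 3.8
ROW [0.0012, -0.0358, -0.0117] [-43.58, 0.07, -0.09] rows>= 4.1
```

```bash
python3 -m pendant '[[0.0012,-0.0083,0.0006,-10.6,0,0,-1],[0.0012,-0.0195,-0.0027,-21.6,0,0,-1],[0.0012,-0.0286,-0.0067,-32.6,0,0,-1],[0.0012,-0.0309,-0.0069,-40.6,0,0,-1],[0.0012,-0.0358,-0.0117,-43.6,0,0,-1]]' | head -1
python3 - <<'E'
from h import *
s=M()
go([.451,-.262,.145],down(-22.6),s); go([.47,-.12,.145],down(-5),s)
E
```

```text
t: 46.92
t 46.92 mouth rack mm [-27.2  85.3 140.4] tilt -0.1 myaw 4.3 F [ 0.6  0.5 -3.1] gap 0.0257 q [-50.  15.  46. 115. -13.  55.   7.]
ROW [-0.2966, -0.094, -0.0022] [0.12, -0.11, 26.94] rows>= 5.0
ROW [-0.1565, -0.0643, -0.002] [0.13, -0.09, 9.34] rows>= 2.7
```

```bash
python3 -m pendant '[[-0.04,-0.02,0,0,0,3,-1],[-0.1,-0.04,0,0,0,8,-1],[-0.16,-0.06,0,0,0,14,-1],[-0.22,-0.08,0,0,0,20,-1],[-0.27,-0.09,0,0,0,26,-1]]' | head -1
python3 - <<'E'
from h import *
s=M()
go([.451,-.262,.03],down(-22.6),s)
E
```

```text
t: 47.55
t 47.55 mouth rack mm [-118.7 -213.9  140.8] tilt -0.1 myaw -21.9 F [ 1.2  1.  -3.6] gap 0.0260 q [-27.  16.  57. 117. -17.  55.  17.]
ROW [-0.0244, 0.0068, 0.1139] [0.06, -0.02, 0.71] rows>= 1.9
```

```bash
python3 -m pendant '[[-0.012,0.003,0.02,0,0,0.7,-1],[-0.0244,0.0068,0.06,0,0,0.7,-1],[-0.0244,0.0068,0.09,0,0,0.7,-1],[-0.0244,0.0068,0.112,0,0,0.7,-1],[-0.0244,0.0068,0.112,0,0,0.7,-1]]' | head -1;python3 -m pendant '[[0,0,0.004,0,0,0,-1],[0,0,0.008,0,0,0,-1],[0,0,0.01,0,0,0,-1]]';  python3 - <<'E'
from h import *
s=S()
crop('side','s48',(200,200,330,340),4.5)
E
```

```text
t: 48.18
t: 48.55
ee_pos: [0.4528, -0.2606, 0.0217]
eef_rot: [[0.38, 0.925, 0.001], [0.925, -0.38, -0.002], [-0.002, 0.001, -1.0]]
contact_force: [-0.2, -0.2, -2.9]
finger_gap: 0.0261
t 48.55 p [ 0.4528 -0.2606  0.0217] F [-0.2 -0.2 -2.9] gap 0.0261 yaw -22.3 q [-14.  28.  46. 121. -30.  43.  30.]
```

View pics/s48.png

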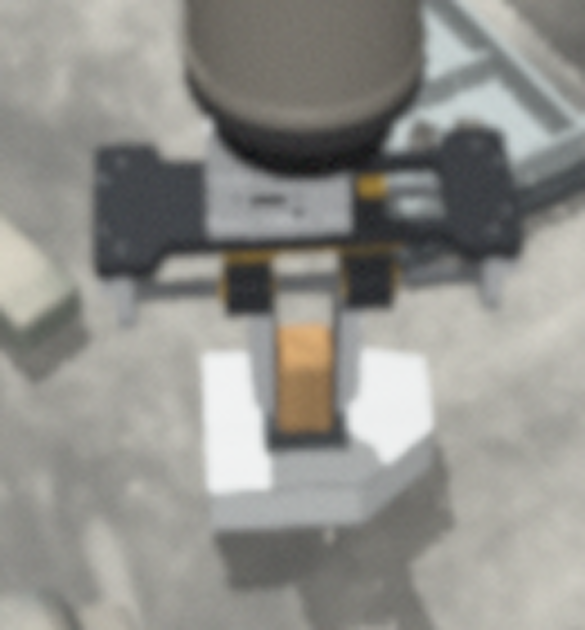

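Almost down. I'll lower the last 2 mm gently.

```bash
python3 -m pendant '[[0,0,0.0012,0,0,0,-1],[0,0,0.0022,0,0,0,-1],[0,0,0.0022,0,0,0,-1]]'
```

```text
t: 48.98
ee_pos: [0.4533, -0.2604, 0.0198]
eef_rot: [[0.38, 0.925, 0.001], [0.925, -0.38, -0.002], [-0.001, 0.002, -1.0]]
contact_force: [0.0, 4.8, 10.6]
finger_gap: 0.0262
```

```bash
python3 -m pendant '[[0,0,0,0,0,0,-0.5],[0,0,0,0,0,0,0],[0,0,0,0,0,0,0.3],[0,0,-0.01,0,0,0,0.3],[0,0,-0.05,0,0,0,0.3]]'|head -1; python3 -m pendant '[[0,0,-0.06,0,0,0,0.3],[0,0,-0.12,0,0,0,0.3],[0,0,-0.16,0,0,0,0.3]]'|head -2
python3 - <<'E'
from h import *
s=S()
im=arm.capture('wrist'); np.savez('w49.npz',T=wcam(s)[1]);cv2.imwrite('pics/w49.png',im[:,:,::-1])
got([.59,-.04,.19],down(4.4),s)
E
```

```text
t: 49.6
t: 49.98
ee_pos: [0.4525, -0.261, 0.232]
t 49.98 p [ 0.4525 -0.261   0.232 ] F [ 0.5  0.8 -0.2] gap 0.0612 yaw -22.4 q [-31.  11.  63. 110. -10.  66.  13.]
ROW [0.2569, 0.0426, 0.0752] [0.12, 0.13, -26.82] rows>= 4.3
```

View pics/w49.png

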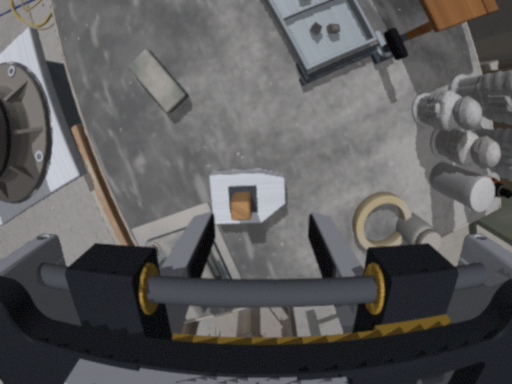

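Run:
```python
from h import *
s=arm.get_state()
got(w([0,-.05,.17]),down(4.4),s)
```

```text
ROW [0.234, 0.081, 0.0995] [0.36, 0.14, -26.87] rows>= 4.3
```

```bash
python3 -m pendant '[[0.05,0.02,0,0,0,-6,0],[0.1,0.035,0.02,0,0,-12,0],[0.16,0.055,0.05,0,0,-18,0],[0.21,0.07,0.08,0,0,-24,0],[0.234,0.081,0.0995,0.3,0,-27,0]]'|head -1; python3 -m pendant '[[0,0,0,0,0,0,0],[0,0,0,0,0,0,0]]'|head -1
python3 - <<'E'
from h import *
s=S()
im=arm.capture('wrist'); np.savez('w50.npz',T=wcam(s)[1]);cv2.imwrite('pics/w50.png',im[:,:,::-1]); print((rk(tip(s))*1000).round(1))
crop('wrist','w50c',(140,30,380,220),3.3,im)
E
```

```text
t: 50.65
t: 50.9
t 50.90 p [ 0.616  -0.0761  0.1298] F [-0.6 -0.3 -0.1] gap 0.0469 yaw 4.5 q [-32.  28.  45. 103. -22.  59.  26.]
[ -2.5 -48.5 163.3]
```

View pics/w50c.png

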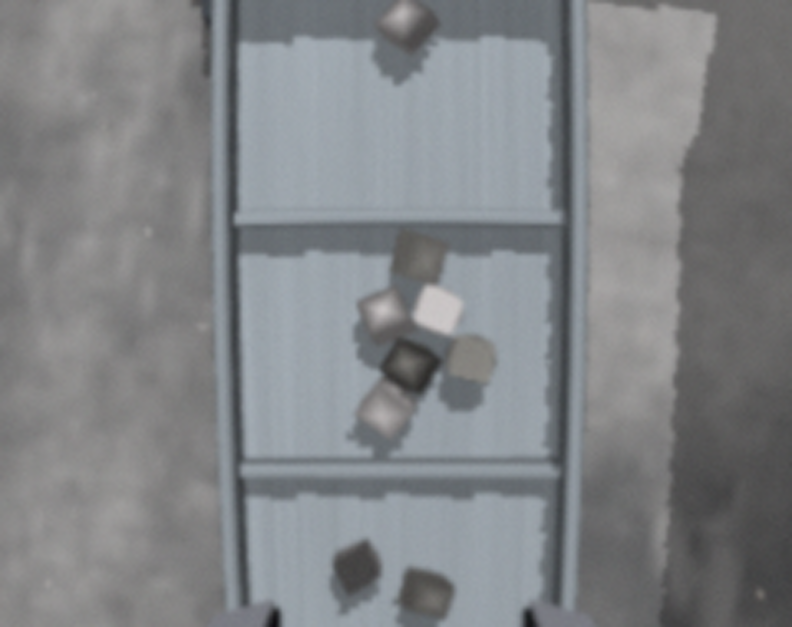

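Nine chips in all: left 1 (408,25), middle 6 at (418,257), (383,312), (437,308), (411,363), (470,357) and (386,408), and right 2. So the shaker is empty. To even the bays out to 3/3/3, I'll move two chips from the middle to the left bay and one to the right.

Run:
```python
from h import *
T=np.load('w50.npz')['T'];q=lambda x,y:(140+x/3.3,30+y/3.3)
for n,u,v in(('L',408,25),('m1 brown',418,257),('pink',383,312),('white',437,308),('dark',411,363),('tan',470,357),('grey',386,410),('R1',357,568),('R2',427,594)):
    p=plane('wrist',*q(u,v),.018,T);print(n,np.round(rk(p)*1000,1),np.round(p,4))
for n,u,v,z in(('ribL',400,218,.019),('ribR',400,468,.019),('front',220,300,.031),('rear',575,300,.031)):
    print(n,np.round(rk(plane('wrist',*q(u,v),z,T))*1000,1))
s=arm.get_state();p=plane('wrist',*q(418,257),.018,T)
got([p[0],p[1],.06],down(4.4),s)
```

```text
L [ -1.5 106.4  18. ] [0.6054 0.0785 0.018 ]
m1 brown [ 2.  27.8 18. ] [6.149e-01 4.000e-04 1.800e-02]
pink [-9.4  9.6 18. ] [ 0.6049 -0.0187  0.018 ]
white [ 8.3 11.  18. ] [ 0.6225 -0.0159  0.018 ]
dark [-0.1 -7.4 18. ] [ 0.6154 -0.0349  0.018 ]
tan [19.4 -5.2 18. ] [ 0.6348 -0.0312  0.018 ]
grey [ -8.4 -23.2  18. ] [ 0.6084 -0.0513  0.018 ]
R1 [-18.5 -78.3  18. ] [ 0.6026 -0.107   0.018 ]
R2 [  5.9 -87.8  18. ] [ 0.6276 -0.1145  0.018 ]
ribL [-3.9 40.7 19. ]
ribR [ -3.7 -42.8  19. ]
front [-61.2  14.5  31. ]
rear [51.9 14.8 31. ]
ROW [0.0767, 0.0052, 0.1035] [-0.25, 0.09, 0.12] rows>= 2.1
```

```bash
python3 -m pendant '[[0.03,0.002,0.03,0,0,0,-0.38],[0.06,0.004,0.06,0,0,0,-0.38],[0.0767,0.0052,0.09,-0.2,0,0,-0.38],[0.0767,0.0052,0.1035,-0.2,0,0,-0.38],[0.0767,0.0052,0.1035,-0.2,0,0,-0.38]]'|head -1
python3 - <<'E'
from h import *
s=S();print((rk(tip(s))*1000).round(1))
im=arm.capture('wrist'); T=wcam(s)[1];crop('wrist','w51',(140,60,380,250),3.3,im)
print((proj('wrist',w([.002,.0278,.018]),T)-[140,60])*3.3)
got(w([.002,.028,.0105]),down(4.4),s)
E
```

```text
t: 51.58
t 51.58 p [6.147e-01 2.000e-04 2.610e-02] F [ 1.1 -0.  -0.3] gap 0.0290 yaw 4.5 q [-35.  34.  40. 108. -29.  48.  24.]
[ 1.9 27.7 59.6]
[402.40738709 478.91560648]
ROW [0.0004, 0.0002, 0.0491] [-0.11, 0.1, 0.15] rows>= 0.8
```

View pics/w51.png

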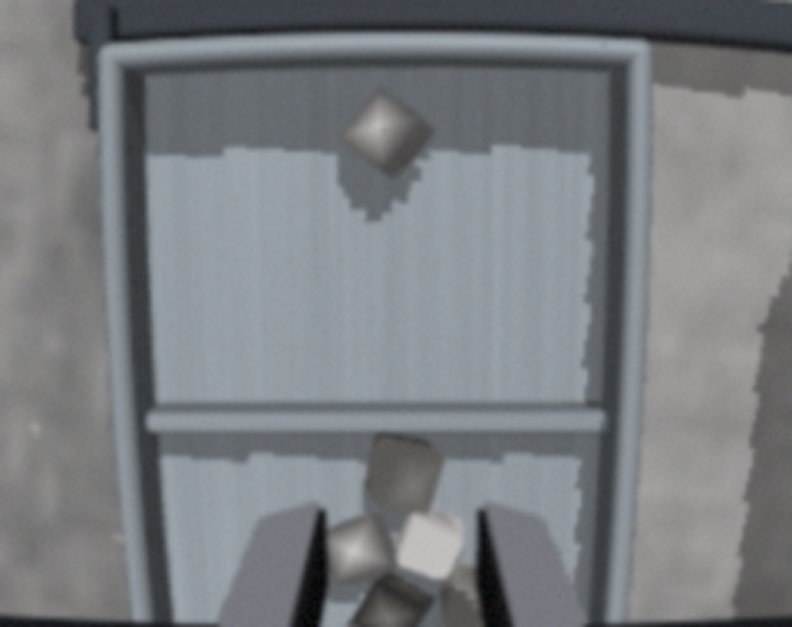

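```bash
python3 -m pendant '[[0.001,0,0.02,0,0,0,-0.38],[0.001,0,0.04,0,0,0,-0.38],[0.001,0,0.0485,0,0,0,-0.38],[0.001,0,0.0485,0,0,0,-0.38]]'|grep -v rot; python3 -m pendant '[[0,0,0,0,0,0,-0.7],[0,0,0,0,0,0,-1],[0,0,0,0,0,0,-1],[0,0,-0.01,0,0,0,-1],[0,0,-0.04,0,0,0,-1]]'|grep -v rot
python3 - <<'E'
from h import *
s=S();print((rk(tip(s))*1000).round(1))
im=arm.capture('wrist'); T=wcam(s)[1];crop('wrist','w52',(140,60,380,250),3.3,im)
got(w([.025,.075,.055]),down(4.4),s);got(w([.025,.075,.014]),down(4.4),s)
E
```

```text
t: 52.12
ee_pos: [0.6142, 0.0024, -0.0237]
contact_force: [0.3, 0.2, 0.8]
finger_gap: 0.0291
t: 52.75
ee_pos: [0.6139, 0.0028, 0.0172]
contact_force: [-0.3, -0.3, -0.1]
finger_gap: 0.0154
t 52.75 p [0.6139 0.0028 0.0172] F [-0.3 -0.3 -0.1] gap 0.0154 yaw 4.6 q [-35.  35.  39. 109. -29.  47.  24.]
[ 1.3 30.3 50.7]
ROW [0.0446, 0.024, -0.0045] [-0.22, 0.08, 0.24] rows>= 0.8
ROW [0.0447, 0.0241, 0.0365] [-0.22, 0.08, 0.24] rows>= 1.0
```

View pics/w52.png

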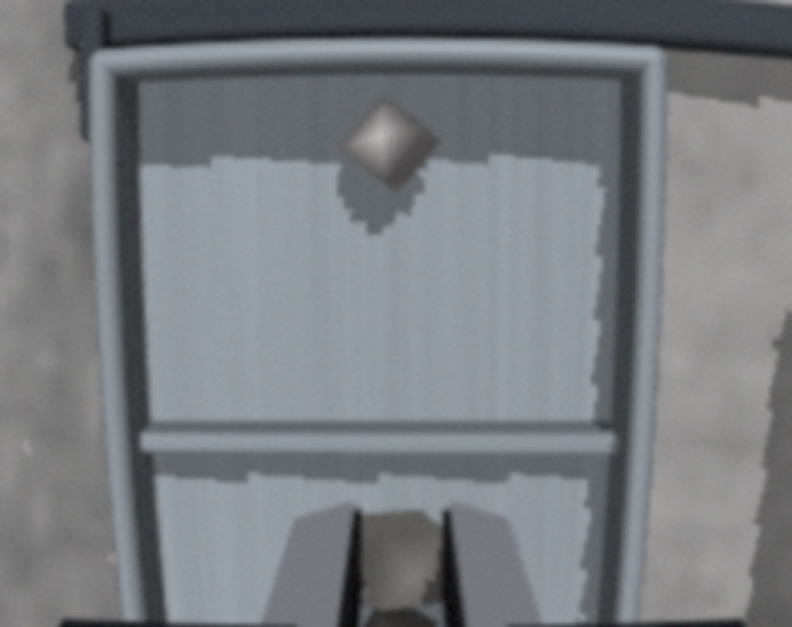

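```bash
python3 -m pendant '[[0.015,0.005,-0.006,0,0,0.2,-1],[0.035,0.012,-0.004,0,0,0.2,-1],[0.043,0.018,0.01,0,0,0.2,-1],[0.043,0.018,0.036,0,0,0.2,-1],[0.043,0.018,0.036,0,0,0.2,-1]]'|grep -v rot; python3 -m pendant '[[0,0,0,0,0,0,-0.7],[0,0,0,0,0,0,-0.4],[0,0,0,0,0,0,-0.35],[0,0,-0.02,0,0,0,-0.35],[0,0,-0.06,0,0,0,-0.38]]'|grep -v rot
python3 - <<'E'
from h import *
s=S();print((rk(tip(s))*1000).round(1))
got(w([-.0084,-.06,.10]),down(4.4),s)
E
```

```text
t: 53.42
ee_pos: [0.6275, 0.0473, -0.0217]
contact_force: [-0.5, 0.0, 0.2]
finger_gap: 0.015
t: 54.05
ee_pos: [0.6286, 0.0468, 0.042]
contact_force: [1.0, 0.1, 0.9]
finger_gap: 0.0292
t 54.05 p [0.6286 0.0468 0.042 ] F [1.  0.1 0.9] gap 0.0292 yaw 4.4 q [-40.  34.  41. 106. -28.  51.  19.]
[19.4 73.1 75.5]
ROW [-0.1331, -0.0278, -0.0241] [-0.2, 0.09, 0.02] rows>= 2.2
```

Next the grey chip goes from the middle to the right bay. I'll hover first and look.

```bash
python3 -m pendant '[[-0.04,-0.01,-0.024,0,0,0,-0.38],[-0.09,-0.02,-0.024,0,0,0,-0.38],[-0.125,-0.0278,-0.024,0,0,0,-0.38],[-0.125,-0.0278,-0.024,0,0,0,-0.38]]'|head -1
python3 - <<'E'
from h import *
s=S();print((rk(tip(s))*1000).round(1))
im=arm.capture('wrist'); T=wcam(s)[1];np.savez('w53.npz',T=T);crop('wrist','w53',(140,10,380,250),2.5,im)
E
```

```text
t: 54.55
t 54.55 p [ 0.6111 -0.0831  0.0672] F [ 0.1 -0.4 -0.2] gap 0.0290 yaw 4.2 q [-30.  31.  42. 107. -26.  52.  29.]
[ -8.2 -55.1 100.7]
```

View pics/w53.png

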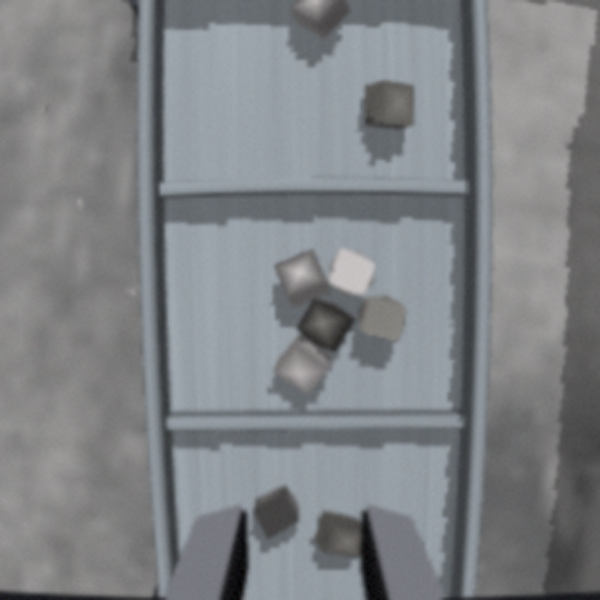

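Run:
```python
from h import *
T=np.load('w53.npz')['T'];q=lambda x,y:(140+x/2.5,10+y/2.5)
for n,u,v in(('L2',388,104),('pink',302,276),('white',352,271),('dark',326,323),('tan',381,318),('grey',301,368),('ribR',320,422),('R1',276,511),('R2',340,534)):
    p=plane('wrist',*q(u,v),.018,T);print(n,np.round(rk(p)*1000,1))
s=S(); got(w([-.0085,-.0245,.06]),down(4.4),s); got(w([-.0085,-.0245,.0105]),down(4.4),s)
```

```text
L2 [21.6 71.  18. ]
pink [-8.7  9.2 18. ]
white [ 8.8 11.  18. ]
dark [-0.3 -7.5 18. ]
tan [19.2 -5.6 18. ]
grey [ -9.2 -23.6  18. ]
ribR [ -2.4 -43.3  18. ]
R1 [-18.8 -77.4  18. ]
R2 [  5.3 -86.8  18. ]
t 54.60 p [ 0.6115 -0.0809  0.0667] F [ 1.   0.6 -1.5] gap 0.0289 yaw 4.3 q [-30.  31.  42. 107. -26.  52.  29.]
ROW [0.0285, -0.0009, 0.0402] [-0.02, 0.06, -0.1] rows>= 0.8
ROW [0.0285, -0.0009, 0.0897] [-0.02, 0.06, -0.1] rows>= 1.5
```

```bash
python3 -m pendant '[[0.015,-0.001,0.02,0,0,0,-0.38],[0.027,-0.001,0.045,0,0,0,-0.38],[0.027,-0.001,0.06,0,0,0,-0.38],[0.027,-0.001,0.08,0,0,0,-0.38],[0.027,-0.001,0.0895,0,0,0,-0.38]]'|grep -v rot; python3 -m pendant '[[0,0,0,0,0,0,-0.5],[0,0,0,0,0,0,-1],[0,0,0,0,0,0,-1],[0,0,-0.01,0,0,0,-1],[0,0,-0.04,0,0,0,-1]]'|grep -v rot
python3 - <<'E'
from h import *
s=S();print((rk(tip(s))*1000).round(1))
got(w([.015,-.065,.06]),down(4.4),s);got(w([.015,-.065,.014]),down(4.4),s)
E
```

```text
t: 55.22
ee_pos: [0.6078, -0.0532, -0.0253]
contact_force: [0.8, -0.0, 0.2]
finger_gap: 0.0292
t: 55.85
ee_pos: [0.6074, -0.0529, 0.0159]
contact_force: [0.3, 0.4, 0.7]
finger_gap: 0.0175
t 55.85 p [ 0.6074 -0.0529  0.0159] F [0.3 0.4 0.7] gap 0.0175 yaw 4.4 q [-30.  34.  39. 109. -29.  47.  29.]
[ -9.4 -24.7  49.4]
ROW [-0.0403, 0.0245, -0.0106] [-0.2, 0.07, 0.04] rows>= 0.8
ROW [-0.0403, 0.0246, 0.0354] [-0.2, 0.07, 0.04] rows>= 0.9
```

```bash
python3 -m pendant '[[-0.01,0.008,-0.01,0,0,0,-1],[-0.025,0.02,-0.01,0,0,0,-1],[-0.037,0.031,-0.005,0,0,0,-1],[-0.037,0.031,0.02,0,0,0,-1],[-0.037,0.031,0.0355,0,0,0,-1]]'|grep -v rot; python3 -m pendant '[[0,0,0,0,0,0,-1],[0,0,0,0,0,0,-0.6],[0,0,0,0,0,0,-0.38],[0,0,-0.02,0,0,0,-0.38],[0,0,-0.07,0,0,0,-0.38]]'|grep -v rot
python3 - <<'E'
from h import *
s=S();print((rk(tip(s))*1000).round(1))
im=arm.capture('wrist'); T=wcam(s)[1];np.savez('w54.npz',T=T);crop('wrist','w54',(140,10,380,250),2.5,im)
E
```

```text
t: 56.48
ee_pos: [0.6412, -0.0882, -0.0221]
contact_force: [-0.2, 0.3, 0.6]
finger_gap: 0.0174
t: 57.1
ee_pos: [0.6409, -0.0871, 0.0509]
contact_force: [0.5, 0.1, 1.0]
finger_gap: 0.0292
t 57.10 p [ 0.6409 -0.0871  0.0509] F [0.5 0.1 1. ] gap 0.0292 yaw 4.4 q [-27.  35.  41. 103. -28.  53.  30.]
[ 21.4 -61.4  84.4]
```

View pics/w54.png

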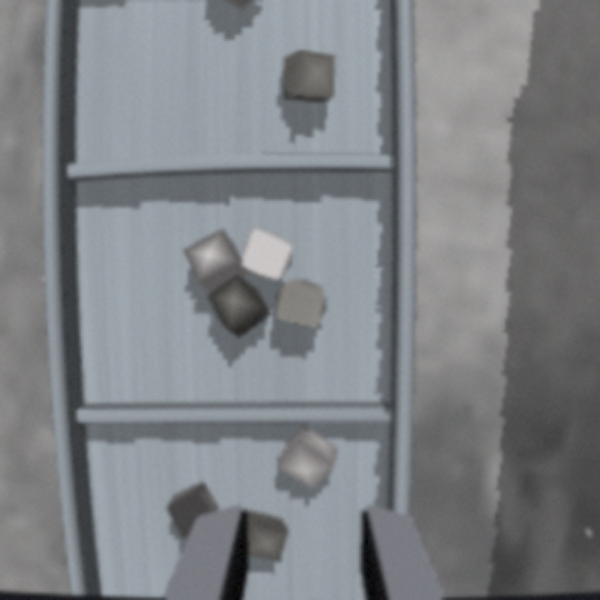

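Run:
```python
from h import *
T=np.load('w54.npz')['T'];q=lambda x,y:(140+x/2.5,10+y/2.5)
for n,u,v in(('pink',212,257),('white',267,254),('dark',238,304),('tan',300,303),('R3',306,460)):
    p=plane('wrist',*q(u,v),.018,T);print(n,np.round(rk(p)*1000,1))
s=S(); got(w([.021,-.0055,.075]),down(74),s)
```

```text
pink [-9.3  9.9 18. ]
white [ 8.8 10.7 18. ]
dark [-0.9 -5.8 18. ]
tan [19.7 -5.6 18. ]
R3 [ 21.7 -59.3  18. ]
t 57.15 p [ 0.6446 -0.0884  0.0584] F [ 4.2 -0.8  7.1] gap 0.0293 yaw 4.4 q [-27.  35.  41. 103. -28.  53.  30.]
ROW [0.0575, -0.004, 0.0167] [0.15, 0.24, -69.61] rows>= 6.5
```

```bash
python3 -m pendant '[[0.01,0,0,0,0,-10,-0.42],[0.025,-0.002,0,0,0,-20,-0.42],[0.04,-0.003,0,0,0,-30,-0.42],[0.0575,-0.004,0.0,0,0,-40,-0.42],[0.0575,-0.004,0.0,0,0,-50,-0.42]]'|grep -v rot;  python3 - <<'E'
from h import *
s=S(); got(w([.021,-.0055,.075]),down(74),s)
E
```

```text
t: 57.78
ee_pos: [0.634, -0.0286, 0.0518]
contact_force: [0.3, -1.1, 0.4]
finger_gap: 0.0273
t 57.77 p [ 0.634  -0.0286  0.0518] F [ 0.3 -1.1  0.4] gap 0.0273 yaw 54.9 q [-24.  30.  28. 104. -18.  50.  67.]
ROW [-0.0035, -0.0009, 0.0103] [-0.04, 0.01, -19.12] rows>= 1.8
```

```bash
python3 -m pendant '[[-0.002,0,0.005,0,0,-10,-0.42],[-0.0035,-0.001,0.01,0,0,-19.1,-0.42],[-0.0035,-0.001,0.01,0,0,-19.1,-0.42],[-0.0035,-0.001,0.01,0,0,-19.1,-0.42]]'|grep -v rot;  python3 - <<'E'
from h import *
s=S();print((rk(tip(s))*1000).round(1)); got(w([.021,-.0055,.0105]),down(74),s)
im=arm.capture('wrist'); T=wcam(s)[1];np.savez('w55.npz',T=T);crop('wrist','w55',(140,80,380,260),3.3,im)
for z in (.01,.022): print((proj('wrist',w([.0197,-.0056,z]),T)-[140,80])*3.3)
E
```

```text
t: 58.28
ee_pos: [0.6362, -0.0333, 0.0411]
contact_force: [-0.3, 0.3, -0.6]
finger_gap: 0.0275
t 58.27 p [ 0.6362 -0.0333  0.0411] F [-0.3  0.3 -0.6] gap 0.0275 yaw 73.3 q [-20.  30.  23. 104. -15.  48.  84.]
[20.7 -7.3 74.6]
ROW [0.0003, 0.002, 0.0641] [-0.08, -0.01, -0.69] rows>= 1.0
[407.10889838 382.73366396]
[407.38915123 396.115559  ]
```

View pics/w55.png

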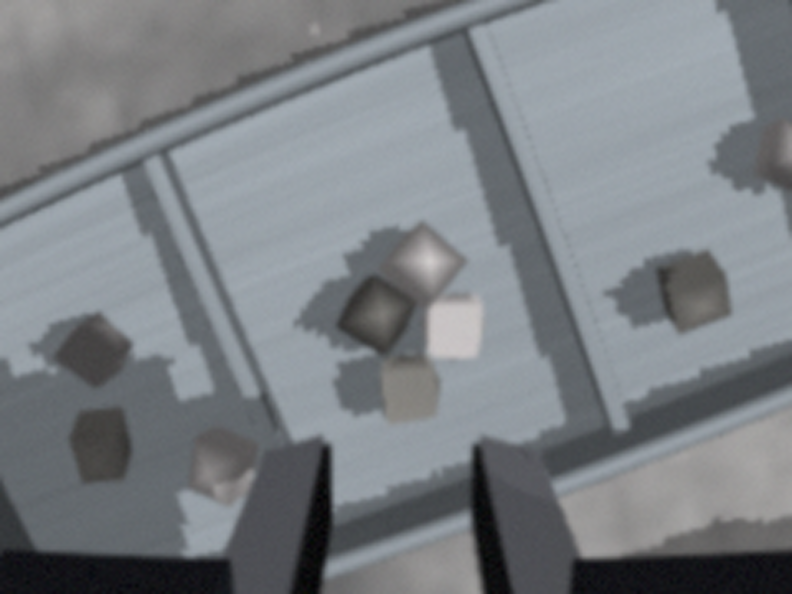

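```bash
python3 -m pendant '[[0,0.001,0.02,0,0,-0.5,-0.42],[0,0.001,0.04,0,0,-0.5,-0.42],[0,0.001,0.055,0,0,-0.5,-0.42],[0,0.001,0.064,0,0,-0.5,-0.42],[0,0.001,0.064,0,0,-0.5,-0.42]]'|grep -v rot; python3 -m pendant '[[0,0,0,0,0,0,-0.6],[0,0,0,0,0,0,-1],[0,0,0,0,0,0,-1],[0,0,-0.01,0,0,0,-1],[0,0,-0.04,0,0,0,-1]]'|grep -v rot
python3 - <<'E'
from h import *
s=S();print((rk(tip(s))*1000).round(1))
got(w([-.03,.08,.06]),down(74),s);got(w([-.03,.08,.014]),down(74),s)
im=arm.capture('wrist'); T=wcam(s)[1];crop('wrist','w56',(140,80,380,260),3.3,im)
E
```

```text
t: 58.95
ee_pos: [0.6355, -0.0324, -0.0247]
contact_force: [-0.5, 0.7, -0.5]
finger_gap: 0.027
t: 59.58
ee_pos: [0.635, -0.0322, 0.016]
contact_force: [0.0, 0.7, -0.4]
finger_gap: 0.0135
t 59.58 p [ 0.635  -0.0322  0.016 ] F [ 0.   0.7 -0.4] gap 0.0135 yaw 74.0 q [-19.  32.  22. 105. -16.  46.  85.]
[19.7 -6.2 49.5]
ROW [0.0765, 0.0636, -0.0104] [-0.15, -0.19, 0.04] rows>= 1.6
ROW [0.0764, 0.0637, 0.0356] [-0.15, -0.19, 0.04] rows>= 1.7
```

View pics/w56.png

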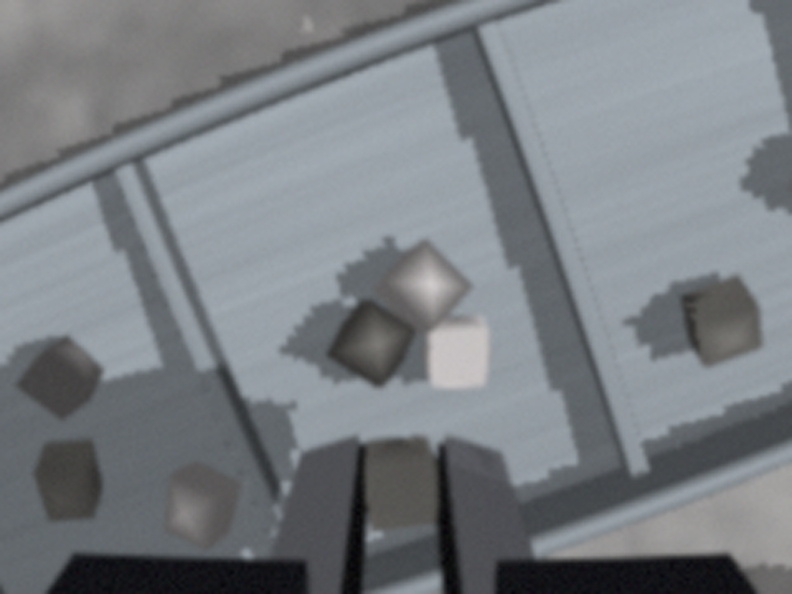

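Gripped. Now I'll carry it to the left bay.

```bash
python3 -m pendant '[[0.015,0.012,-0.015,0,0,0,-1],[0.04,0.033,-0.015,0,0,0,-1],[0.065,0.054,-0.012,0,0,0,-1],[0.0765,0.0636,-0.01,0,0,0,-1],[0.0765,0.0636,-0.01,0,0,0,-1]]'|head -1; python3 -m pendant '[[0,0,0.015,0,0,0,-1],[0,0,0.03,0,0,0,-1],[0,0,0.044,0,0,0,-1],[0,0,0.045,0,0,0,-1]]'|grep -v rot
python3 - <<'E'
from h import *
s=S();print((rk(tip(s))*1000).round(1))
E
```

```text
t: 60.25
t: 60.75
ee_pos: [0.579, 0.0493, -0.0205]
contact_force: [0.3, -0.1, -0.1]
finger_gap: 0.0135
t 60.75 p [ 0.579   0.0493 -0.0205] F [ 0.3 -0.1 -0.1] gap 0.0135 yaw 74.0 q [-27.  31.  20. 113. -17.  39.  78.]
[-29.9  79.4  13. ]
```

```bash
python3 -m pendant '[[0,0,0.002,0,0,0,-0.7],[0,0,0.002,0,0,0,-0.42],[0,0,0.002,0,0,0,-0.42],[0,0,-0.02,0,0,0,-0.42],[0,0,-0.07,0,0,0,-0.4]]'|head -1; python3 -m pendant '[[-0.01,-0.02,-0.05,0,0,0,0],[-0.03,-0.06,-0.1,0,0,0,0],[-0.05,-0.09,-0.12,0,0,0,0],[-0.05,-0.09,-0.12,0,0,0,0]]'|grep -v rot
python3 - <<'E'
from h import *
s=S();print((rk(tip(s))*1000).round(1))
im=arm.capture('wrist');cv2.imwrite('pics/w57.png',im[:,:,::-1]);np.savez('w57.npz',T=wcam(s)[1])
crop('side','s57',(200,120,380,270),4.4)
E
```

```text
t: 61.38
t: 61.88
ee_pos: [0.6049, -0.0534, 0.1737]
contact_force: [-0.6, 0.5, 0.1]
finger_gap: 0.0469
t 61.88 p [ 0.6049 -0.0534  0.1737] F [-0.6  0.5  0.1] gap 0.0469 yaw 73.8 q [-23.  19.  28. 102. -10.  61.  82.]
[-12.1 -25.  207.2]
```

View pics/w57.png

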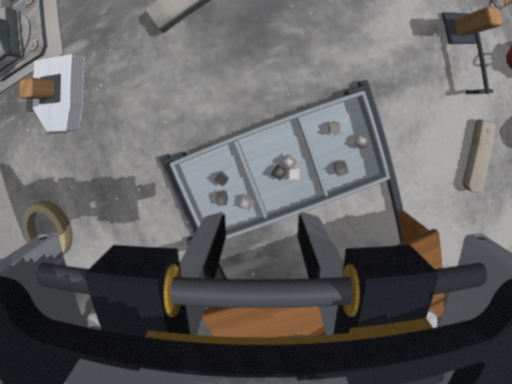

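View pics/s57.png

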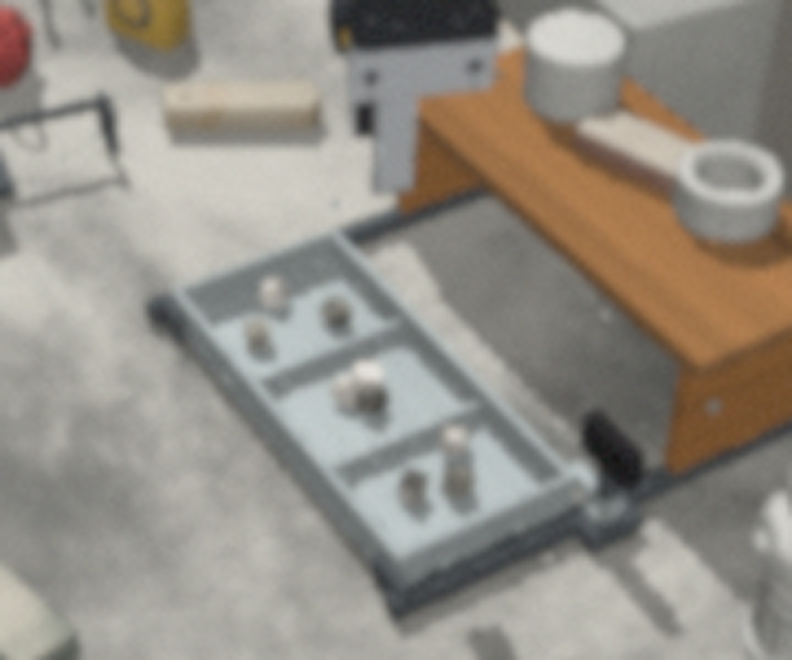

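Now 3/3/3. I'll retreat and check the whole scene.

```bash
python3 -m pendant '[[0.02,-0.02,-0.04,0,0,0,0],[0.07,-0.02,-0.07,0,0,0,0],[0.12,-0.02,-0.1,0,0,0,0],[0.16,-0.02,-0.1,0,0,0,0],[0.16,-0.02,-0.1,0,0,0,0]]'|head -2
python3 - <<'E'
from h import *
s=S()
for n in('top','side','wrist'):
    im=arm.capture(n); cv2.imwrite(f'pics/f_{n}.png',im[:,:,::-1])
    if n=='top': crop('top','f_topc',(200,90,370,260),4.4,im)
E
```

```text
t: 62.6
ee_pos: [0.4422, -0.0233, 0.2713]
t 62.60 p [ 0.4422 -0.0233  0.2713] F [ 1.4 -0.8 -0.4] gap 0.0467 yaw 74.3 q [-32.  -5.  26. 114.   2.  71.  67.]
```

View pics/f_side.png

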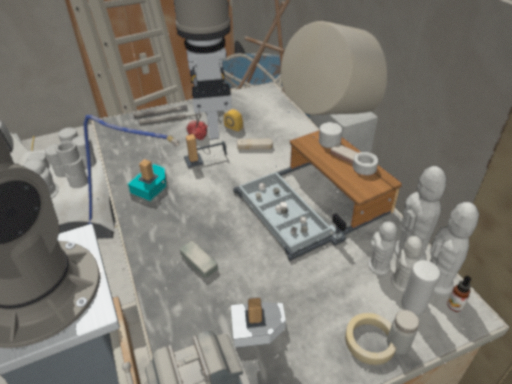

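View pics/f_wrist.png

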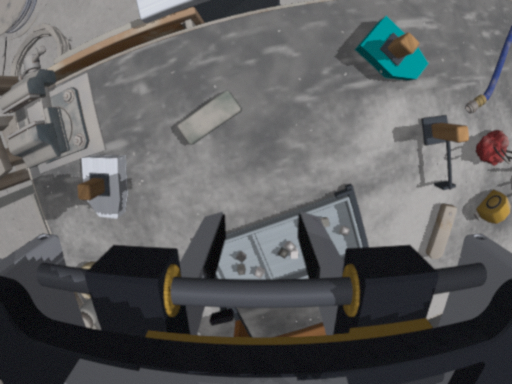

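View pics/f_topc.png

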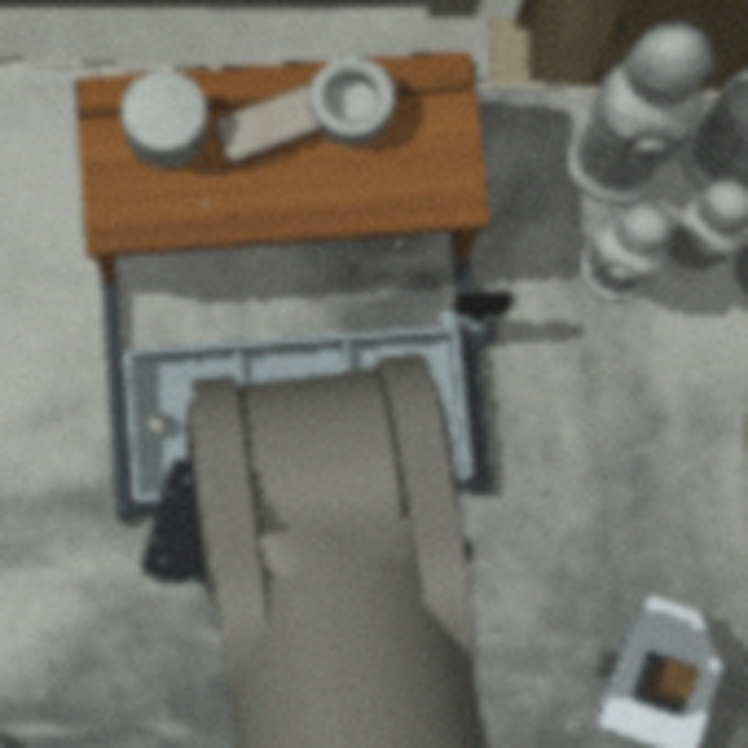

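Run:
```python
from h import *
im=cv2.imread('pics/f_side.png')[:,:,::-1];crop('side','g1',(200,280,310,370),7,im)
im=cv2.imread('pics/f_top.png')[:,:,::-1];crop('top','g2',(310,200,400,270),8,im)
print(tri(ray('top',352.5,245),ray('side',255,302)))
```

```text
(array([ 0.40293366, -0.30066925,  0.08616438]), [np.float64(0.003196410486268571), np.float64(0.0031964104862685166)])
```

View pics/g1.png

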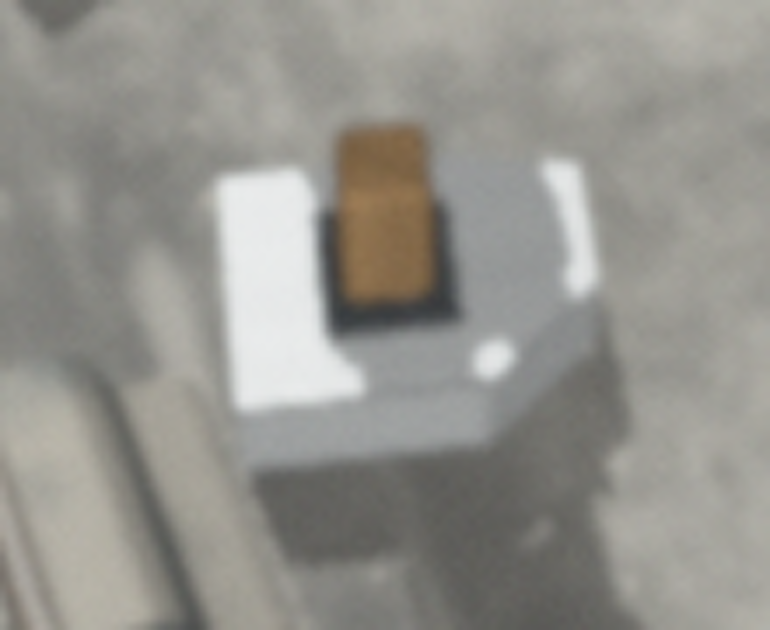

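View pics/g2.png

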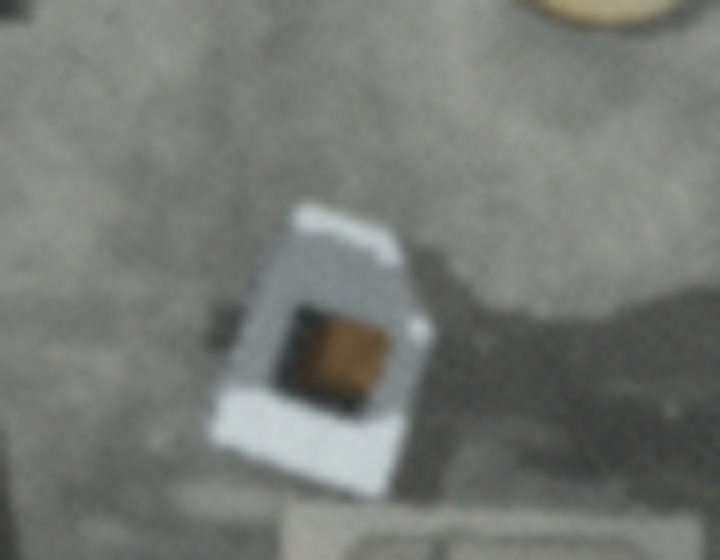

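Run:
```python
from h import *
t=lambda x,y:ray('top',310+x/8,200+y/8); s=lambda x,y:ray('side',200+x/7,280+y/7)
for a,b in(((212,438),(218,180)),((382,494),(238,408)),((297,205),(578,163)),((397,262),(590,292))): p,e=tri(t(*a),s(*b));print(p.round(4),np.round(e[0],4))
im=cv2.imread('pics/f_wrist.png')[:,:,::-1];crop('wrist','g3',(60,130,160,240),6,im)
crop('top','g4',(140,170,240,270),6)
```

```text
[ 0.3714 -0.2565  0.0364] 0.0002
[ 0.3488 -0.3258  0.0348] 0.0003
[ 0.4696 -0.2953  0.0324] 0.0016
[ 0.4486 -0.3363  0.0358] 0.0044
```

View pics/g3.png

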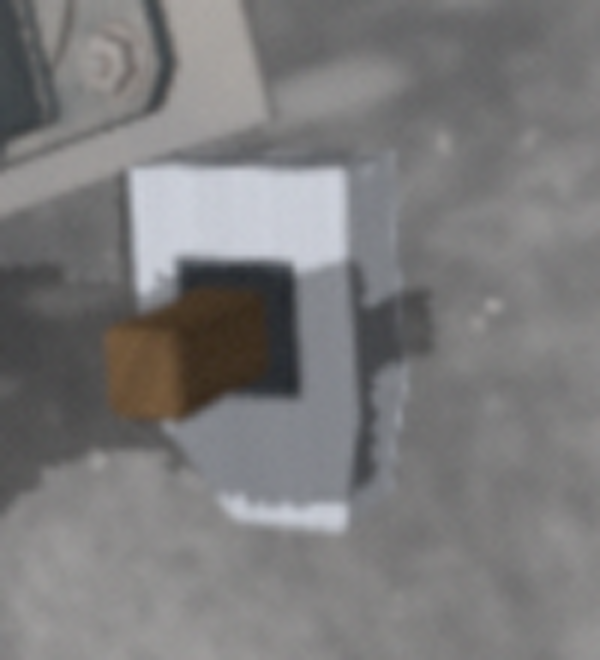

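View pics/g4.png

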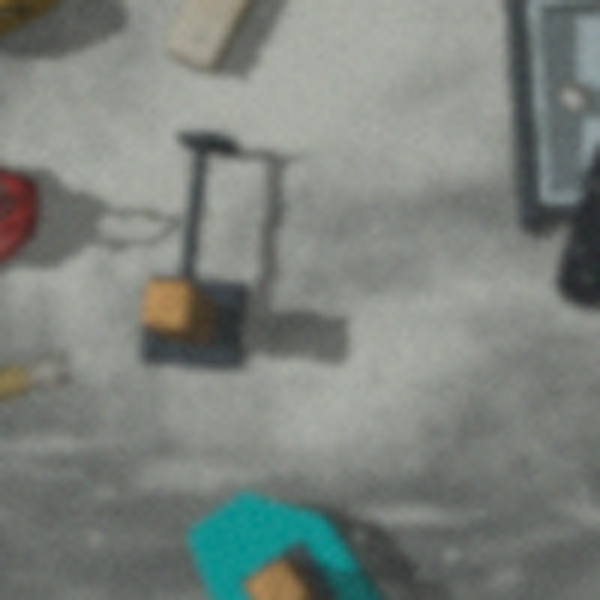

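Run:
```python
from h import *
S(); print(arm.sign_off())
```

```text
t 62.80 p [ 0.4447 -0.0248  0.271 ] F [-0.7 -0.4 -0.4] gap 0.0470 yaw 74.1 q [-32.  -4.  26. 113.   2.  71.  67.]
the job is handed in; nothing more can be done
None
```

The job is done and handed in at about 63 s of robot time. I turned the knob to free the tray, then dragged the tray with the hook until it met the stops (the pull force rose from about 3.5 to 14 N). I stood the hook at its old place and turned the knob back against its end stop. I then shook the chips out and stood the empty shaker on the desk.

**Last checks:**
- **Chips:** Three lie in each bay, and all nine were counted in the wrist picture, so none is left in the shaker or on the desk. Shaking alone gave 1 left, 6 middle and 2 right. I moved two chips from the middle to the left bay and one to the right with the gripper.
- **Tray and knob:** The tray lies at the stops with the stop bar behind it. I judged the locked knob from the end-stop torque and the pictures and did not measure its angle to a degree.
- **Hook and shaker:** Both stand clear of the tray. The shaker's top corners all measure 32 to 36 mm high, so it is level.

**What disagreed:**
- **Fingertips:** The real fingertips are 33.5 mm behind the reported TCP. The first grasp on the knob therefore closed on nothing, without contact. I found the offset by touching the desk, with a brief 19 N press, and used it from then on.
- **Hook contact force:** Setting the hook down pressed it on the desk with about 31 N for a moment.
- **Shaker position:** It was found about 6 cm from where I set it down, still upright and near the grey machine. I took this to be the announced knock and left it there.

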